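Prepare a gas chromatograph and start the run

TASK

Get the gas chromatograph ready and start it: slide the oven cover open, hang the column cage on the hook inside the oven through the roof opening without the robot or the cage touching the yellow frame, and slide the cover fully shut again; push the filter cassette fully home in the slot of the gas-filter unit; and stand every red-capped vial fully down and upright in a free cup of the carousel. Only when all of that is in place (and never with the cover open) press the green start button, and leave everything else as it is, including the white-capped vials in the carousel.

Things in the scene. Friction and masses are not known exactly. Their poses are not given: they have to be found in the camera images.
- oven: Column oven, fixed white box 180 (x) x 400 (y) x 190 mm high; origin: centre of its underside; its x points away from the robot, its y to the left. The left half (y > 0) is solid; the right half is a hollow chamber (inside 150 x 180 mm, floor at bench level) with an opening in its roof.
- frame: The yellow frame round the roof opening, part of the oven (same origin and axes as the oven): four strips 12 mm thick, upper face 190 mm above the bench. The clear opening is 130 mm (x from -65 to 65 mm) by 170 mm (y from -180 to -10 mm). Must not be touched.
- hook: Brass hook inside the chamber (same origin and axes as the oven): round bar 8 mm thick at 120 mm height, that leaves the far (+x) wall at x = 75 mm and runs towards -x to x = 18 mm, at y = -95 mm, where its tip turns up (top of the tip 136 mm above the bench, 14 to 22 mm in x).
- hook_seat (a point): Top of the hook's bar (124 mm above the bench), in the middle between the upturned tip and the wall: where the cage's top bar should lie; axes as the oven's. When the cage hangs there its column_center is straight below, 105 mm above the bench.
- cover (a joint): Grey sliding cover plate (155 x 185 x 10 mm) on the oven's roof: 0 m = shut, grows as it slides along the oven's +y; end stop at 0.19 m, opening wholly free from 0.178 m. About 1.5 N friction; stays where left. Black upright handle plate, 50 mm (x) x 10 mm (y), 202 to 238 mm above the bench, centred in the oven's frame at x = 0, y = -95 mm + joint value.
- column_center (a point): Column cage, loose, 0.12 kg: upright copper ring, outer diameter 100 mm, 12 mm thick along its x, in its y-z plane, with foot and blue tab, 140 mm high. Point half-way up (70 mm above the foot's underside). Hole 77 mm across, centred 50 mm up; underside of the 10 mm thick top bar, which rests on the hook, is 88.5 mm up. Starts in a fixed white stand (base 8 mm thick, cheeks 34 mm high either side).
- column_grip (a point): Middle of the gripping part of the cage's blue tab, 124 mm above the foot's underside (54 mm above column_center). The tab is 12 mm (x) x 26 mm (y) and spans 98 to 140 mm above the underside. Axes as the cage's.
- unit: Gas-filter unit, fixed white box 130 (x) x 130 (y) x 45 mm high; origin: centre of its underside; x points away from the robot. In its front (-x) face is a slot at bench level, 84 mm wide, 16 mm high, 90 mm deep to its stop; the bench is the slot's floor.
- slot_home (a point): Where cassette_center lies when the cassette is fully home against the stop; axes as the unit's.
- cassette_center (a point): Filter cassette, loose, flat aluminium slab 150 (x) x 80 (y) x 12 mm thick, 0.25 kg, lying on the bench; this point is its middle, half-way up the slab. Its +x end goes into the slot first; when home 60 mm stay outside. Orange upright grip tab centred 60 mm towards -x from this point: 10 mm (x) x 50 mm (y), standing from 12 to 47 mm above the underside.
- start (a joint): Green start button, 32 mm across, on top of the gas-filter unit: 0 = up, 0.006 m = fully down (about 5 N); springs back. Counts as pressed from 0.004 m.
- start_top (a point): Centre of the start button's upper face.
- carousel: Fixed white disc, 210 mm diameter, 20 mm thick, with six grey cups, rims 65 mm above the bench, on a circle of 68 mm radius, cup k (0 to 5) at k x 60 degrees anticlockwise from its x; hub 60 mm high. Origin: centre of its underside. Cups: bore 33 mm, flared to 41 mm, 50 mm over the rim. A vial fully down has its centre 70 mm above the bench. Cups 1 and 4 hold white-capped vials.
- vial1_center (a point): Red-capped glass vial, loose, round, 30 mm diameter, 100 mm high (the top 20 mm is the 26 mm cap), about 0.08 kg; this point is on its axis half-way up, z along its axis. Starts standing on the bench; may be absent.
- vial2_center (a point): Red-capped glass vial, loose, round, 30 mm diameter, 100 mm high (the top 20 mm is the 26 mm cap), about 0.08 kg; this point is on its axis half-way up, z along its axis. Starts standing on the bench; may be absent.
- vial3_center (a point): Red-capped glass vial, loose, round, 30 mm diameter, 100 mm high (the top 20 mm is the 26 mm cap), about 0.08 kg; this point is on its axis half-way up, z along its axis. Starts standing on the bench; may be absent.
- vial4_center (a point): Red-capped glass vial, loose, round, 30 mm diameter, 100 mm high (the top 20 mm is the 26 mm cap), about 0.08 kg; this point is on its axis half-way up, z along its axis. Starts standing on the bench; may be absent.
- old1_center (a point): White-capped vial of the same size, already standing in the carousel; leave it alone. Point half-way up its axis.
- old2_center (a point): White-capped vial of the same size, already standing in the carousel; leave it alone. Point half-way up its axis.
- solvent: Amber solvent bottle, 70 mm diameter, 170 mm high; bystander, leave it alone. Origin: centre of its underside.
- beaker: Glass beaker, 70 mm diameter, 85 mm high; bystander, leave it alone. Origin: centre of its underside.
- jar: White jar, 60 mm diameter, 70 mm high; bystander, leave it alone. Origin: centre of its underside.
There are look-alikes about, which are no part of the job. There is more than one size of the part that bears column_center; the job needs the smallest.

How it is judged:
On the way, in this order (a step that is already met when the one before it is completed fails the run):
1. cassette home, column cage on the hook, cover shut and every red-capped vial in a cup, in any order (distance between cassette_center and slot_home below 0.006 m and angle between the x axis of cassette_center and the x axis of unit, either way round below 0.06 rad and horizontal distance between column_center and hook_seat below 0.022 m and height (world z) of column_center between 0.095 and 0.118 m and contact force between column and hook above 0.3 N and angle between column_center's own z axis and vertical below 0.25 rad and value of joint cover below 0.006 m and horizontal distance between vial1_center and carousel between 0.06 and 0.076 m and height (world z) of vial1_center between 0.064 and 0.075 m and angle between each of vial1_center, vial2_center, vial3_center, vial4_center's own z axis and vertical below 0.12 rad and horizontal distance between vial2_center and carousel between 0.06 and 0.076 m and height (world z) of vial2_center between 0.064 and 0.075 m and horizontal distance between vial3_center and carousel between 0.06 and 0.076 m and height (world z) of vial3_center between 0.064 and 0.075 m and horizontal distance between vial4_center and carousel between 0.06 and 0.076 m and height (world z) of vial4_center between 0.064 and 0.075 m and value of joint start below 0.003 m), for 0.2 s.
2. then the start button is pressed (value of joint start above 0.004 m), for 0.05 s.
At the end, for the whole second after the job is handed in: Cassette within 6 mm of home, square to 0.06 rad; cage hanging on the hook (within 22 mm of the seat sideways, tilt under 0.25 rad); cover shut to 6 mm; every red-capped vial fully down in a cup, tilt under 0.12 rad; button pressed last and up again; all at rest (all of step 1 and linear speed of each of vial1, vial2, vial3, vial4, column, cassette below 0.05 m/s); the robot touches nothing.
It fails at once if the robot or the column cage touches the yellow frame (contact force between any of the arm, the fingers, column and frame above 1 N).
It fails at once if the start button is pressed with the cover open (value of joint start above 0.004 m and value of joint cover above 0.01 m).
It fails at once if a white-capped vial or another bystander is disturbed (distance of any of old1_center, old2_center from where it was at the start of the episode above 0.02 m or distance of any of solvent, beaker, jar from where it was at the start of the episode above 0.03 m).
Of vial1, vial2, vial3, vial4 only 2 to 4 are there at a start; the rules pass over those that are not, and their reading is None.
At some moment in a run one of cassette may be knocked a few centimetres aside while the robot is not near it.
It also fails if it takes over 210 s, if anything falls off the work surface, if the arm or the gripper's body presses on something with over 40 N, if the wrist force passes 120 N, or if a joint passes its speed limit or range.

ROBOT

A 6-joint arm with a two-finger parallel gripper is mounted at the origin on the work surface. World frame = base frame: x ahead of the robot, y to its left, z up, the work surface at z = 0. Lengths are in m, angles in rad, forces in N, time in s.
With the tool pointing down it reaches from about 0.275 to 0.725 m from the base axis. Payload 5.6 kg.
Tool frame: the origin (TCP) lies at the very end of the fingers, on their centre line; the grasp point (between the pads) lies 19 mm behind it; x points along the fingers, z is the direction in which the jaws open and shut, and the axes are right-handed (so a half turn about x gives the same grasp; the last joint's range is limited). The gripper opens to 85 mm and grips with 20 to 120 N. Pads are 22 mm wide; open, the fingers measure 114 mm over their backs; the gripper's body (76 mm by 85 mm) begins 54 mm behind the grasp point. The pads swing forward as they close: fully open they stand 13 mm farther back than shut.
Start: joints at [-0.944, 0.255, 0.108, 0, -1.424, -0.285], TCP at [0.184, -0.518, 0.231] pointing down, gripper open.
Joint ranges: [-2.95, 2.95], [-1.21, 1.97], [-1.09, 1.5], [-2.87, 1.71], [-2.94, -0.07], [-3.05, 3.05]. Speed limits (rad/s): [2.57, 2.57, 3.14, 3.14, 3.14, 3.14].

INTERFACE

Orientations are given as a unit quaternion [x, y, z, w].
In Python, from rig import sense, vision, order, spotter gives the robot as it stands.
- The arm moves only by the tool arm_command, never from a script. Its argument "commands" is a list of rows, each an object with "dp": the shift along the tool's x, y, z in cm, a list of three; "yaw": the turn about the tool's x in rad. A call has 1 to 12 rows; each row shifts and turns the commanded pose from where the row before left it, along the tool's axes as they then stand; what a row does not reach is not made up. A row lasts 1/10 s, in which the tool goes at most 50 mm and 8.59 degrees, less where a joint would pass 70% of its speed; a pose out of reach is approached as far as the arm can. A call is refused whole if a number of a shift passes 5 or a number of a turn 0.15, either way. A call with a gripper value outside its range is refused whole. "grip" is the opening, from 0 (shut) to 1 (fully open), set as the call begins (left out, the last holds). The fingers move at their own pace and stop on an object; the grip force is fixed at half the most. Time passes only in rows, so rows that do not move let the fingers close. It gives the time, the measured TCP pose, the force and the opening at its end, in the units of the state.
- sense(): the state, without advancing time (a new reading comes with each control period).
- vision.camera(name): name is "side" or "top"; returns the picture (400x640x3 uint8, red, green, blue); there is no depth.
- vision.calibration(name): a dict with "mtx" (3x3 intrinsics, pixels), "eye" and "rotation" of the camera in the world. Camera axes: x right, y up, looking along -z (the intrinsics and any distortion apply to the point x, -y, -z); pixel columns grow to the right and rows downward; lengths in m; the calibration is good to about 2 mm. A picture is of the moment at which its call begins. calibration takes no time and is no camera call.
- order.hand_in(): hands the job in, once; it reports no verdict.
Trained networks look in the newest picture that a camera, given by its name, has taken for a name from the list of things; names that differ only in an ending like _2 or _b are one class to them, and where a whole thing is asked for, a point or a joint stands for the part that bears it (a point fixed in the world has none). Each returns a list of dicts, best first, with "p" (0 to 1); they miss things now and then, are a little off and sometimes report something else, mostly with a low value. They report only what shows in the picture. A call takes as long as a camera call. They do not tell look-alikes from the thing itself.
- spotter.look_for(camera, label): "centre" ([column, row] in pixels, amid what is visible of it).
- spotter.trace(camera, label): "pixels" (400x640 bool, what is visible of it) and "centre" ([column, row] in pixels, amid what is visible of it).
- spotter.spot_point(camera, label): "centre" ([column, row] in pixels: a listed point, or the origin of a listed thing).
The state is a dict: "time_s": time; "qpos": joint angles; "qvel": joint speeds; "joint_torque": joint torques, N m; "ee_pos": TCP position; "tool_rot": TCP orientation; "ft_force": force on the tool from outside, world axes, zero at the start; "torque": the same for the moment, N m; "width": finger opening in m.
Only numpy, scipy, OpenCV 4.12 (cv2) and the standard library are available. Lean on these libraries where they do the work, as an engineer would, in place of code of your own. Each camera call takes 0.05 s, during which the arm holds its last target.

## Working session

There is one attempt and no reset: what is moved stays moved. The work goes in short steps, Python scripts to look and compute and a tool call to move; the robot and the scene stay as the last step left them, time stands still between calls to the robot, and variables do not carry over. Pictures are saved under pics/ and viewed, and the job is handed in when it is done.

Besides the shell and the picture viewer there is one more tool, called after ">>>" in YAML: its name, and indented under it one key for each argument. arm_command: Moves the arm, as the interface text tells. Its arguments: {"type":"object","properties":{"commands":{"type":"array","items":{"type":"object","properties":{"dp":{"type":"array","items":{"type":"number"}},"yaw":{"type":"number"}}}},"grip":{"type":"number"}},"required":["commands"]}

```bash
ls; mkdir -p pics; python3 - <<'E'
from rig import sense, vision, order, spotter
import cv2
s=sense();print({k:s[k] for k in s})
for n in("side","top"):
    im=vision.camera(n);cv2.imwrite(f"pics/{n}0.png",im[:,:,::-1])
    print(n,vision.calibration(n))
E
```

```text
pics
{'time_s': 0.0, 'qpos': array([-9.44371708e-01,  2.55780974e-01,  1.06985342e-01, -4.66875881e-04,
       -1.42390188e+00, -2.84566729e-01]), 'qvel': array([-0.00062236,  0.00095236,  0.00050253, -0.00032515,  0.00206998,
       -0.00133762]), 'joint_torque': array([-5.44171435e-04, -3.86624873e+01,  2.37944466e+01,  5.36493257e+00,
       -6.09262512e-03, -3.33150331e-05]), 'ee_pos': array([ 0.18424669, -0.51768914,  0.23037148]), 'tool_rot': array([-0.57716518,  0.40731214,  0.57833124,  0.40805656]), 'ft_force': array([0.42570173, 0.62387905, 0.34523236]), 'torque': array([-0.00376888, -0.01793887, -0.02061227]), 'width': 0.08527157464437785}
side {'mtx': array([[365.46279031,   0.        , 317.80588185],
       [  0.        , 365.46279031, 202.52890293],
       [  0.        ,   0.        ,   1.        ]]), 'eye': array([ 0.01767402, -0.72647266,  0.6405115 ]), 'rotation': array([ 0.48000713, -0.14666557, -0.2471904 ,  0.82884213])}
top {'mtx': array([[394.63920114,   0.        , 314.86910585],
       [  0.        , 394.63920114, 197.56181588],
       [  0.        ,   0.        ,   1.        ]]), 'eye': array([0.35230413, 0.01731563, 1.43706172]), 'rotation': array([-0.04042429,  0.04339019,  0.70933662, -0.70237079])}
```

View pics/side0.png

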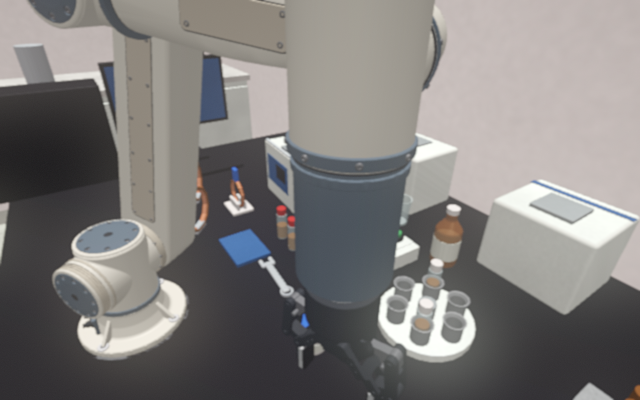

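View pics/top0.png

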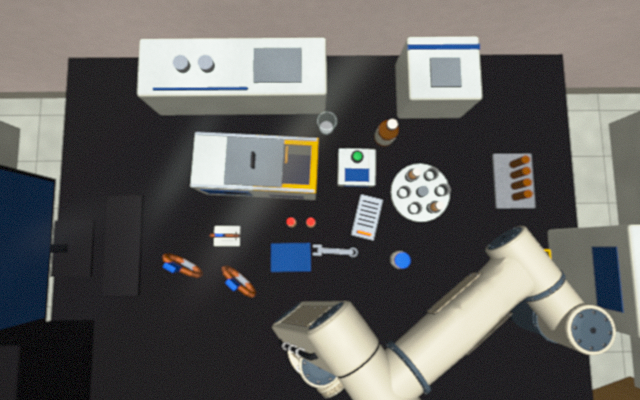

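```bash
cat > h.py <<'E'
from rig import sense, vision, order, spotter
import numpy as np, cv2
from scipy.spatial.transform import Rotation as R
C={n:vision.calibration(n) for n in("side","top")}
def ray(n,px):
    c=C[n];K=c['mtx'];d=np.array([(px[0]-K[0,2])/K[0,0],-(px[1]-K[1,2])/K[1,1],-1.])
    return np.array(c['eye']),R.from_quat(c['rotation']).apply(d)
def onz(n,px,z):
    e,d=ray(n,px);return e+d*(z-e[2])/d[2]
def proj(n,p):
    c=C[n];K=c['mtx'];q=R.from_quat(c['rotation']).inv().apply(np.array(p)-c['eye'])
    return np.array([K[0,0]*q[0]/-q[2]+K[0,2],K[1,1]*q[1]/q[2]+K[1,2]])
def shot(n,f,box=None,s=1):
    im=vision.camera(n)
    if box: im=im[box[1]:box[3],box[0]:box[2]]
    im=cv2.resize(im,None,fx=s,fy=s,interpolation=cv2.INTER_CUBIC)
    cv2.imwrite(f"pics/{f}.png",im[:,:,::-1]);return im
def st():
    s=sense();print("t%.2f"%s['time_s'],"ee",np.round(s['ee_pos'],4),"w%.4f"%s['width'],"F",np.round(s['ft_force'],1));r=R.from_quat(s['tool_rot']).as_matrix();print("toolx",r[:,0].round(3),"y",r[:,1].round(3),"z",r[:,2].round(3),"q6",s['qpos'].round(2));return s
E
python3 - <<'E'
from h import *
print(proj("top",[0,0,0]),proj("side",[0,0,0]))
z=dict(oven=0,hook=.12,unit=0,slot_home=.006,cassette_center=.006,start_top=.05,carousel=0,vial1_center=.05,old1_center=.07,solvent=0,beaker=0,jar=0,column_center=.078,column_grip=.132,cover=.2)
shot("top","top1",(150,110,460,310),2.55)
for l,h in z.items():
    r=spotter.spot_point("top",l)
    for k in r[:8]:
        print(l,round(k['p'],2),np.round(k['centre'],1),onz("top",k['centre'],h).round(4))
st()
E
```

```text
[319.33826669 345.60898065] [134.58955652 315.46062733]
unit 0.96 [356.9 167.6] [ 0.6337 -0.1463  0.    ]
slot_home 0.78 [352.1 184.5] [ 0.5697 -0.1266  0.006 ]
cassette_center 0.97 [366.9 217. ] [ 0.4499 -0.1778  0.006 ]
start_top 0.59 [356.6 159.1] [ 0.6549 -0.1402  0.05  ]
start_top 0.21 [284.8 157. ] [0.6649 0.1169 0.05  ]
carousel 0.58 [417.2 193.4] [ 0.5353 -0.3658  0.    ]
carousel 0.21 [283.4 156.4] [0.6785 0.1257 0.    ]
carousel 0.2 [322.9 129.3] [ 0.7806 -0.0223  0.    ]
solvent 0.62 [385.3 135.5] [ 0.7547 -0.2553  0.    ]
beaker 0.86 [324.9 126.4] [ 0.7918 -0.0299  0.    ]
jar 0.76 [400.6 258.4] [ 0.2997 -0.2963  0.    ]
column_center 0.88 [180.8 264.2] [0.2907 0.4683 0.078 ]
column_center 0.84 [237.1 282.2] [0.2287 0.2765 0.078 ]
column_center 0.46 [226.6 234.8] [0.3886 0.3146 0.078 ]
column_grip 0.85 [233.1 284.2] [0.2274 0.2791 0.132 ]
column_grip 0.82 [169.7 267.7] [0.2823 0.4862 0.132 ]
column_grip 0.42 [222.8 236.6] [0.3814 0.3151 0.132 ]Traceback (most recent call last):
  File "<stdin>", line 6, in <module>
ValueError: it knows: beaker, carousel, cassette_center, column_center, column_grip, frame, hook, hook_seat, jar, old1_center, old2_center, oven, slot_home, solvent, start_top, unit, vial1_center, vial2_center, v
```

View pics/top1.png

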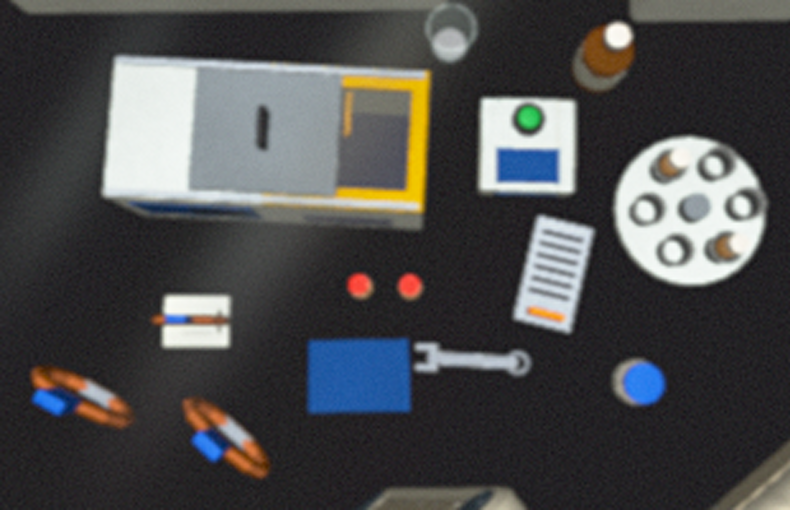

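```bash
python3 - <<'E'
from h import *
z=dict(oven=0,hook=.12,hook_seat=.124,frame=0,vial1_center=.05,old1_center=.07,column_center=.078)
for l,h in z.items():
  for n in ("top","side"):
    if n=="side":
        if l=="oven": shot("side","side1")
    r=spotter.spot_point(n,l) if not (n=="side" and l=="oven") else spotter.spot_point(n,l)
    for k in r[:8]:
        print(n,l,round(k['p'],2),np.round(k['centre'],1),onz(n,k['centre'],h).round(4))
st()
E
```

```text
side hook 0.52 [314.5 343.3] [ 0.2491 -0.3708  0.12  ]
top hook_seat 0.46 [283.9 155.1] [0.6549 0.1146 0.124 ]
side old1_center 0.81 [432.3 279.7] [ 0.5945 -0.337   0.07  ]
top column_center 0.88 [180.8 264.2] [0.2907 0.4683 0.078 ]
top column_center 0.84 [237.1 282.2] [0.2287 0.2765 0.078 ]
top column_center 0.46 [226.6 234.8] [0.3886 0.3146 0.078 ]
side column_center 0.67 [237.2 186.6] [0.3947 0.3295 0.078 ]
side column_center 0.58 [195.4 200.1] [0.2492 0.3136 0.078 ]
side column_center 0.48 [189.7 171.9] [0.2958 0.5311 0.078 ]
t1.60 ee [ 0.1844 -0.5182  0.2313] w0.0857 F [ 0.4  0.7 -0.1]
toolx [-0. -0. -1.] y [-0.942 -0.335  0.   ] z [-0.335  0.942 -0.   ] q6 [-0.94  0.26  0.11  0.   -1.42 -0.28]
```

```bash
python3 - <<'E'
from h import *
im=shot("top","ovenc",(185,125,325,205),5.7)
f=lambda x,y:(150+x/2.55,110+y/2.55)
for n,p,z in [("FL",(117,58),.19),("FR",(430,70),.19),("NR",(425,205),.19),("NL",(105,195),.19),("handle top",(264,120),.238),("cover FR",(341,77),.202),("cover NR",(335,193),.202),("unit FL",(480,98),.045),("unit FR",(576,98),.045),("unit NR",(576,193),.045),("unit NL",(480,193),.045),("btn",(529,117),.055),("cas FL",(540,215),.012),("FR",(594,230),.012),("NR",(569,332),.012),("NL",(513,319),.012),("v",(358,285),.1),("v",(410,286),.1)]:
    print(n,onz("top",f(*p),z).round(4))
E
```

```text
FL [0.7162 0.395  0.19  ]
FR [ 0.697  -0.0028  0.19  ]
NR [0.5238 0.0054 0.19  ]
NL [0.5403 0.4055 0.19  ]
handle top [0.6233 0.2002 0.238 ]
cover FR [0.6856 0.1094 0.202 ]
cover NR [0.5383 0.1169 0.202 ]
unit FL [ 0.6958 -0.0754  0.045 ]
unit FR [ 0.6945 -0.2113  0.045 ]
unit NR [ 0.5587 -0.2074  0.045 ]
unit NL [ 0.56   -0.0731  0.045 ]
btn [ 0.6655 -0.143   0.055 ]
cas FL [ 0.5323 -0.1604  0.012 ]
FR [ 0.51   -0.2369  0.012 ]
NR [ 0.3658 -0.1973  0.012 ]
NL [ 0.3849 -0.1188  0.012 ]
v [0.4299 0.0946 0.1   ]
v [0.4279 0.0256 0.1   ]
```

View pics/ovenc.png

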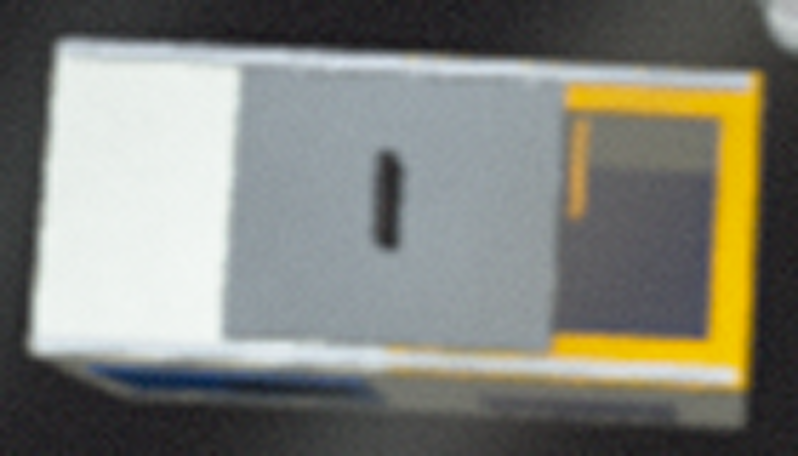

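>>> arm_command:
  commands:
    - {"dp": [-4.8,0,0],"yaw": 0.129}
    - {"dp": [-4.8,0,0],"yaw": 0.129}
    - {"dp": [-1,0,0],"yaw": 0.129}
    - {"dp": [0,-2.4,4.35]}
    - {"dp": [0,-2.4,4.35]}
    - {"dp": [0,-2.4,4.35]}
    - {"dp": [0,-2.4,4.35]}
    - {"dp": [0,-2.4,4.35]}
    - {"dp": [0,-2.4,4.35]}
    - {"dp": [0,-2.4,4.35]}
    - {"dp": [0,-2.4,4.35]}
    - {"dp": [0,-2.4,4.35]}
  grip: 1

```text
schema error: expected keys dp, yaw
```

```bash
python3 -c "
from h import *
st()"
```

```text
t1.65 ee [ 0.1844 -0.5182  0.2313] w0.0858 F [-0.2 -0.5 -0.1]
toolx [-0.  0. -1.] y [-0.942 -0.335  0.   ] z [-0.335  0.942  0.   ] q6 [-0.94  0.26  0.11  0.   -1.42 -0.28]
```

>>> arm_command:
  commands:
    - {"dp": [-4.8,0,0],"yaw": 0.129}
    - {"dp": [-4.8,0,0],"yaw": 0.129}
    - {"dp": [-1,0,0],"yaw": 0.129}
    - {"dp": [0,-2.4,4.35],"yaw": 0}
    - {"dp": [0,-2.4,4.35],"yaw": 0}
    - {"dp": [0,-2.4,4.35],"yaw": 0}
    - {"dp": [0,-2.4,4.35],"yaw": 0}
    - {"dp": [0,-2.4,4.35],"yaw": 0}
    - {"dp": [0,-2.4,4.35],"yaw": 0}
    - {"dp": [0,-2.4,4.35],"yaw": 0}
    - {"dp": [0,-2.4,4.35],"yaw": 0}
    - {"dp": [0,-2.4,4.35],"yaw": 0}
  grip: 1

```text
time_s: 2.85
ee_pos: [0.4184, -0.1349, 0.3377]
tool_rot: [-0.489, 0.511, 0.488, 0.511]
ft_force: [1.4, -0.6, -0.1]
width: 0.0854
```

```bash
cat >> h.py <<'E'
def to(w,ang=None):
    """world target TCP -> tool-axes dp in cm (current axes); optional jaw angle -> yaw"""
    s=sense();r=R.from_quat(s['tool_rot']).as_matrix()
    d=np.array(w)-s['ee_pos'];print("dp cm",(r.T@d*100).round(2),"norm",np.linalg.norm(d)*100)
    a=np.arctan2(r[1,2],r[0,2]);print("jaw ang",a.round(4))
    if ang is not None:
        da=-(ang-a);da=(da+np.pi/2)%np.pi-np.pi/2;print("yaw",da.round(4))
        # dp after yaw
        Rn=R.from_rotvec([0,0,-da]).as_matrix()@r
        print("dp after yaw",(Rn.T@d*100).round(2))
E
python3 -c "
from h import *
st(); shot('top','t2')
to([.6233,.2002,.33])"
```

```text
t2.85 ee [ 0.4184 -0.1349  0.3377] w0.0854 F [ 1.4 -0.6 -0.1]
toolx [ 0.001 -0.    -1.   ] y [-0.999  0.045 -0.001] z [ 0.045  0.999 -0.   ] q6 [ 0.05  0.02  0.1   0.   -1.65 -1.66]
dp cm [  0.75 -18.83  33.79] norm 38.68998033878924
jaw ang 1.5301
```

View pics/t2.png

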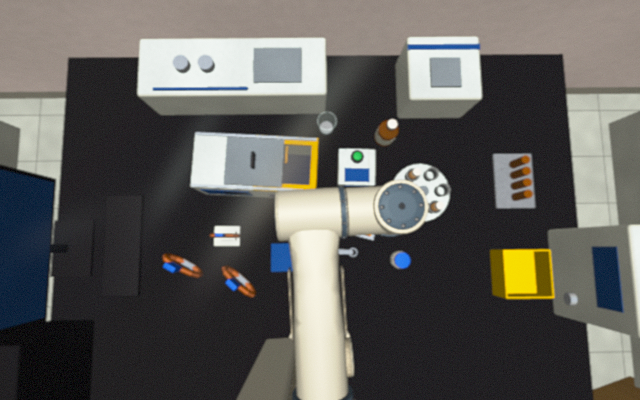

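>>> arm_command:
  commands:
    - {"dp": [0,-2.35,4.22],"yaw": 0}
    - {"dp": [0,-2.35,4.22],"yaw": 0}
    - {"dp": [0,-2.35,4.22],"yaw": 0}
    - {"dp": [0,-2.35,4.22],"yaw": 0}
    - {"dp": [0,-2.35,4.22],"yaw": 0}
    - {"dp": [0,-2.35,4.22],"yaw": 0}
    - {"dp": [0,-2.35,4.22],"yaw": 0}
    - {"dp": [0,-2.35,4.22],"yaw": 0}
    - {"dp": [0,0,0],"yaw": 0}

```text
time_s: 3.8
ee_pos: [0.6225, 0.1971, 0.3312]
tool_rot: [-0.488, 0.513, 0.491, 0.508]
ft_force: [-0.7, 0.2, -1.5]
width: 0.0854
```

```bash
python3 -c "
from h import *
st(); shot('side','s2'); shot('top','t3')
to([.6233,.2002,.216])"
```

```text
t3.80 ee [0.6225 0.1971 0.3312] w0.0854 F [-0.7  0.2 -1.5]
toolx [-0.008 -0.002 -1.   ] y [-0.999  0.041  0.008] z [ 0.041  0.999 -0.003] q6 [ 0.54  0.49  0.71 -0.   -1.8  -2.16]
dp cm [11.92 -0.19  0.75] norm 11.944783903804854
jaw ang 1.5269
```

View pics/s2.png

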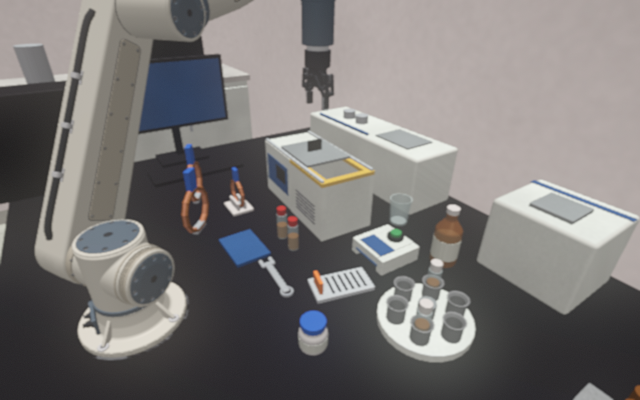

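View pics/t3.png

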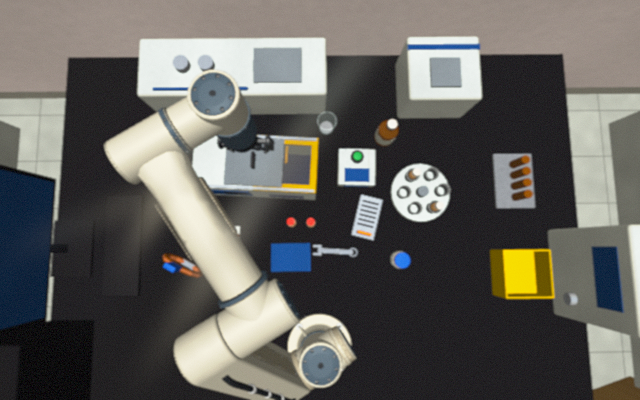

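>>> arm_command:
  commands:
    - {"dp": [4,0,0.2],"yaw": 0}
    - {"dp": [4,0,0.2],"yaw": 0}
    - {"dp": [3,0,0],"yaw": 0}
    - {"dp": [0,0,0],"yaw": 0}
    - {"dp": [0,0,0],"yaw": 0}

```text
time_s: 4.4
ee_pos: [0.6214, 0.1948, 0.2296]
tool_rot: [-0.489, 0.511, 0.488, 0.512]
ft_force: [0.4, -0.3, 0.7]
width: 0.0855
```

```bash
python3 -c "
from h import *
st(); shot('side','s3',(240,60,400,180),5); shot('top','t4',(190,100,330,210),5)
to([.6233,.2002,.216])"
```

```text
t4.40 ee [0.6214 0.1948 0.2296] w0.0855 F [ 0.4 -0.3  0.7]
toolx [ 0.002 -0.    -1.   ] y [-0.999  0.046 -0.002] z [ 0.046  0.999 -0.   ] q6 [ 0.54  0.46  0.4   0.   -1.51 -2.16]
dp cm [ 1.49 -0.08  0.46] norm 1.5564205746601836
jaw ang 1.5251
```

View pics/s3.png

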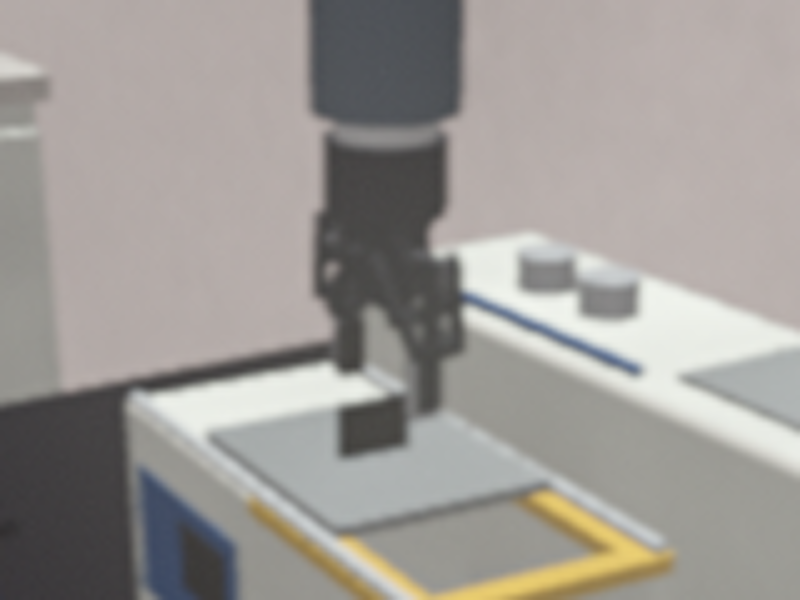

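View pics/t4.png

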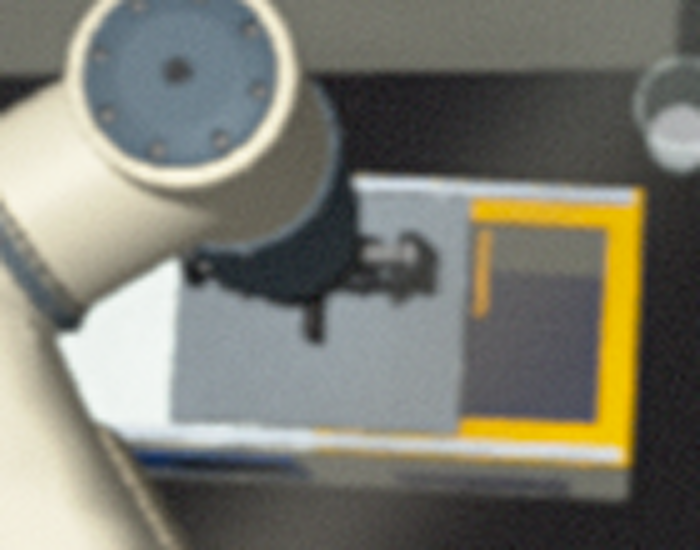

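```bash
python3 -c "
from h import *
for p in [[.6214,.152,.243],[.6104,.152,.243],[.6324,.152,.243],[.5984,.2,.238],[.648,.2,.238],[.5984,.2,.202]]: print(p,((proj('top',p)-[190,100])*5).round(0),((proj('side',p)-[240,60])*5).round(0))"
```

```text
[0.6214, 0.152, 0.243] [395. 286.] [418. 414.]
[0.6104, 0.152, 0.243] [395. 303.] [403. 417.]
[0.6324, 0.152, 0.243] [395. 268.] [433. 410.]
[0.5984, 0.2, 0.238] [318. 325.] [345. 406.]
[0.648, 0.2, 0.238] [318. 246.] [410. 391.]
[0.5984, 0.2, 0.202] [326. 336.] [345. 459.]
```

>>> arm_command:
  commands:
    - {"dp": [1.4,-0.1,0.45],"yaw": 0}
    - {"dp": [0,0,0],"yaw": 0}
    - {"dp": [0,0,0],"yaw": 0}
    - {"dp": [0,0,0],"yaw": 0}
    - {"dp": [0,0,0],"yaw": 0}
    - {"dp": [0,0,0],"yaw": 0}
    - {"dp": [0,0,0],"yaw": 0}
    - {"dp": [0,0,0],"yaw": 0}
  grip: 0

```text
time_s: 5.3
ee_pos: [0.6228, 0.2006, 0.2146]
tool_rot: [-0.489, 0.51, 0.488, 0.512]
ft_force: [-0.8, 1.3, 6.5]
width: 0.0089
```

```bash
python3 -c "
from h import *
st()"
```

```text
t5.30 ee [0.6228 0.2006 0.2146] w0.0089 F [-0.8  1.3  6.5]
toolx [ 0.002  0.001 -1.   ] y [-0.999  0.045 -0.002] z [0.045 0.999 0.001] q6 [ 0.55  0.47  0.38  0.   -1.48 -2.17]
```

>>> arm_command:
  commands:
    - {"dp": [0,0,2],"yaw": 0}
    - {"dp": [0,0,2.5],"yaw": 0}
    - {"dp": [0,0,2.5],"yaw": 0}
    - {"dp": [0,0,1.5],"yaw": 0}
    - {"dp": [0,0,0.7],"yaw": 0}
    - {"dp": [0,0,0],"yaw": 0}
    - {"dp": [0,0,0],"yaw": 0}

```text
time_s: 6.0
ee_pos: [0.6282, 0.2932, 0.2146]
tool_rot: [-0.489, 0.51, 0.488, 0.513]
ft_force: [4.6, 1.1, 5.3]
width: 0.0087
```

```bash
python3 -c "
from h import *
st();shot('top','t5',(190,100,330,210),5);shot('side','s5',(240,60,400,180),5)"
```

```text
t6.00 ee [0.6282 0.2932 0.2146] w0.0087 F [4.6 1.1 5.3]
toolx [ 0.005  0.002 -1.   ] y [-0.999  0.045 -0.005] z [0.045 0.999 0.002] q6 [ 0.66  0.55  0.52  0.   -1.53 -2.28]
```

View pics/t5.png

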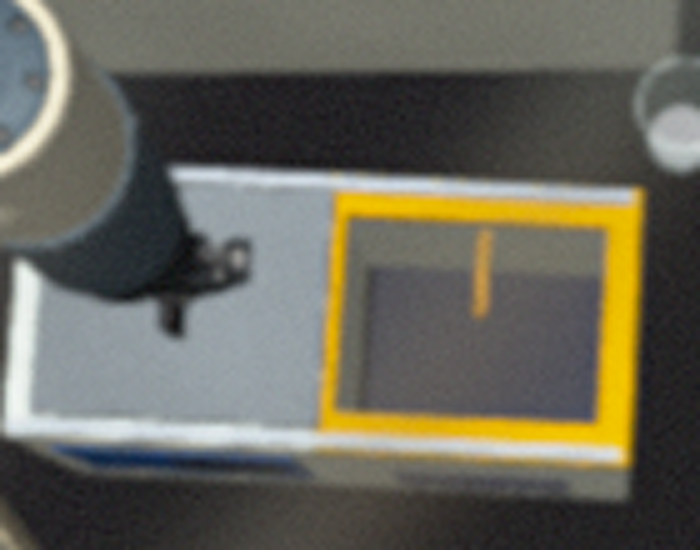

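View pics/s5.png

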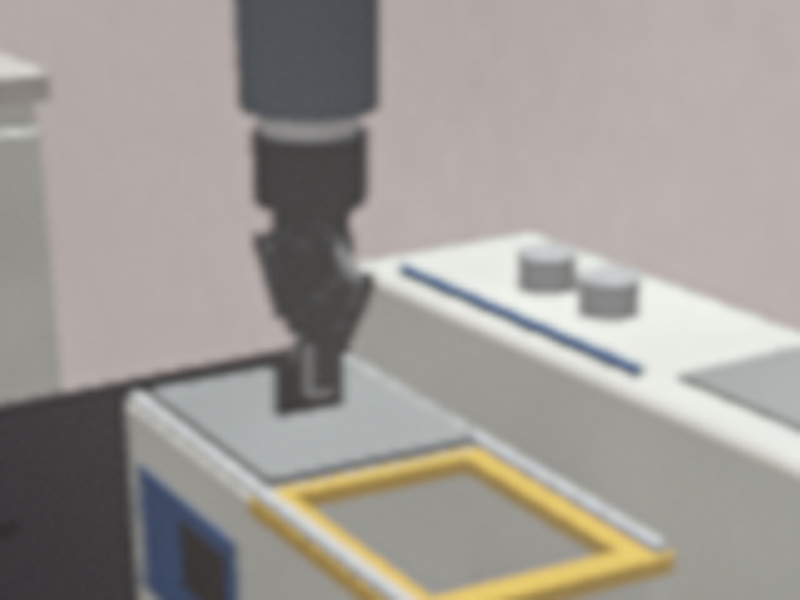

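```bash
cat > fit.py <<'E'
from h import *
from scipy.optimize import least_squares
L=np.array([[65,-10],[65,-180],[-65,-180],[-65,-10]])/1000
P=np.array([(350,222),(607,228),(597,420),(338,410)])/5+[190,100]
W=np.array([onz("top",p,.19)[:2] for p in P])
def f(v):
    c,s=np.cos(v[2]),np.sin(v[2]);return ((L@np.array([[c,s],[-s,c]])+v[:2])-W).ravel()
r=least_squares(f,[.62,.2,-.045]);print(r.x.round(4),(r.fun*1000).round(1))
x,y,t=r.x;c,s=np.cos(t),np.sin(t)
w=lambda a,b:np.array([x+c*a-s*b,y+s*a+c*b])
print("seat",w(.0485,-.095).round(4),"tgt44",w(.044,-.095).round(4))
hp=onz("top",(190+480/5,100+312/5),.134);print("tip img",hp.round(4),"pred tip end",w(.014,-.095).round(4))
hp=onz("top",(190+485/5,100+232/5),.12);print("img",hp.round(4),"pred base",w(.065,-.095).round(4))
E
python3 fit.py
```

```text
[ 0.6153  0.2024 -0.047 ] [ 4.1  2.4  1.6 -1.3 -2.8 -2.7 -2.9  1.6]
seat [0.6593 0.1052] tgt44 [0.6548 0.1054]
tip img [0.6275 0.1069 0.134 ] pred tip end [0.6248 0.1068]
img [0.686  0.1043 0.12  ] pred base [0.6757 0.1044]
```

>>> arm_command:
  commands:
    - {"dp": [0,0,0],"yaw": 0}
    - {"dp": [0,0,0],"yaw": 0}
    - {"dp": [0,0,0],"yaw": 0}
    - {"dp": [0,0,0],"yaw": 0}
    - {"dp": [-3,0,0],"yaw": 0}
    - {"dp": [-4.5,0,0],"yaw": 0}
    - {"dp": [-4.5,0,0],"yaw": 0}
  grip: 1

```text
time_s: 6.8
ee_pos: [0.6258, 0.2918, 0.3345]
tool_rot: [-0.489, 0.512, 0.489, 0.511]
ft_force: [2.1, 1.0, 1.1]
width: 0.0853
```

```bash
python3 -c "
import cv2
a=cv2.imread('pics/top0.png')[205:305,150:260];b=cv2.imread('pics/s2.png')[130:250,160:310]
cv2.imwrite('pics/ca.png',cv2.resize(a,None,fx=7,fy=6,interpolation=2)[:600]);cv2.imwrite('pics/cb.png',cv2.resize(b,None,fx=5,fy=5,interpolation=2))
cv2.imwrite('pics/ca.png',cv2.resize(a,None,fx=6,fy=6,interpolation=2))"
python3 -c "
from h import *
st()"
```

```text
t6.80 ee [0.6258 0.2918 0.3345] w0.0853 F [2.1 1.  1.1]
toolx [-0.001 -0.001 -1.   ] y [-0.999  0.045  0.001] z [ 0.045  0.999 -0.001] q6 [ 0.66  0.59  0.88  0.   -1.87 -2.28]
```

View pics/ca.png

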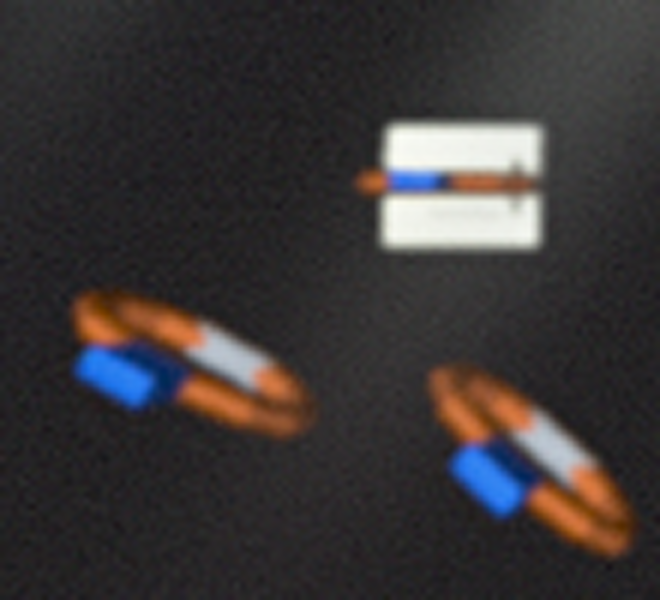

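View pics/cb.png

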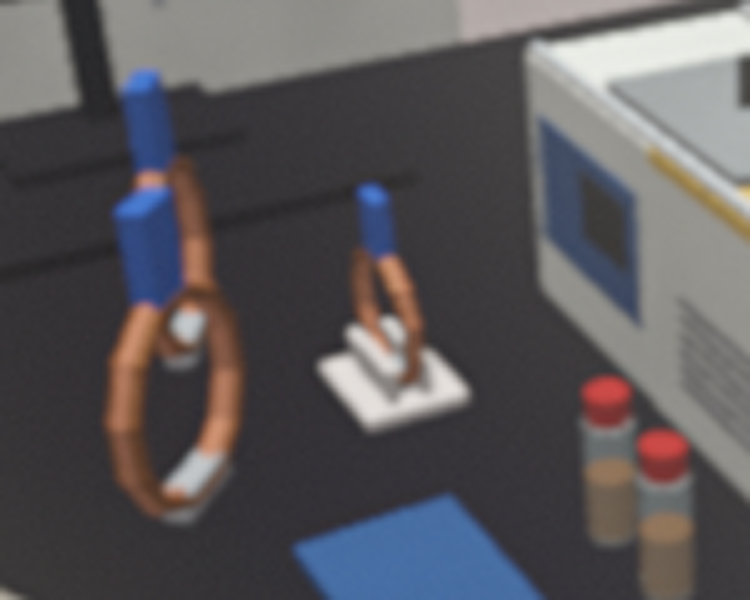

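```bash
python3 -c "
from h import *
p=onz('top',(218.7,235.2),.148);print('tab',p.round(4))
print('stand ctr',onz('top',(150+462/6,205+186/6),.008).round(4))
for z in(.106,.148):
  print(proj('side',[p[0],p[1],z]),'meas tab top ~(234.2,168), bottom (236,180.4)')
print('ring ends', onz('top',(150+357/6,205+181/6),.06).round(4),onz('top',(150+541/6,205+185/6),.06).round(4))
to([p[0],p[1],.33],np.pi/2)
"
```

```text
tab [0.3857 0.3249 0.148 ]
stand ctr [0.3862 0.3284 0.008 ]
[234.30665394 180.24402192] meas tab top ~(234.2,168), bottom (236,180.4)
[232.90953803 168.57181977] meas tab top ~(234.2,168), bottom (236,180.4)
ring ends [0.3884 0.3778 0.06  ] [0.3851 0.2714 0.06  ]
dp cm [ 0.48 24.13  2.22] norm 24.234013523704455
jaw ang 1.5258
yaw -0.045
dp after yaw [ 0.48 24.    3.31]
```

>>> arm_command:
  commands:
    - {"dp": [0,4,0.4],"yaw": 0}
    - {"dp": [0,4,0.4],"yaw": 0}
    - {"dp": [0,4,0.4],"yaw": 0}
    - {"dp": [0,4,0.4],"yaw": 0}
    - {"dp": [0,4,0.4],"yaw": 0}
    - {"dp": [0,4,0.2],"yaw": 0}
    - {"dp": [4,0,0],"yaw": 0}
    - {"dp": [4,0,0],"yaw": 0}
    - {"dp": [4,0,0],"yaw": 0}
    - {"dp": [0,0,0],"yaw": 0}
    - {"dp": [0,0,0],"yaw": 0}

```text
time_s: 7.9
ee_pos: [0.3882, 0.325, 0.2145]
tool_rot: [-0.489, 0.511, 0.488, 0.511]
ft_force: [0.5, -0.2, 0.7]
width: 0.0853
```

```bash
python3 -c "
from h import *
st(); shot('side','s6',(150,80,310,200),5)
to([.386,.3253,.113])
"
```

```text
t7.90 ee [0.3882 0.325  0.2145] w0.0853 F [ 0.5 -0.2  0.7]
toolx [ 0.001 -0.001 -1.   ] y [-0.999  0.045 -0.001] z [ 0.045  0.999 -0.001] q6 [ 1.01  0.17 -0.04  0.   -1.36 -2.62]
dp cm [10.27  0.31 -0.09] norm 10.279549671765881
jaw ang 1.5258
```

View pics/s6.png

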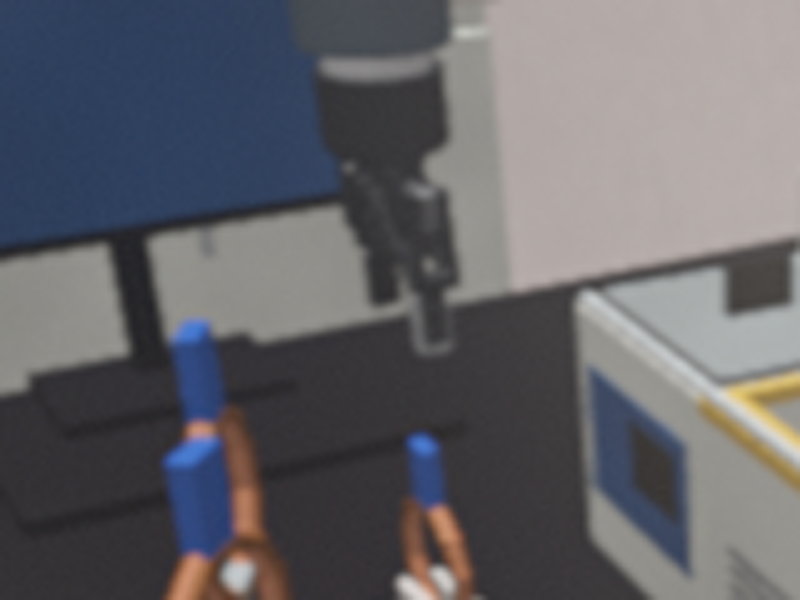

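>>> arm_command:
  commands:
    - {"dp": [4,0.2,0],"yaw": 0}
    - {"dp": [4,0,0],"yaw": 0}
    - {"dp": [2.2,0,0],"yaw": 0}
    - {"dp": [0,0,0],"yaw": 0}
    - {"dp": [0,0,0],"yaw": 0}

```text
time_s: 8.45
ee_pos: [0.3872, 0.3266, 0.1139]
tool_rot: [-0.489, 0.51, 0.489, 0.513]
ft_force: [-0.5, 0.5, 0.4]
width: 0.0855
```

>>> arm_command:
  commands:
    - {"dp": [0,0,0],"yaw": 0}
    - {"dp": [0,0,0],"yaw": 0}
    - {"dp": [0,0,0],"yaw": 0}
    - {"dp": [0,0,0],"yaw": 0}
    - {"dp": [0,0,0],"yaw": 0}
    - {"dp": [0,0,0],"yaw": 0}
  grip: 0

```text
time_s: 9.05
ee_pos: [0.3861, 0.3256, 0.112]
tool_rot: [-0.489, 0.511, 0.489, 0.512]
ft_force: [-0.3, -0.3, 4.1]
width: 0.0248
```

```bash
python3 -c "
from h import *
st(); shot('side','s7',(150,80,310,200),5)
"
```

```text
t9.05 ee [0.3861 0.3256 0.112 ] w0.0248 F [-0.3 -0.3  4.1]
toolx [ 0.001  0.001 -1.   ] y [-0.999  0.045 -0.001] z [0.045 0.999 0.001] q6 [ 1.01  0.24 -0.23  0.   -1.1  -2.63]
```

View pics/s7.png

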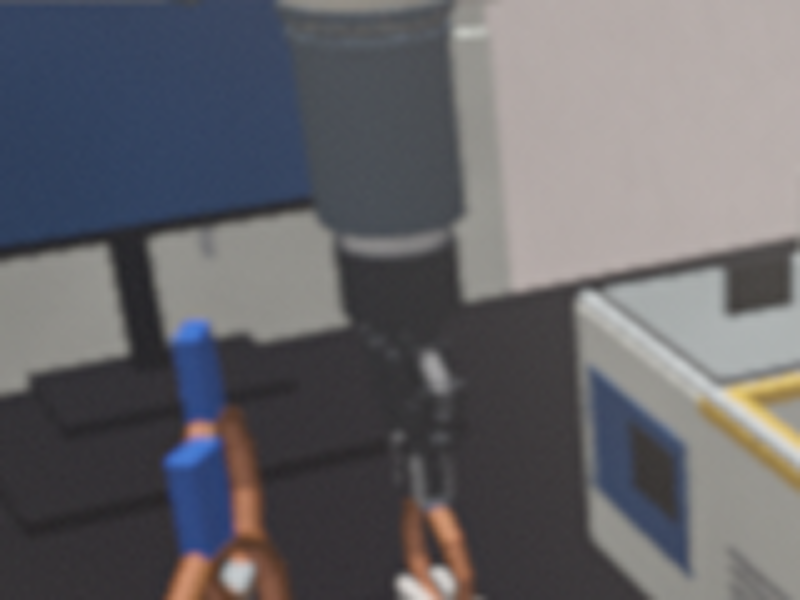

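>>> arm_command:
  commands:
    - {"dp": [-2,0,0],"yaw": 0}
    - {"dp": [-3,0,0],"yaw": 0}
    - {"dp": [-4,0,0],"yaw": 0}
    - {"dp": [-4.5,0,0],"yaw": 0}
    - {"dp": [-4.5,0,0],"yaw": 0}
    - {"dp": [-4,0,0],"yaw": 0}
    - {"dp": [-2.5,0,0],"yaw": 0}
    - {"dp": [0,0,0],"yaw": 0}

```text
time_s: 9.9
ee_pos: [0.3865, 0.3258, 0.3594]
tool_rot: [-0.488, 0.509, 0.489, 0.513]
ft_force: [-0.0, 1.3, -1.9]
width: 0.0251
```

```bash
python3 -c "
from h import *
st(); shot('side','s8',(150,40,350,190),4);shot('top','t8',(150,120,350,270),4)
to([.6056,.107,.356])
"
```

```text
t9.90 ee [0.3865 0.3258 0.3594] w0.0251 F [-0.   1.3 -1.9]
toolx [ 0.004  0.004 -1.   ] y [-0.999  0.045 -0.003] z [0.045 0.999 0.005] q6 [ 1.01  0.16  0.31  0.   -1.71 -2.63]
dp cm [ -0.1  -22.99 -20.82] norm 31.020445320402917
jaw ang 1.5258
```

View pics/s8.png

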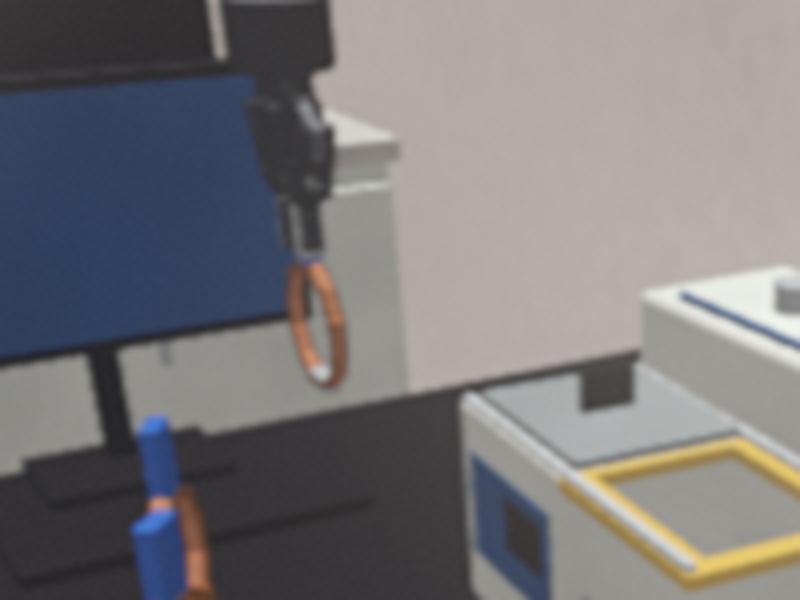

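View pics/t8.png

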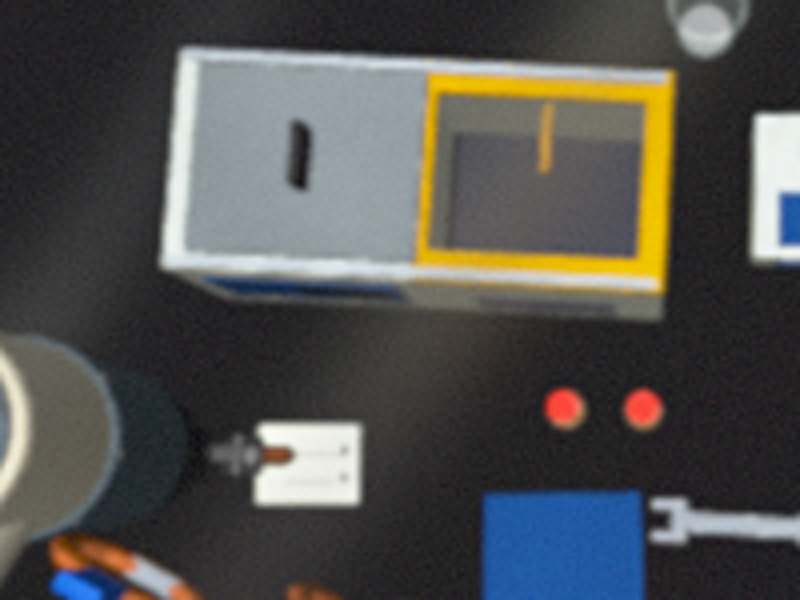

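>>> arm_command:
  commands:
    - {"dp": [0,-2,-1.8],"yaw": 0}
    - {"dp": [0,-3,-2.7],"yaw": 0}
    - {"dp": [0,-3.3,-3],"yaw": 0}
    - {"dp": [0,-3.3,-3],"yaw": 0}
    - {"dp": [0,-3.3,-3],"yaw": 0}
    - {"dp": [0,-3.3,-3],"yaw": 0}
    - {"dp": [0,-3,-2.7],"yaw": 0}
    - {"dp": [0,-1.8,-1.6],"yaw": 0}
    - {"dp": [0,0,0],"yaw": 0}
    - {"dp": [0,0,0],"yaw": 0}
    - {"dp": [0,0,0],"yaw": 0}

```text
time_s: 11.1
ee_pos: [0.6054, 0.1076, 0.3554]
tool_rot: [-0.488, 0.512, 0.489, 0.51]
ft_force: [-0.5, 0.5, -0.7]
width: 0.025
```

```bash
python3 -c "
from h import *
st(); shot('side','s9',(230,40,430,190),4);shot('top','t9',(180,90,380,240),4)
to([.6056,.107,.24])
"
```

```text
t11.10 ee [0.6054 0.1076 0.3554] w0.0250 F [-0.5  0.5 -0.7]
toolx [-0.002 -0.    -1.   ] y [-0.999  0.044  0.002] z [ 0.044  0.999 -0.   ] q6 [ 0.43  0.41  0.63 -0.   -1.8  -2.04]
dp cm [11.63 -0.03 -0.08] norm 11.629552429826255
jaw ang 1.527
```

View pics/s9.png

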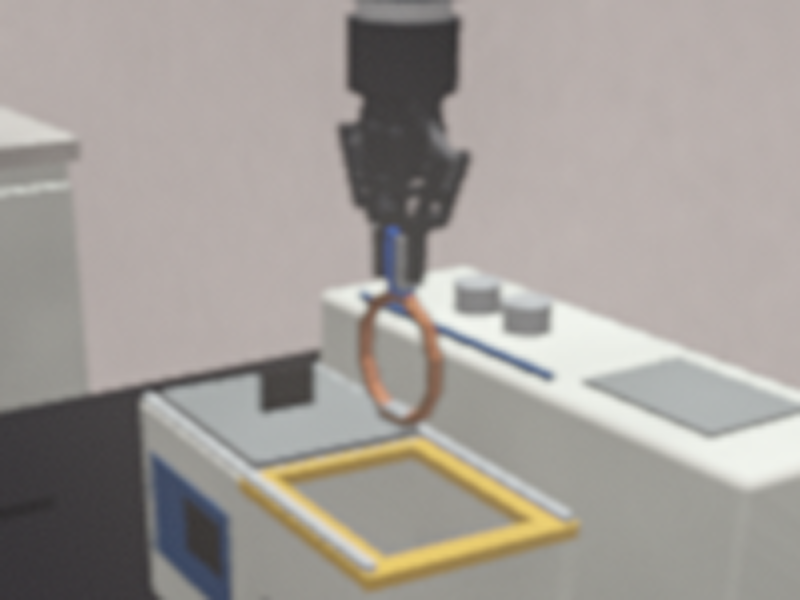

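View pics/t9.png

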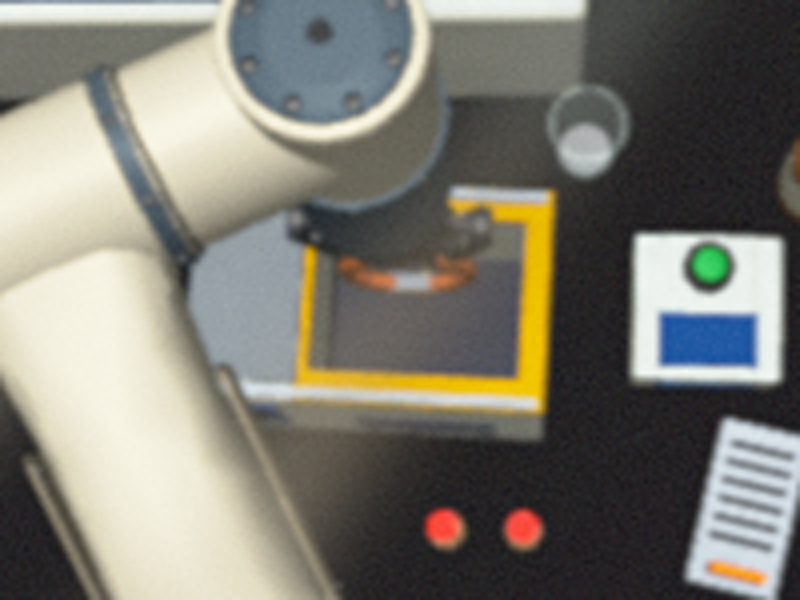

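```bash
cat >> h.py <<'E'
OX,OY,OT=.618,.2015,-.046
def ov(a,b,z):
    c,s=np.cos(OT),np.sin(OT);return np.array([OX+c*a-s*b,OY+s*a+c*b,z])
E
python3 -c "
from h import *
import cv2
for n,f,o in(('side','s9',(230,40)),('top','t9',(180,90))):
  im=cv2.imread(f'pics/{f}.png')
  def q(p): return tuple(((proj(n,p)-o)*4+2).astype(int).tolist())
  for z in(.19,):
    for x in(-.065,.065):
      for y in(-.18,-.01): cv2.circle(im,q(ov(x,y,z)),4,(0,0,255),1)
    for x in(-.09,.09): cv2.circle(im,q(ov(x,-.2,.19)),4,(0,255,0),1)
  s=[.6054,.1076,.3554]
  for dz in(-.104,-.104+.05,-.104+.1,-.104+.14): cv2.circle(im,q([s[0],s[1],s[2]+dz]),4,(255,0,255),1)
  for dy in(-.05,.05): cv2.circle(im,q([s[0]+.045*dy,s[1]+dy,s[2]-.054]),4,(255,0,255),1)
  cv2.imwrite(f'pics/{f}o.png',im)
"
```

```text
(no output)
```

View pics/s9o.png

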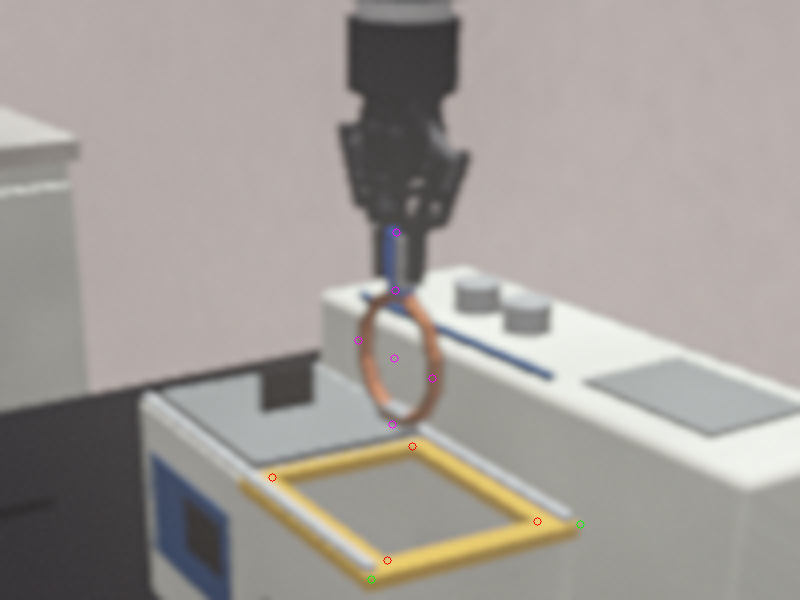

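View pics/t9o.png

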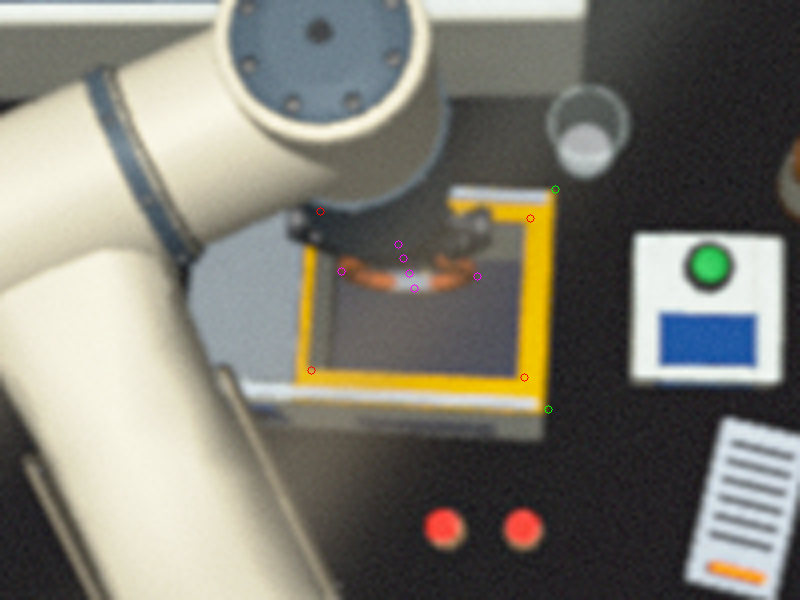

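>>> arm_command:
  commands:
    - {"dp": [2,0.5,0],"yaw": 0}
    - {"dp": [3,0,0],"yaw": 0}
    - {"dp": [3,0,0],"yaw": 0}
    - {"dp": [3,0,0],"yaw": 0}
    - {"dp": [0,0,0],"yaw": 0}
    - {"dp": [0,0,0],"yaw": 0}

```text
time_s: 11.8
ee_pos: [0.6009, 0.1075, 0.2474]
tool_rot: [-0.489, 0.511, 0.488, 0.511]
ft_force: [-0.4, 0.1, -1.1]
width: 0.0253
```

```bash
python3 -c "
from h import *
st(); shot('side','s10',(230,40,430,190),4);shot('top','t10',(180,90,380,240),4)
to(ov(-.013,-.095,.162))
"
```

```text
t11.80 ee [0.6009 0.1075 0.2474] w0.0253 F [-0.4  0.1 -1.1]
toolx [ 0.001 -0.001 -1.   ] y [-0.999  0.044 -0.001] z [ 0.044  0.999 -0.001] q6 [ 0.43  0.37  0.32  0.   -1.51 -2.05]
dp cm [ 8.69  0.17 -0.06] norm 8.691876111087883
jaw ang 1.5262
```

View pics/s10.png

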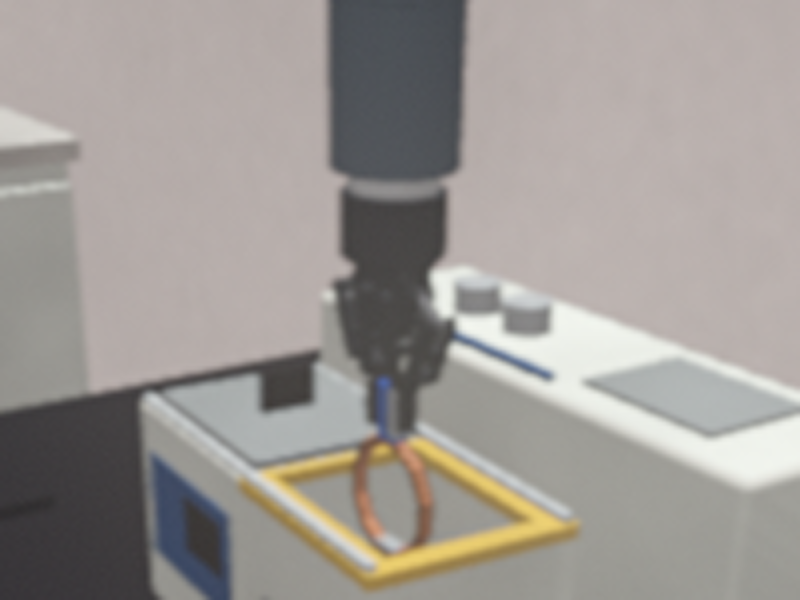

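View pics/t10.png

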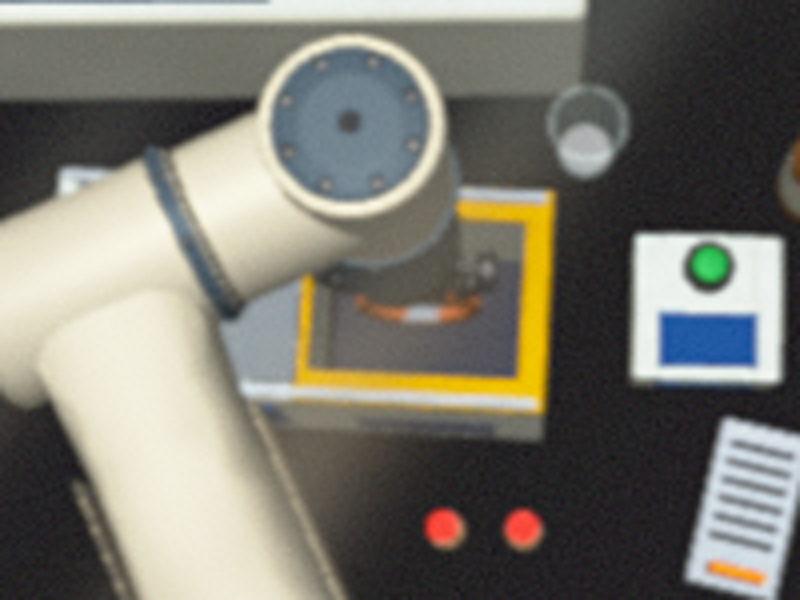

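>>> arm_command:
  commands:
    - {"dp": [2.5,0,0],"yaw": 0}
    - {"dp": [2.5,0,0],"yaw": 0}
    - {"dp": [2,0,0],"yaw": 0}
    - {"dp": [1.4,0,0],"yaw": 0}
    - {"dp": [0,0,0],"yaw": 0}
    - {"dp": [0,0,0],"yaw": 0}

```text
time_s: 12.5
ee_pos: [0.6021, 0.1075, 0.1642]
tool_rot: [-0.489, 0.51, 0.488, 0.512]
ft_force: [-0.2, 0.1, -1.7]
width: 0.0252
```

```bash
python3 -c "
from h import *
st(); shot('side','s11',(230,40,430,190),4)
to(ov(.041,-.095,.162))
"
```

```text
t12.50 ee [0.6021 0.1075 0.1642] w0.0252 F [-0.2  0.1 -1.7]
toolx [ 0.003  0.    -1.   ] y [-0.999  0.045 -0.003] z [0.045 0.999 0.001] q6 [ 0.43  0.4   0.14  0.   -1.31 -2.05]
dp cm [ 0.26 -5.24 -0.04] norm 5.246254830864207
jaw ang 1.5258
```

View pics/s11.png

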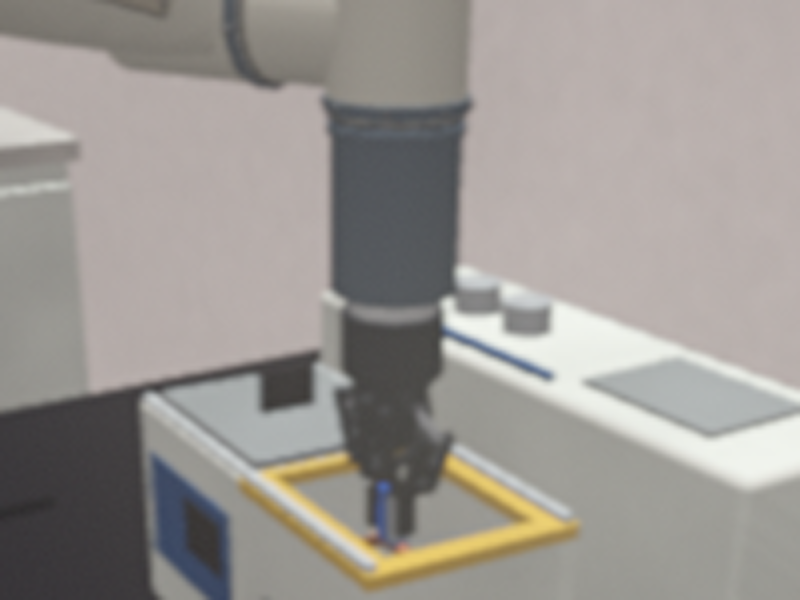

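>>> arm_command:
  commands:
    - {"dp": [0,-1.3,0],"yaw": 0}
    - {"dp": [0,-1.3,0],"yaw": 0}
    - {"dp": [0,-1.3,0],"yaw": 0}
    - {"dp": [0,-1.3,0],"yaw": 0}
    - {"dp": [0,0,0],"yaw": 0}
    - {"dp": [0,0,0],"yaw": 0}

```text
time_s: 13.15
ee_pos: [0.6534, 0.105, 0.1632]
tool_rot: [-0.489, 0.511, 0.488, 0.512]
ft_force: [-0.9, -0.7, -1.7]
width: 0.025
```

```bash
python3 -c "
from h import *
st(); shot('side','s12',(280,100,410,200),6);shot('top','t12',(180,90,380,240),4)
to(ov(.041,-.095,.139))
"
```

```text
t13.15 ee [0.6534 0.105  0.1632] w0.0250 F [-0.9 -0.7 -1.7]
toolx [ 0.001  0.    -1.   ] y [-0.999  0.045 -0.001] z [0.045 0.999 0.001] q6 [ 0.39  0.5   0.3   0.   -1.37 -2.01]
dp cm [ 2.41 -0.17 -0.02] norm 2.417744771789481
jaw ang 1.5257
```

View pics/s12.png

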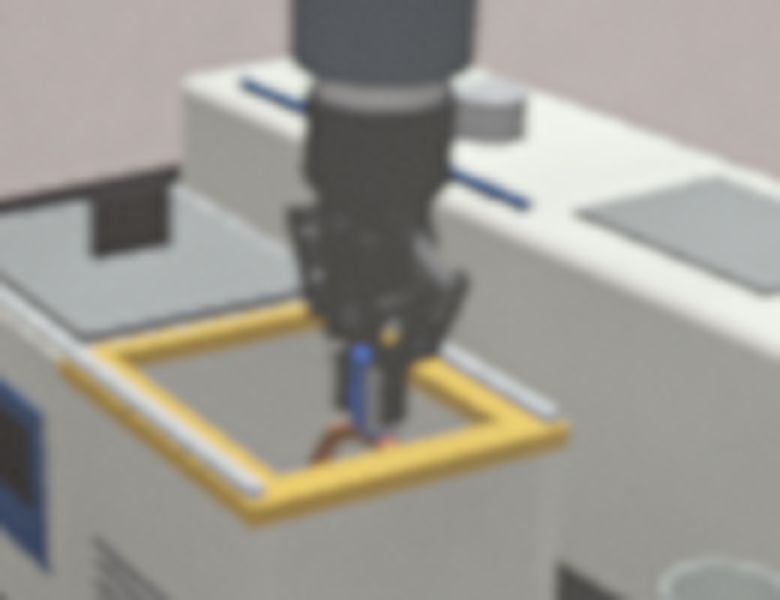

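View pics/t12.png

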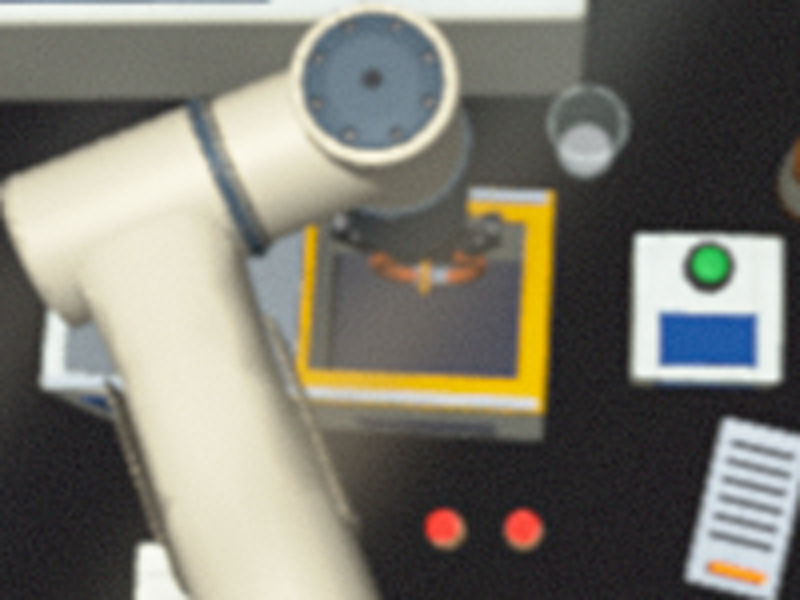

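>>> arm_command:
  commands:
    - {"dp": [1,-0.1,0],"yaw": 0}
    - {"dp": [0.9,0,0],"yaw": 0}
    - {"dp": [0.3,0,0],"yaw": 0}
    - {"dp": [0,0,0],"yaw": 0}
    - {"dp": [0,0,0],"yaw": 0}

```text
time_s: 13.75
ee_pos: [0.654, 0.1048, 0.1401]
tool_rot: [-0.489, 0.511, 0.489, 0.511]
ft_force: [-0.2, -0.4, -1.5]
width: 0.0251
```

```bash
python3 -c "
from h import *
st()
to(ov(.041,-.095,.139))
"
```

```text
t13.75 ee [0.654  0.1048 0.1401] w0.0251 F [-0.2 -0.4 -1.5]
toolx [-0. -0. -1.] y [-0.999  0.045  0.   ] z [ 0.045  0.999 -0.   ] q6 [ 0.39  0.51  0.26  0.   -1.32 -2.01]
dp cm [ 0.11 -0.06 -0.01] norm 0.12973595796640225
jaw ang 1.5256
```

Weight still on the gripper; lower in 1 mm rows.

>>> arm_command:
  commands:
    - {"dp": [0.2,0,0],"yaw": 0}
    - {"dp": [0.1,0,0],"yaw": 0}
    - {"dp": [0,0,0],"yaw": 0}
    - {"dp": [0,0,0],"yaw": 0}

```text
time_s: 14.15
ee_pos: [0.6544, 0.1048, 0.139]
tool_rot: [-0.489, 0.511, 0.488, 0.512]
ft_force: [-3.1, 0.0, 6.1]
width: 0.0249
```

```bash
python3 -c "
from h import *
st();shot('top','t13',(230,110,330,190),8)
"
```

```text
t14.15 ee [0.6544 0.1048 0.139 ] w0.0249 F [-3.1  0.   6.1]
toolx [ 0.002  0.    -1.   ] y [-0.999  0.045 -0.002] z [0.045 0.999 0.   ] q6 [ 0.39  0.51  0.26  0.   -1.31 -2.01]
```

View pics/t13.png

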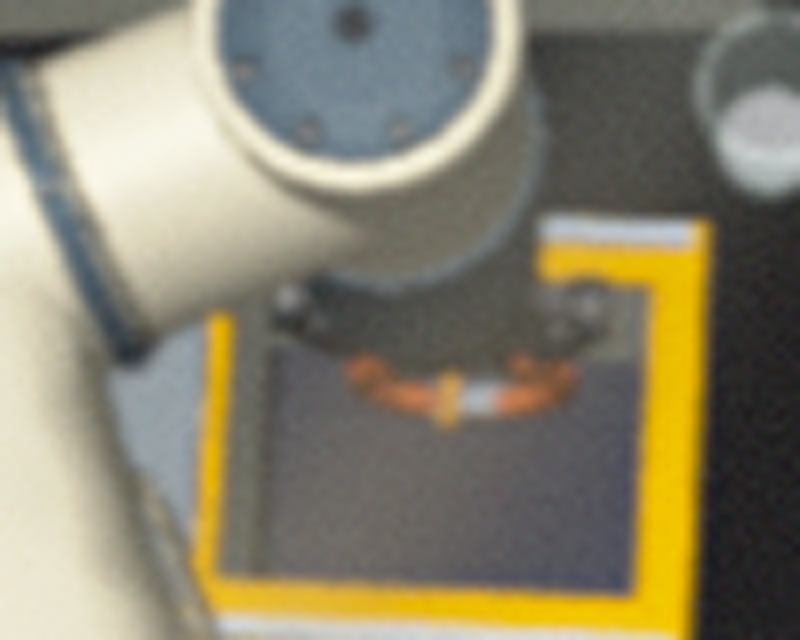

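>>> arm_command:
  commands:
    - {"dp": [0,0,0],"yaw": 0}
    - {"dp": [0,0,0],"yaw": 0}
    - {"dp": [0,0,0],"yaw": 0}
    - {"dp": [0,0,0],"yaw": 0}
    - {"dp": [0,0,0],"yaw": 0}
  grip: 0.55

```text
time_s: 14.7
ee_pos: [0.654, 0.1048, 0.1371]
tool_rot: [-0.489, 0.511, 0.489, 0.511]
ft_force: [0.6, -0.1, 0.3]
width: 0.0474
```

```bash
python3 -c "
from h import *
st();shot('top','t14',(230,110,330,190),8)
shot('side','s14',(280,100,410,200),6)
"
```

```text
t14.70 ee [0.654  0.1048 0.1371] w0.0474 F [ 0.6 -0.1  0.3]
toolx [-0. -0. -1.] y [-0.999  0.045  0.   ] z [ 0.045  0.999 -0.   ] q6 [ 0.39  0.52  0.26  0.   -1.31 -2.01]
```

View pics/s14.png

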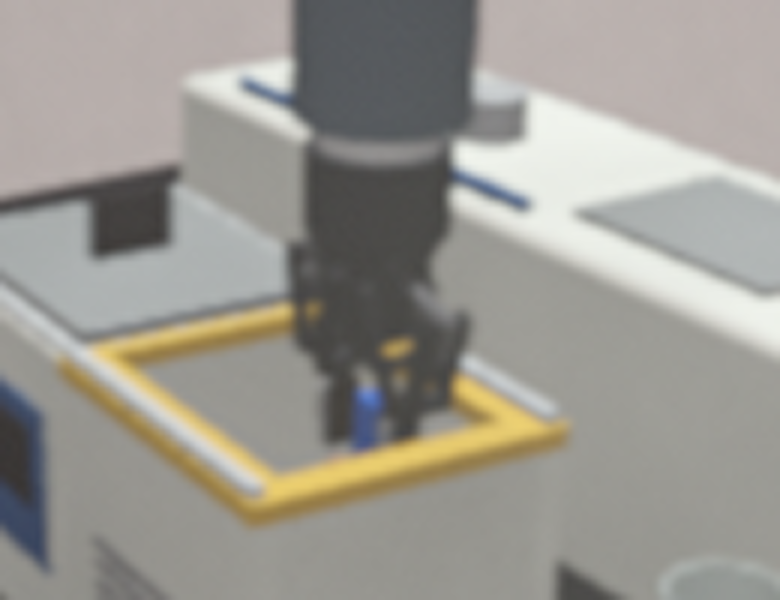

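>>> arm_command:
  commands:
    - {"dp": [-1.5,0,0],"yaw": 0}
    - {"dp": [-3,0,0],"yaw": 0}
    - {"dp": [-4,0,0],"yaw": 0}
    - {"dp": [-4,0,0],"yaw": 0}
    - {"dp": [-4,0,0],"yaw": 0}
    - {"dp": [-3,0,0],"yaw": 0}
    - {"dp": [0,0,0],"yaw": 0}

```text
time_s: 15.5
ee_pos: [0.6553, 0.1046, 0.3379]
tool_rot: [-0.49, 0.508, 0.487, 0.514]
ft_force: [-0.0, -0.0, -0.4]
width: 0.0471
```

```bash
python3 -c "
from h import *
st();shot('top','t15',(190,90,350,210),5)
shot('side','s15',(240,60,410,190),4.5)
to([.6258,.2918,.334])
"
```

```text
t15.50 ee [0.6553 0.1046 0.3379] w0.0471 F [-0.  -0.  -0.4]
toolx [ 0.009  0.002 -1.   ] y [-0.999  0.046 -0.009] z [0.046 0.999 0.002] q6 [ 0.39  0.51  0.75  0.   -1.8  -2.01]
dp cm [-0.11  3.68 18.52] norm 18.887458201957596
jaw ang 1.5257
```

View pics/s15.png

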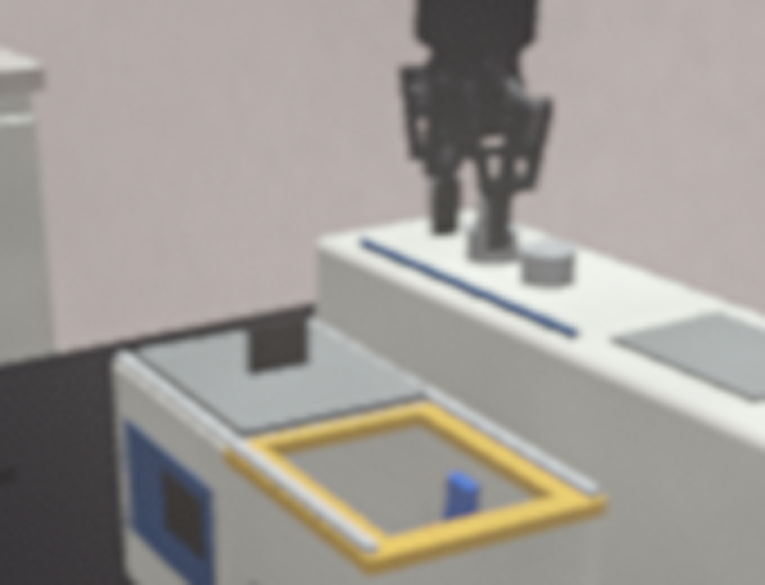

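View pics/t15.png

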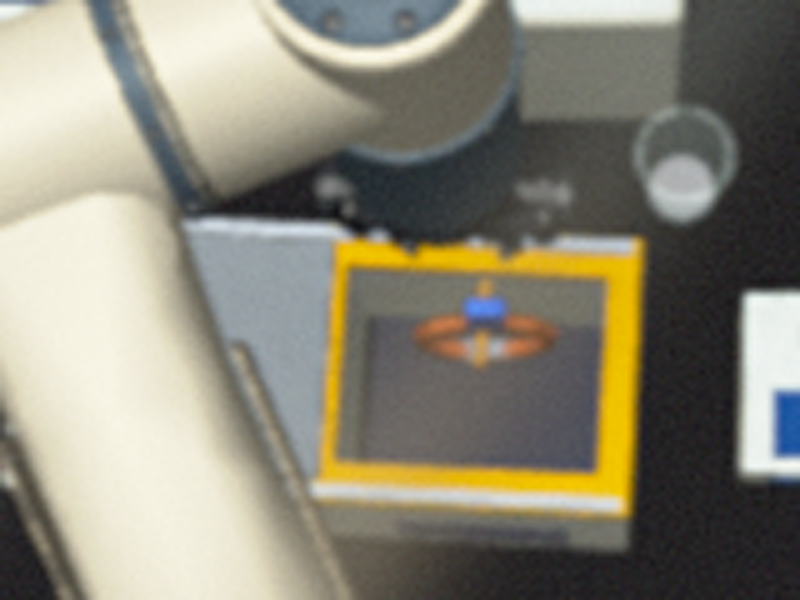

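>>> arm_command:
  commands:
    - {"dp": [0,0.9,4.6],"yaw": 0}
    - {"dp": [0,0.9,4.6],"yaw": 0}
    - {"dp": [0,0.9,4.6],"yaw": 0}
    - {"dp": [0,0.9,4.6],"yaw": 0}
    - {"dp": [4,0,0],"yaw": 0}
    - {"dp": [4,0,0],"yaw": 0}
    - {"dp": [0,0,0],"yaw": 0}
    - {"dp": [0,0,0],"yaw": 0}
  grip: 1

```text
time_s: 16.4
ee_pos: [0.6263, 0.2896, 0.2522]
tool_rot: [-0.489, 0.512, 0.488, 0.51]
ft_force: [1.0, -0.7, 1.1]
width: 0.0853
```

```bash
python3 -c "
from h import *
print('tab',onz('top',(190+486/5,90+308/5),.175).round(4),'seat',ov(.0485,-.095,0).round(4))
st();shot('top','t16',(190,90,350,210),5)
to([.6265,.2925,.2146])
"
```

```text
tab [0.6547 0.1001 0.175 ] seat [0.6621 0.1044 0.    ]
t16.40 ee [0.6263 0.2896 0.2522] w0.0853 F [ 1.  -0.7  1.1]
toolx [-0.001 -0.002 -1.   ] y [-0.999  0.045  0.001] z [ 0.045  0.999 -0.002] q6 [ 0.66  0.55  0.61  0.   -1.63 -2.28]
dp cm [4.02 0.13 0.23] norm 4.02930969900451
jaw ang 1.5251
```

View pics/t16.png

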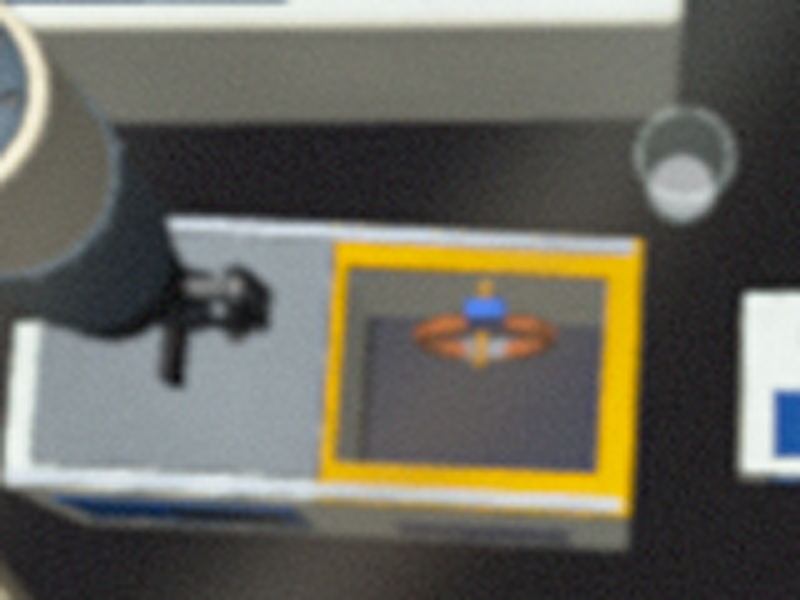

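>>> arm_command:
  commands:
    - {"dp": [2,0.1,0.2],"yaw": 0}
    - {"dp": [1.8,0,0],"yaw": 0}
    - {"dp": [0,0,0],"yaw": 0}

```text
time_s: 16.75
ee_pos: [0.626, 0.2924, 0.2151]
tool_rot: [-0.488, 0.511, 0.488, 0.512]
ft_force: [-0.3, -0.1, -0.4]
width: 0.0856
```

>>> arm_command:
  commands:
    - {"dp": [0,0,0],"yaw": 0}
    - {"dp": [0,0,0],"yaw": 0}
    - {"dp": [0,0,0],"yaw": 0}
    - {"dp": [0,0,0],"yaw": 0}
    - {"dp": [0,0,0],"yaw": 0}
    - {"dp": [0,0,0],"yaw": 0}
    - {"dp": [0,0,0],"yaw": 0}
  grip: 0

```text
time_s: 17.45
ee_pos: [0.6256, 0.2924, 0.2148]
tool_rot: [-0.489, 0.511, 0.488, 0.512]
ft_force: [-1.5, 0.5, 2.5]
width: 0.009
```

```bash
python3 -c "
from h import *
st()
to(ov(0.004,-.095,.2146))
"
```

```text
t17.45 ee [0.6256 0.2924 0.2148] w0.0090 F [-1.5  0.5  2.5]
toolx [ 0.001  0.001 -1.   ] y [-0.999  0.046 -0.001] z [0.046 0.999 0.001] q6 [ 0.66  0.55  0.51  0.   -1.53 -2.28]
dp cm [ 1.000e-02 -5.000e-02 -1.862e+01] norm 18.61815560902655
jaw ang 1.5252
```

>>> arm_command:
  commands:
    - {"dp": [0,0,-1.5],"yaw": 0}
    - {"dp": [0,0,-2.5],"yaw": 0}
    - {"dp": [0,0,-3],"yaw": 0}
    - {"dp": [0,0,-3],"yaw": 0}
    - {"dp": [0,0,-3],"yaw": 0}
    - {"dp": [0,0,-2.5],"yaw": 0}
    - {"dp": [0,0,-1.5],"yaw": 0}
    - {"dp": [0,0,-1],"yaw": 0}
    - {"dp": [0,0,0],"yaw": 0}
    - {"dp": [0,0,0],"yaw": 0}

```text
time_s: 18.45
ee_pos: [0.6148, 0.1109, 0.2148]
tool_rot: [-0.488, 0.513, 0.489, 0.51]
ft_force: [-10.3, -0.0, 6.8]
width: 0.009
```

```bash
python3 -c "
from h import *
st()
to(ov(0.004,-.095,.2146))
"
```

```text
t18.45 ee [0.6148 0.1109 0.2148] w0.0090 F [-10.3  -0.    6.8]
toolx [-0.005 -0.001 -1.   ] y [-0.999  0.046  0.004] z [ 0.046  0.999 -0.002] q6 [ 0.43  0.41  0.29 -0.   -1.46 -2.04]
dp cm [ 0.02 -0.31 -0.44] norm 0.5333741727959546
jaw ang 1.5244
```

>>> arm_command:
  commands:
    - {"dp": [0,0.3,-0.3],"yaw": 0}
    - {"dp": [0,0,-0.3],"yaw": 0}
    - {"dp": [0,0,-0.2],"yaw": 0}
    - {"dp": [0,0,0],"yaw": 0}

```text
time_s: 18.85
ee_pos: [0.6147, 0.1093, 0.2148]
tool_rot: [-0.488, 0.508, 0.49, 0.514]
ft_force: [0.4, 14.1, 3.9]
width: 0.0088
```

```bash
python3 -c "
from h import *
st();shot('top','t17',(190,90,350,210),5)
"
```

```text
t18.85 ee [0.6147 0.1093 0.2148] w0.0088 F [ 0.4 14.1  3.9]
toolx [ 0.004  0.009 -1.   ] y [-0.999  0.043 -0.003] z [0.043 0.999 0.009] q6 [ 0.42  0.41  0.28 -0.01 -1.44 -2.04]
```

View pics/t17.png

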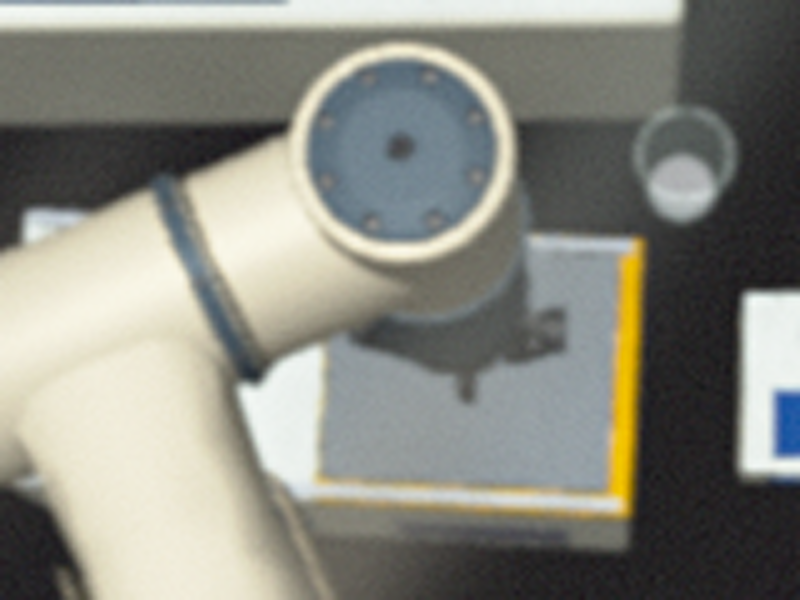

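>>> arm_command:
  commands:
    - {"dp": [0,0,0.4],"yaw": 0}
    - {"dp": [0,0,0],"yaw": 0}

```text
time_s: 19.1
ee_pos: [0.6147, 0.1094, 0.2148]
tool_rot: [-0.489, 0.51, 0.488, 0.512]
ft_force: [1.6, 4.1, 3.4]
width: 0.0086
```

>>> arm_command:
  commands:
    - {"dp": [0,0,0],"yaw": 0}
    - {"dp": [0,0,0],"yaw": 0}
    - {"dp": [0,0,0],"yaw": 0}
    - {"dp": [0,0,0],"yaw": 0}
    - {"dp": [-4,0,0],"yaw": 0}
    - {"dp": [-4,0,0],"yaw": 0}
    - {"dp": [0,0,0],"yaw": 0}
  grip: 1

```text
time_s: 19.8
ee_pos: [0.6162, 0.1081, 0.301]
tool_rot: [-0.491, 0.508, 0.486, 0.514]
ft_force: [-0.6, -1.3, 0.3]
width: 0.0854
```

```bash
python3 -c "
from h import *
st();shot('side','s18');shot('top','t18')
for n,h in(('top',.05),('side',.05)):
  for r in spotter.look_for(n,'vial1_center'): print(n,r)
"
```

```text
t19.80 ee [0.6162 0.1081 0.301 ] w0.0854 F [-0.6 -1.3  0.3]
toolx [ 0.011  0.002 -1.   ] y [-0.999  0.046 -0.011] z [0.046 0.999 0.002] q6 [ 0.42  0.4   0.49  0.   -1.65 -2.04]
```

View pics/s18.png

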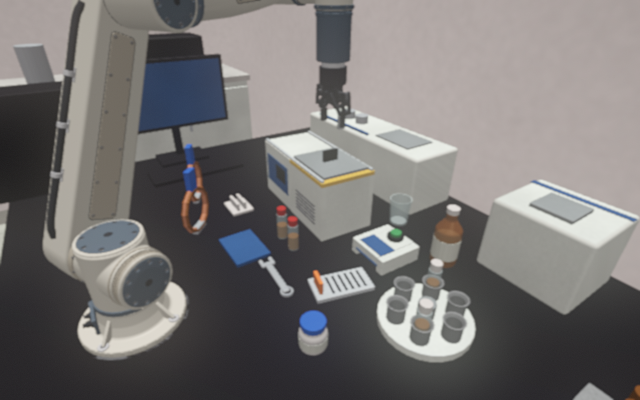

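View pics/t18.png

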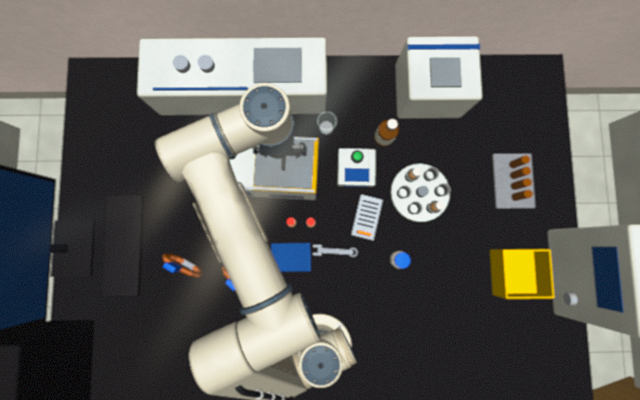

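```bash
python3 - <<'E'
import cv2,numpy as np
from h import *
im=cv2.imread('pics/t18.png').astype(int)
b,g,r=im[...,0],im[...,1],im[...,2]
m=((r>150)&(g<110)&(b<110)).astype(np.uint8)
n,l,s,c=cv2.connectedComponentsWithStats(m)
for i in range(1,n):
    if s[i,4]>15: print('red',c[i],s[i],onz('top',c[i],.1).round(4))
S=cv2.imread('pics/s18.png').astype(int)
b,g,r=S[...,0],S[...,1],S[...,2]
m=((r>120)&(g<60)&(b<70)).astype(np.uint8)
n,l,s,c=cv2.connectedComponentsWithStats(m)
for i in range(1,n):
    if s[i,4]>10: print('side red',c[i],s[i],onz('side',c[i],.09).round(4))
a=cv2.imread('pics/t18.png')[155:230,335:460];cv2.imwrite('pics/car.png',cv2.resize(a,None,fx=6.4,fy=6.4,interpolation=2))
E
```

```text
red [525.76470588 158.91176471] [523 156   7   7  34] [ 0.6392 -0.72    0.1   ]
red [526.61111111 170.11111111] [524 167   7   8  36] [ 0.5999 -0.72    0.1   ]
red [527.58823529 181.67647059] [525 179   6   7  34] [ 0.5595 -0.7204  0.1   ]
red [528.23076923 193.12820513] [525 190   7   8  39] [ 0.5198 -0.7196  0.1   ]
red [290.42857143 221.        ] [287 217   9   9  56] [0.4324 0.0945 0.1   ]
red [310.16393443 221.72131148] [306 218   9   9  61] [0.4293 0.0277 0.1   ]
red [166.23529412 259.29411765] [164 257   6   5  17] [0.3084 0.5102 0.1   ]
red [176.9047619  258.76190476] [172 257  11   6  21] [0.3098 0.4746 0.1   ]
red [186.4516129 271.5483871] [181 269  12   6  31] [0.2674 0.4415 0.1   ]
side red [280.3125 211.8125] [277 210   8   5  16] [0.4293 0.0896 0.09  ]
side red [292.         222.76470588] [289 221   8   5  17] [0.4286 0.0205 0.09  ]
```

View pics/car.png

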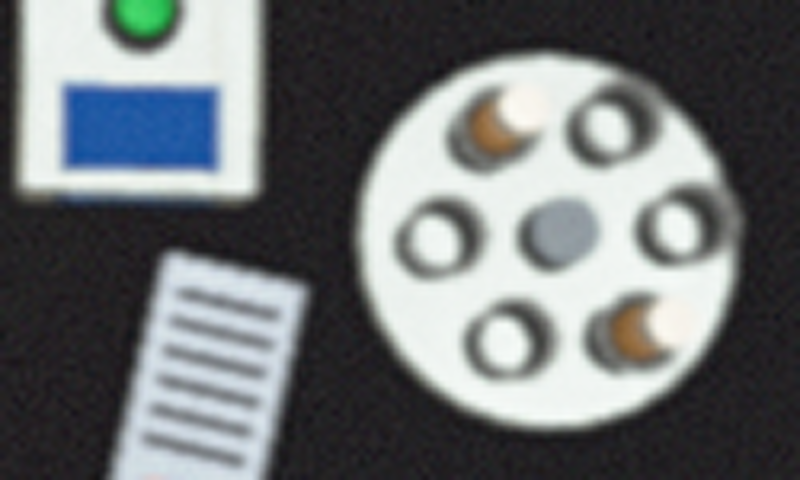

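```bash
python3 - <<'E'
from h import *
f=lambda x,y:(335+x/6.4-.0,155+y/6.4)
c=onz('top',f(549.5,241),.018);h=onz('top',f(565,230),.06);print('disc',c.round(4),'hub',h.round(4))
for n,p in dict(L=(441,238),UR=(613,126),LL=(510,340),R=(690,225)).items():
    w=onz('top',f(*p),.065);d=w-h;print(n,w.round(4),np.hypot(*d[:2]).round(4),np.degrees(np.arctan2(d[1],d[0])).round(1))
for n,p in dict(oUL=(522,107),oLR=(671,325)).items():
    w=onz('top',f(*p),.12);d=w-h;print(n,w.round(4),np.hypot(*d[:2]).round(4),np.degrees(np.arctan2(d[1],d[0])).round(1))
E
```

```text
disc [ 0.5356 -0.3744  0.018 ] hub [ 0.5362 -0.3716  0.06  ]
L [ 0.5317 -0.302   0.065 ] 0.0698 93.6
UR [ 0.5931 -0.3992  0.065 ] 0.0632 -25.8
LL [ 0.4752 -0.3376  0.065 ] 0.0698 150.8
R [ 0.5376 -0.439   0.065 ] 0.0674 -88.8
oUL [ 0.5941 -0.3347  0.12  ] 0.0687 32.5
oLR [ 0.4774 -0.4082  0.12  ] 0.0692 -148.1
```

```bash
python3 -c "
from h import *
to([.431,.094,.18])
"
```

```text
dp cm [11.35 18.16 -2.28] norm 21.535258981140267
jaw ang 1.5255
```

>>> arm_command:
  commands:
    - {"dp": [0,4.5,-0.55],"yaw": 0}
    - {"dp": [0,4.5,-0.55],"yaw": 0}
    - {"dp": [0,4.5,-0.55],"yaw": 0}
    - {"dp": [0,4.5,-0.55],"yaw": 0}
    - {"dp": [4.8,0,0],"yaw": 0}
    - {"dp": [4.8,0,0],"yaw": 0}
    - {"dp": [2,0,0],"yaw": 0}
    - {"dp": [0,0,0],"yaw": 0}
    - {"dp": [0,0,0],"yaw": 0}
  grip: 0.55

```text
time_s: 20.9
ee_pos: [0.4335, 0.0945, 0.1786]
tool_rot: [-0.489, 0.511, 0.488, 0.511]
ft_force: [0.8, -0.1, 1.8]
width: 0.0467
```

```bash
python3 -c "
from h import *
st();shot('side','s19',(220,110,380,230),5);shot('top','t19',(180,110,340,230),5)
to([.431,.094,.056])
"
```

```text
t20.90 ee [0.4335 0.0945 0.1786] w0.0467 F [ 0.8 -0.1  1.8]
toolx [-0.    -0.001 -1.   ] y [-0.999  0.045  0.   ] z [ 0.045  0.999 -0.001] q6 [ 0.57  0.07 -0.25  0.   -1.25 -2.19]
dp cm [12.37  0.36 -0.14] norm 12.375565066863304
jaw ang 1.5257
```

View pics/s19.png

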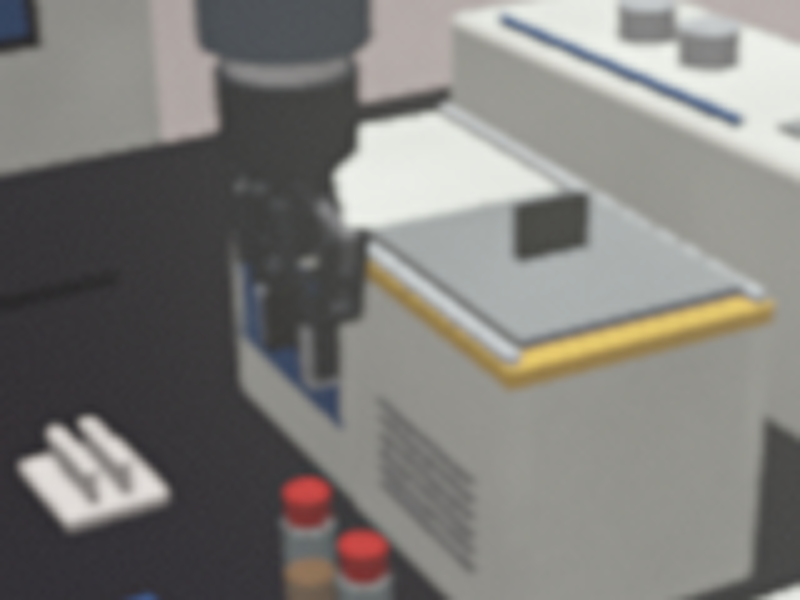

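View pics/t19.png

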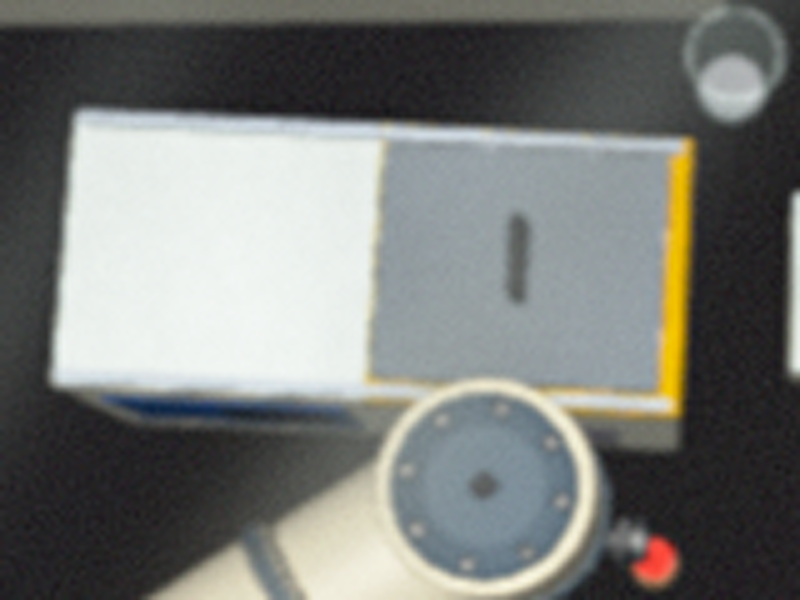

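>>> arm_command:
  commands:
    - {"dp": [4,0.2,-0.1],"yaw": 0}
    - {"dp": [4,0,0],"yaw": 0}
    - {"dp": [3,0,0],"yaw": 0}
    - {"dp": [1.2,0,0],"yaw": 0}
    - {"dp": [0,0,0],"yaw": 0}
    - {"dp": [0,0,0],"yaw": 0}

```text
time_s: 21.6
ee_pos: [0.4326, 0.0945, 0.0576]
tool_rot: [-0.489, 0.51, 0.488, 0.512]
ft_force: [0.9, 0.8, -0.1]
width: 0.0469
```

```bash
python3 -c "
from h import *
st();shot('side','s20',(220,150,350,250),6)
"
```

```text
t21.60 ee [0.4326 0.0945 0.0576] w0.0469 F [ 0.9  0.8 -0.1]
toolx [ 0.002  0.001 -1.   ] y [-0.999  0.045 -0.002] z [0.045 0.999 0.001] q6 [ 0.57  0.18 -0.46  0.   -0.92 -2.19]
```

View pics/s20.png

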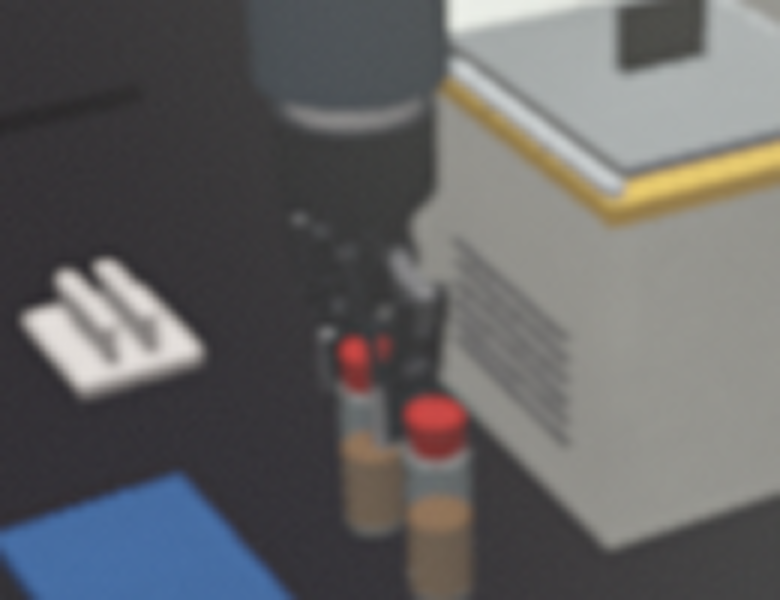

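>>> arm_command:
  commands:
    - {"dp": [0,0.15,0],"yaw": 0}
    - {"dp": [0,0,0],"yaw": 0}
    - {"dp": [0,0,0],"yaw": 0}
    - {"dp": [0,0,0],"yaw": 0}
    - {"dp": [0,0,0],"yaw": 0}
  grip: 0

```text
time_s: 22.15
ee_pos: [0.4309, 0.0946, 0.0578]
tool_rot: [-0.489, 0.51, 0.488, 0.512]
ft_force: [-1.3, 1.4, 7.0]
width: 0.0278
```

```bash
python3 -c "
from h import *
st()
"
```

```text
t22.15 ee [0.4309 0.0946 0.0578] w0.0278 F [-1.3  1.4  7. ]
toolx [ 0.003  0.001 -1.   ] y [-0.999  0.045 -0.003] z [0.045 0.999 0.002] q6 [ 0.57  0.18 -0.47  0.   -0.92 -2.19]
```

>>> arm_command:
  commands:
    - {"dp": [-3,0,0],"yaw": 0}
    - {"dp": [-4.5,0,0],"yaw": 0}
    - {"dp": [-4.5,0,0],"yaw": 0}
    - {"dp": [-2.4,0,-1],"yaw": 0}
    - {"dp": [0,-0.4,-3],"yaw": 0}
    - {"dp": [0,-0.7,-4.4],"yaw": 0}
    - {"dp": [0,-0.7,-4.8],"yaw": 0}
    - {"dp": [0,-0.7,-4.8],"yaw": 0}
    - {"dp": [0,-0.7,-4.8],"yaw": 0}
    - {"dp": [0,-0.7,-4.8],"yaw": 0}
    - {"dp": [0,-0.7,-4.8],"yaw": 0}
    - {"dp": [0,-0.7,-4.4],"yaw": 0}

```text
time_s: 23.35
ee_pos: [0.4657, -0.2782, 0.2006]
tool_rot: [-0.489, 0.511, 0.488, 0.511]
ft_force: [0.6, 0.9, -1.5]
width: 0.0283
```

```bash
python3 -c "
from h import *
st()
to([.4747,-.3395,.2])
"
```

```text
t23.35 ee [ 0.4657 -0.2782  0.2006] w0.0283 F [ 0.6  0.9 -1.5]
toolx [ 0.001  0.    -1.   ] y [-0.999  0.046 -0.001] z [0.046 0.999 0.   ] q6 [-0.25  0.25  0.02 -0.   -1.34 -1.37]
dp cm [ 0.06 -1.17 -6.08] norm 6.192081088301832
jaw ang 1.5251
```

>>> arm_command:
  commands:
    - {"dp": [0,-0.6,-3],"yaw": 0}
    - {"dp": [0,-0.5,-2.2],"yaw": 0}
    - {"dp": [0,0,-0.7],"yaw": 0}
    - {"dp": [0,0,0],"yaw": 0}
    - {"dp": [0,0,0],"yaw": 0}
    - {"dp": [0,0,0],"yaw": 0}

```text
time_s: 23.95
ee_pos: [0.4745, -0.3345, 0.2007]
tool_rot: [-0.489, 0.511, 0.489, 0.511]
ft_force: [0.2, -0.0, -1.2]
width: 0.0279
```

```bash
python3 -c "
from h import *
st();shot('side','s21',(330,190,490,360),4.5);shot('top','t21',(340,140,480,240),5.7)
to([.4747,-.3395,.2])
"
```

```text
t23.95 ee [ 0.4745 -0.3345  0.2007] w0.0279 F [ 0.2 -0.  -1.2]
toolx [ 0.001  0.    -1.   ] y [-0.999  0.044 -0.001] z [0.044 0.999 0.   ] q6 [-0.34  0.33  0.13 -0.   -1.37 -1.27]
dp cm [ 0.07 -0.03 -0.49] norm 0.49468155641346045
jaw ang 1.5268
```

View pics/s21.png

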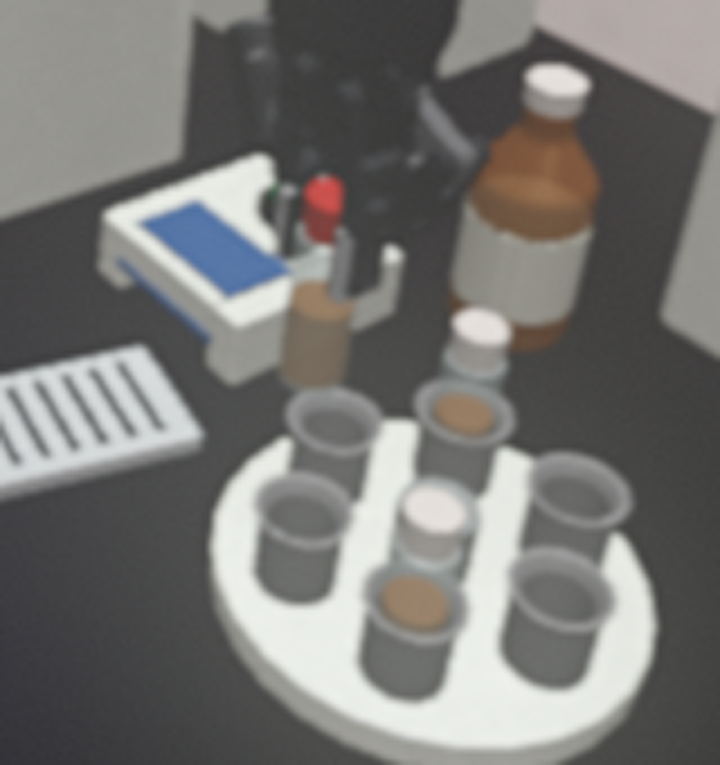

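View pics/t21.png

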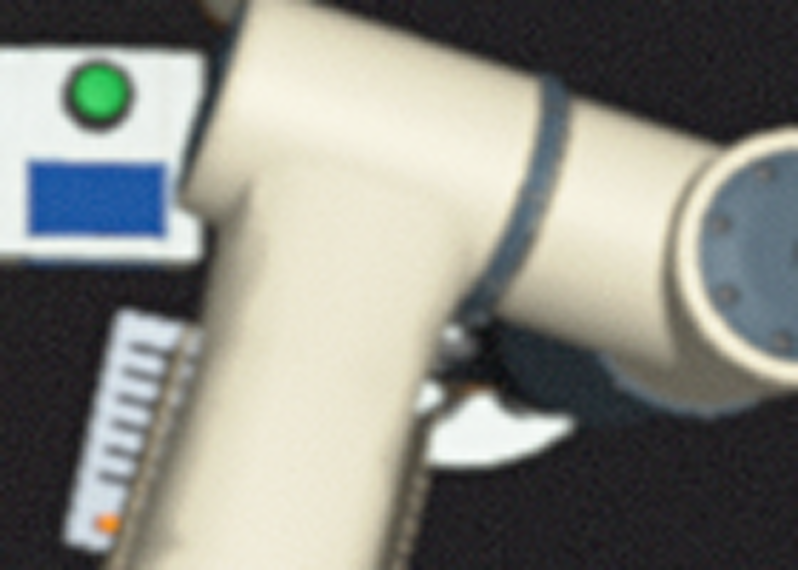

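```bash
python3 - <<'E'
from h import *
from scipy.optimize import least_squares
W={}
for n,p in dict(A=(333,421),B=(303,512),C=(465,412),D=(415,600),E=(580,489),F=(562,594)).items():
    W[n]=onz('side',(330+p[0]/4.5,190+p[1]/4.5),.065)[:2];print(n,W[n].round(4))
ang={'A':92.4,'B':152.4,'C':32.4,'D':212.4,'E':-27.6,'F':-87.6}
def f(v):
    return np.concatenate([v[:2]+.068*np.array([np.cos(np.radians(a)+v[2]),np.sin(np.radians(a)+v[2])])-W[n] for n,a in ang.items()])
r=least_squares(f,[.535,-.371,0]);print(r.x,(r.fun*1000).round(1))
# held vial in side: cap top centre, body
s=sense()['ee_pos']
for z in (.144,.224,.244): print(z,(proj('side',[s[0],s[1],z])-[330,190])*4.5)
E
```

```text
A [ 0.5349 -0.307 ]
B [ 0.4775 -0.3447]
C [ 0.5966 -0.3392]
D [ 0.4816 -0.4112]
E [ 0.6009 -0.407 ]
F [ 0.5398 -0.445 ]
[ 0.53854937 -0.37569935  0.00062598] [ 0.8 -0.7  0.8  0.5 -0.7 -0.  -0.5 -0.9 -2.  -0.2  1.7  1.4]
0.144 [302.40789158 374.17785652]
0.224 [323.47326288 230.97295852]
0.244 [329.11307989 192.63281213]
```

```bash
python3 - <<'E'
from h import *
c=R.from_quat(C['side']['rotation']).as_matrix();print('right',c[:,0].round(3),'up',c[:,1].round(3))
im=cv2.imread('pics/s18.png')[200:255,265:310]
im=cv2.resize(im,None,fx=12,fy=10.9,interpolation=2)
for v in ([.4315,.0945],[.4285,.027]):
  for z in (0,.05,.1):
    p=proj('side',[*v,z]);print(v,z,p.round(1));cv2.circle(im,(int((p[0]-265+.5)*12),int((p[1]-200+.5)*10.9)),5,(255,255,0),1)
cv2.imwrite('pics/v18.png',im)
im=cv2.imread('pics/s21.png')
s=sense()['ee_pos']
for z in (.144,.164,.184,.204,.224,.244):
    p=((proj('side',[s[0],s[1],z])-[330,190]+.5)*4.5).astype(int);cv2.circle(im,tuple(p.tolist()),5,(255,255,0),1)
cv2.imwrite('pics/s21o.png',im[100:450,200:550].repeat(2,0).repeat(2,1)[:600])
E
```

```text
right [ 0.835 -0.551  0.006] up [0.269 0.417 0.868]
[0.4315, 0.0945] 0 [281.5 236.3]
[0.4315, 0.0945] 0.05 [280.8 222.4]
[0.4315, 0.0945] 0.1 [280.  207.9]
[0.4285, 0.027] 0 [291.7 247.8]
[0.4285, 0.027] 0.05 [291.2 233.6]
[0.4285, 0.027] 0.1 [290.7 218.7]
```

View pics/v18.png

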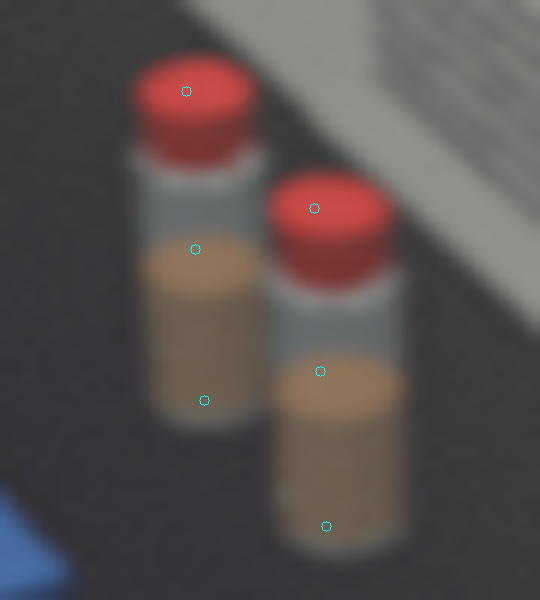

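View pics/s21o.png

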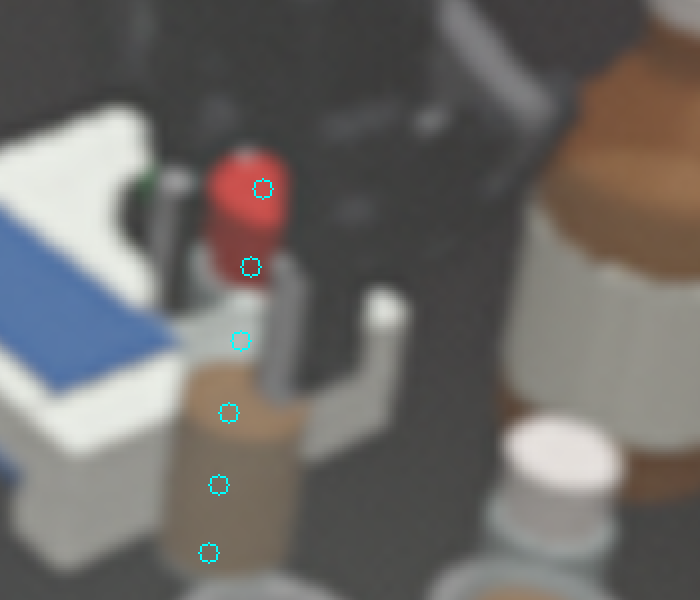

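>>> arm_command:
  commands:
    - {"dp": [2.5,0.1,-0.6],"yaw": 0}
    - {"dp": [2.5,0,0],"yaw": 0}
    - {"dp": [1.5,0,0],"yaw": 0}
    - {"dp": [0,0,0],"yaw": 0}
    - {"dp": [0,0,0],"yaw": 0}

```text
time_s: 24.55
ee_pos: [0.4734, -0.3413, 0.1361]
tool_rot: [-0.489, 0.511, 0.489, 0.511]
ft_force: [-0.1, 0.0, 0.5]
width: 0.0279
```

```bash
python3 -c "
from h import *
st();shot('side','s22',(350,220,480,320),6)
to([.4735,-.3406,.0785])
"
```

```text
t24.55 ee [ 0.4734 -0.3413  0.1361] w0.0279 F [-0.1  0.   0.5]
toolx [ 0.    -0.001 -1.   ] y [-0.999  0.044 -0.   ] z [ 0.044  0.999 -0.001] q6 [-0.36  0.36  0.02  0.   -1.22 -1.26]
dp cm [5.81 0.05 0.1 ] norm 5.815577678292408
jaw ang 1.5264
```

View pics/s22.png

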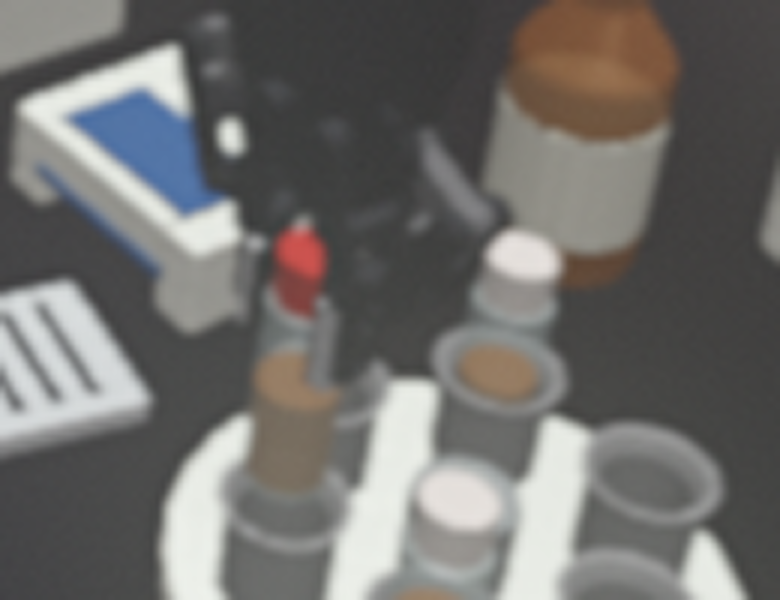

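>>> arm_command:
  commands:
    - {"dp": [1,0,0.25],"yaw": 0}
    - {"dp": [1,0,0],"yaw": 0}
    - {"dp": [0.5,0,0],"yaw": 0}
    - {"dp": [0,0,0],"yaw": 0}

```text
time_s: 25.0
ee_pos: [0.4728, -0.3387, 0.1091]
tool_rot: [-0.488, 0.511, 0.489, 0.511]
ft_force: [0.6, -0.1, -1.0]
width: 0.0281
```

>>> arm_command:
  commands:
    - {"dp": [1,0,0],"yaw": 0}
    - {"dp": [1,0,0],"yaw": 0}
    - {"dp": [0,0,0],"yaw": 0}

```text
time_s: 25.3
ee_pos: [0.4733, -0.3391, 0.0888]
tool_rot: [-0.488, 0.511, 0.489, 0.511]
ft_force: [1.7, -0.9, -2.4]
width: 0.0284
```

```bash
python3 -c "
from h import *
st();shot('side','s23',(350,220,480,320),6)
to([.4735,-.3406,.0785])
"
```

```text
t25.30 ee [ 0.4733 -0.3391  0.0888] w0.0284 F [ 1.7 -0.9 -2.4]
toolx [-0.  0. -1.] y [-0.999  0.045  0.   ] z [0.045 0.999 0.   ] q6 [-0.35  0.4  -0.06  0.   -1.11 -1.26]
dp cm [ 1.1  -0.01 -0.15] norm 1.1109217165086078
jaw ang 1.5255
```

View pics/s23.png

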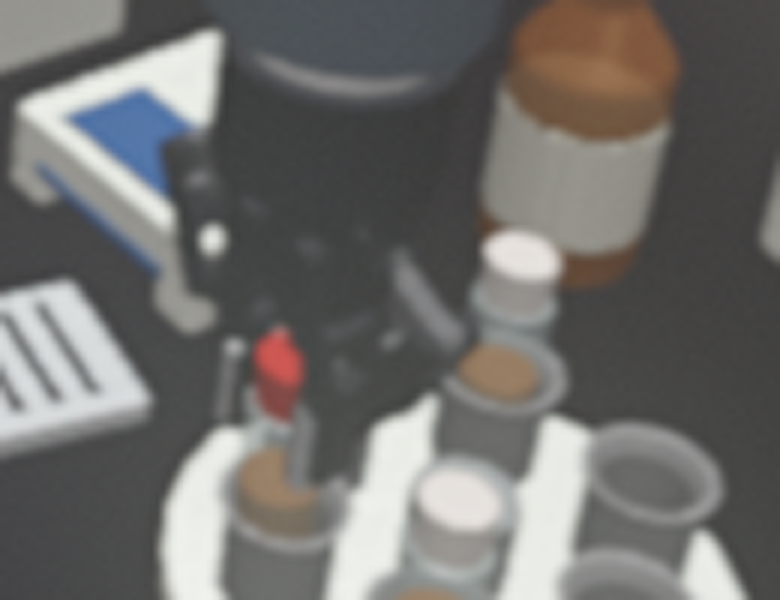

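>>> arm_command:
  commands:
    - {"dp": [0.5,0,0],"yaw": 0}
    - {"dp": [0.4,0,0],"yaw": 0}
    - {"dp": [0,0,0],"yaw": 0}

```text
time_s: 25.65
ee_pos: [0.4737, -0.3394, 0.0812]
tool_rot: [-0.489, 0.511, 0.488, 0.511]
ft_force: [2.7, -2.8, -2.3]
width: 0.0277
```

>>> arm_command:
  commands:
    - {"dp": [0,0,0],"yaw": 0}
    - {"dp": [0,0,0],"yaw": 0}
    - {"dp": [0,0,0],"yaw": 0}
    - {"dp": [0,0,0],"yaw": 0}
  grip: 0.5

```text
time_s: 26.05
ee_pos: [0.4729, -0.3387, 0.0812]
tool_rot: [-0.488, 0.511, 0.489, 0.511]
ft_force: [0.9, -0.0, -0.0]
width: 0.043
```

```bash
python3 -c "
from h import *
st();shot('side','s24',(350,220,480,320),6)
"
```

```text
t26.05 ee [ 0.4729 -0.3387  0.0812] w0.0430 F [ 0.9 -0.  -0. ]
toolx [-0.001  0.    -1.   ] y [-0.999  0.045  0.001] z [0.045 0.999 0.   ] q6 [-0.35  0.4  -0.07 -0.   -1.1  -1.26]
```

View pics/s24.png

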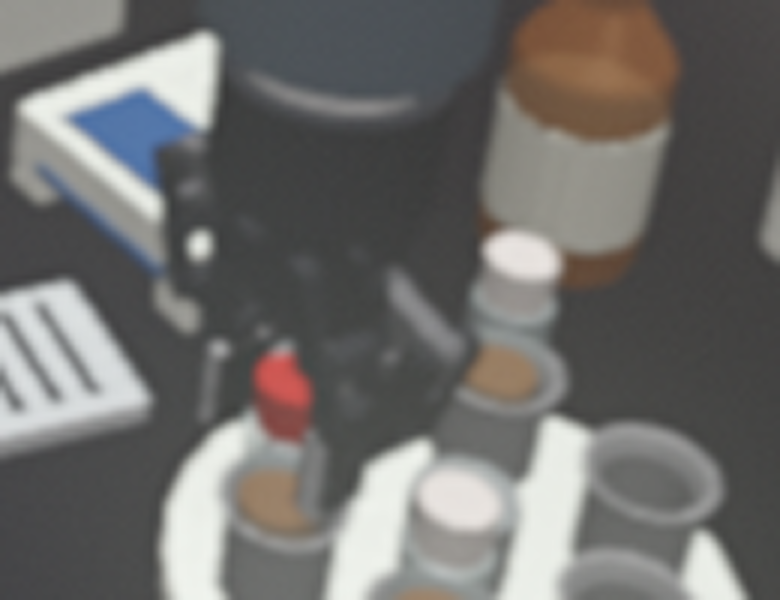

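>>> arm_command:
  commands:
    - {"dp": [-2,0,0],"yaw": 0}
    - {"dp": [-4,0,0],"yaw": 0}
    - {"dp": [-4,0,0],"yaw": 0}
    - {"dp": [-2,0.3,2],"yaw": 0}
    - {"dp": [0,0.7,4.8],"yaw": 0}
    - {"dp": [0,0.7,4.8],"yaw": 0}
    - {"dp": [0,0.7,4.8],"yaw": 0}
    - {"dp": [0,0.7,4.8],"yaw": 0}
    - {"dp": [0,0.7,4.8],"yaw": 0}
    - {"dp": [0,0.7,4.8],"yaw": 0}
    - {"dp": [0,0.7,4.6],"yaw": 0}
    - {"dp": [0,0,0],"yaw": 0}
  grip: 0.55

```text
time_s: 27.3
ee_pos: [0.4367, 0.0214, 0.2015]
tool_rot: [-0.49, 0.509, 0.49, 0.51]
ft_force: [-0.7, -0.9, 0.5]
width: 0.0466
```

```bash
python3 -c "
from h import *
st();shot('side','s25');shot('top','t25')
to([.4285,.027,.18])
"
```

```text
t27.30 ee [0.4367 0.0214 0.2015] w0.0466 F [-0.7 -0.9  0.5]
toolx [ 0.001  0.001 -1.   ] y [-0.999  0.039 -0.001] z [0.039 0.999 0.001] q6 [ 0.41  0.04 -0.22 -0.   -1.31 -2.02]
dp cm [2.14 0.89 0.86] norm 2.4774329527506644
jaw ang 1.5287
```

View pics/s25.png

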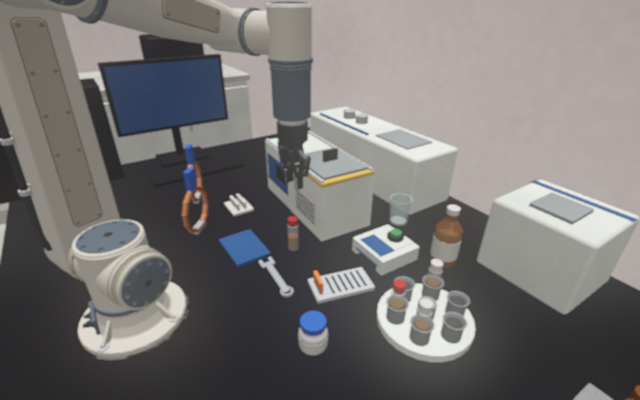

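View pics/t25.png

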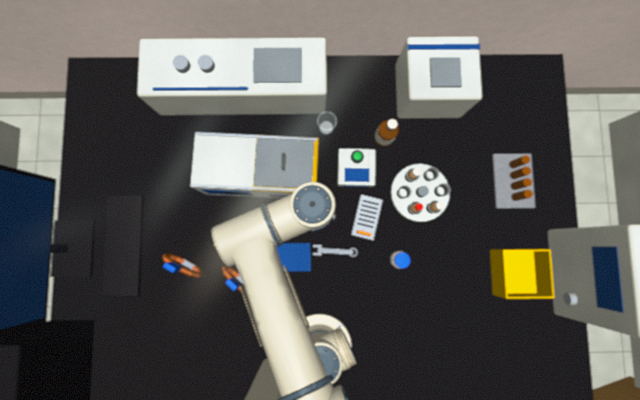

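Vial 1 is standing in its cup (top view (417,208), side (399,290)). Now vial 2.

>>> arm_command:
  commands:
    - {"dp": [2,0.8,0.55],"yaw": 0}
    - {"dp": [4,0,0],"yaw": 0}
    - {"dp": [4,0,0],"yaw": 0}
    - {"dp": [3,0,0],"yaw": 0}
    - {"dp": [1.2,0,0],"yaw": 0}
    - {"dp": [0,0,0],"yaw": 0}
    - {"dp": [0,0,0],"yaw": 0}

```text
time_s: 28.1
ee_pos: [0.4301, 0.0221, 0.0598]
tool_rot: [-0.488, 0.511, 0.488, 0.512]
ft_force: [0.5, 0.2, 1.3]
width: 0.0468
```

```bash
python3 -c "
from h import *
st();shot('side','s26',(240,160,370,260),6)
to([.4285,.027,.057])
"
```

```text
t28.10 ee [0.4301 0.0221 0.0598] w0.0468 F [0.5 0.2 1.3]
toolx [ 0. -0. -1.] y [-0.999  0.046 -0.001] z [ 0.046  0.999 -0.   ] q6 [ 0.42  0.16 -0.49  0.   -0.93 -2.04]
dp cm [0.33 0.22 0.45] norm 0.595512050856981
jaw ang 1.5246
```

View pics/s26.png

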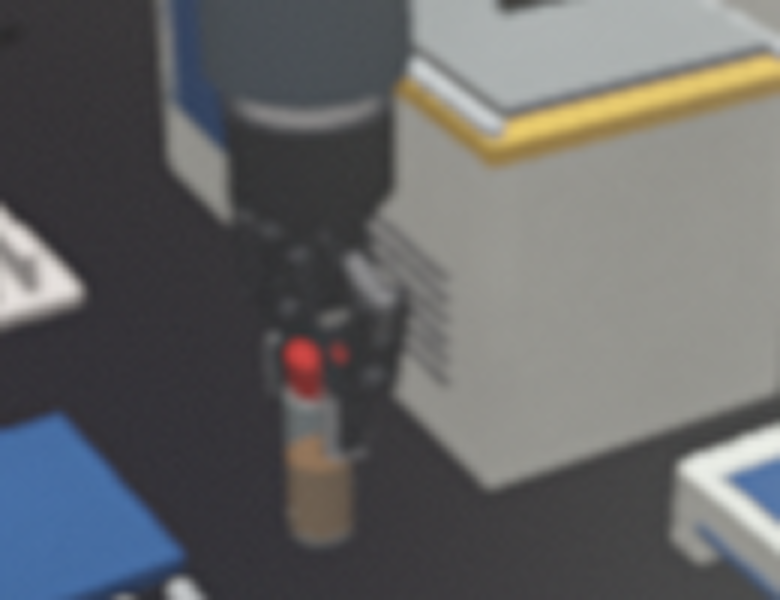

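>>> arm_command:
  commands:
    - {"dp": [0.3,0.2,0.45],"yaw": 0}
    - {"dp": [0,0,0],"yaw": 0}

```text
time_s: 28.35
ee_pos: [0.4279, 0.0279, 0.0567]
tool_rot: [-0.489, 0.511, 0.488, 0.512]
ft_force: [0.1, -0.7, -0.3]
width: 0.0471
```

>>> arm_command:
  commands:
    - {"dp": [0,0,0],"yaw": 0}
    - {"dp": [0,0,0],"yaw": 0}
    - {"dp": [0,0,0],"yaw": 0}
    - {"dp": [0,0,0],"yaw": 0}
    - {"dp": [0,0,0],"yaw": 0}
  grip: 0

```text
time_s: 28.85
ee_pos: [0.4282, 0.0275, 0.0569]
tool_rot: [-0.489, 0.511, 0.488, 0.511]
ft_force: [-1.1, -0.3, 5.5]
width: 0.0283
```

```bash
python3 -c "
from h import *
st()
to([.5322,-.305,.2])
"
```

```text
t28.85 ee [0.4282 0.0275 0.0569] w0.0283 F [-1.1 -0.3  5.5]
toolx [ 0.001  0.    -1.   ] y [-0.999  0.045 -0.001] z [0.045 0.999 0.   ] q6 [ 0.43  0.16 -0.5   0.   -0.92 -2.05]
dp cm [-14.3  -11.89 -32.75] norm 37.66609293235886
jaw ang 1.5259
```

>>> arm_command:
  commands:
    - {"dp": [-3,0,0],"yaw": 0}
    - {"dp": [-4.5,0,0],"yaw": 0}
    - {"dp": [-4.5,0,0],"yaw": 0}
    - {"dp": [-2.3,-0.3,-1],"yaw": 0}
    - {"dp": [0,-1.1,-3],"yaw": 0}
    - {"dp": [0,-1.6,-4.4],"yaw": 0}
    - {"dp": [0,-1.6,-4.5],"yaw": 0}
    - {"dp": [0,-1.6,-4.5],"yaw": 0}
    - {"dp": [0,-1.6,-4.5],"yaw": 0}
    - {"dp": [0,-1.6,-4.5],"yaw": 0}
    - {"dp": [0,-1.6,-4],"yaw": 0}
    - {"dp": [0,-0.9,-2],"yaw": 0}

```text
time_s: 30.05
ee_pos: [0.532, -0.3045, 0.1976]
tool_rot: [-0.487, 0.512, 0.489, 0.511]
ft_force: [0.7, 0.5, -0.1]
width: 0.0283
```

>>> arm_command:
  commands:
    - {"dp": [0,0,0],"yaw": 0}
    - {"dp": [0,0,0],"yaw": 0}
    - {"dp": [0,0,0],"yaw": 0}

```text
time_s: 30.35
ee_pos: [0.5318, -0.3007, 0.1992]
tool_rot: [-0.489, 0.511, 0.489, 0.511]
ft_force: [0.5, -0.0, -0.8]
width: 0.028
```

```bash
python3 -c "
from h import *
st();shot('side','s27',(350,190,480,290),6)
to([.5315,-.3036,.136])
"
```

```text
t30.35 ee [ 0.5318 -0.3007  0.1992] w0.0280 F [ 0.5 -0.  -0.8]
toolx [-0.  0. -1.] y [-0.999  0.044  0.   ] z [0.044 0.999 0.   ] q6 [-0.26  0.39  0.21 -0.   -1.4  -1.36]
dp cm [ 6.35  0.03 -0.31] norm 6.353494622356064
jaw ang 1.5267
```

View pics/s27.png

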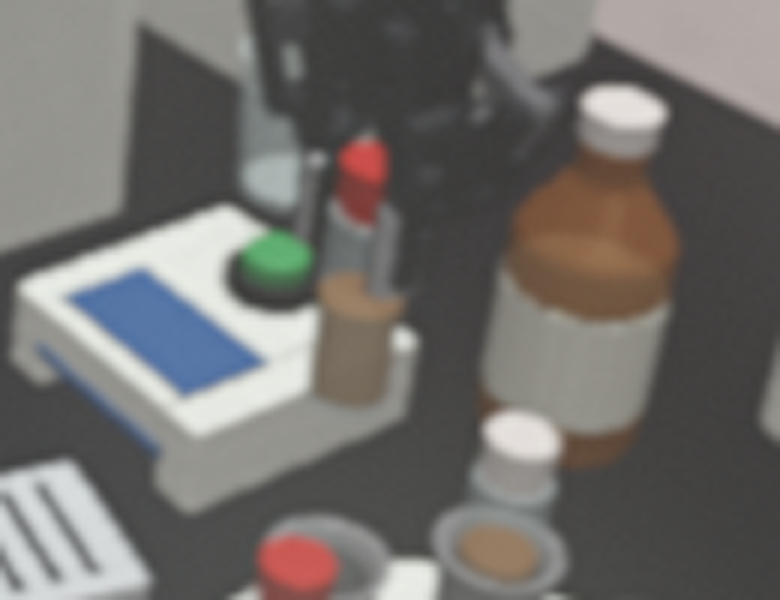

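>>> arm_command:
  commands:
    - {"dp": [2.5,0,-0.3],"yaw": 0}
    - {"dp": [2.5,0,0],"yaw": 0}
    - {"dp": [1.3,0,0],"yaw": 0}
    - {"dp": [0,0,0],"yaw": 0}
    - {"dp": [0,0,0],"yaw": 0}

```text
time_s: 30.9
ee_pos: [0.5323, -0.3045, 0.1374]
tool_rot: [-0.489, 0.511, 0.488, 0.511]
ft_force: [0.3, -0.7, 0.1]
width: 0.0281
```

```bash
python3 -c "
from h import *
st();shot('side','s28',(350,210,480,310),6)
to([.5315,-.3036,.0785])
"
```

```text
t30.90 ee [ 0.5323 -0.3045  0.1374] w0.0281 F [ 0.3 -0.7  0.1]
toolx [ 0.001 -0.001 -1.   ] y [-0.999  0.044 -0.001] z [ 0.044  0.999 -0.001] q6 [-0.26  0.42  0.1   0.   -1.25 -1.35]
dp cm [5.94 0.14 0.11] norm 5.945273228028017
jaw ang 1.5263
```

View pics/s28.png

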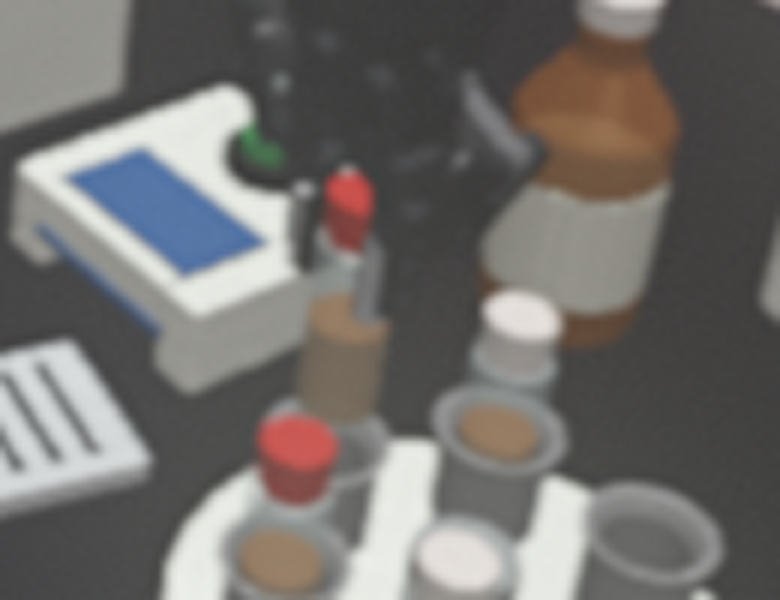

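>>> arm_command:
  commands:
    - {"dp": [0.8,0.22,0.2],"yaw": 0}
    - {"dp": [1,0,0],"yaw": 0}
    - {"dp": [0.7,0,0],"yaw": 0}
    - {"dp": [0,0,0],"yaw": 0}

```text
time_s: 31.35
ee_pos: [0.5288, -0.302, 0.1096]
tool_rot: [-0.488, 0.512, 0.49, 0.511]
ft_force: [-1.1, 0.1, -1.0]
width: 0.0281
```

>>> arm_command:
  commands:
    - {"dp": [1,0,0],"yaw": 0}
    - {"dp": [1,0,0],"yaw": 0}
    - {"dp": [0,0,0],"yaw": 0}

```text
time_s: 31.65
ee_pos: [0.5295, -0.3023, 0.0895]
tool_rot: [-0.488, 0.511, 0.489, 0.511]
ft_force: [0.7, 0.0, -2.4]
width: 0.0282
```

```bash
python3 -c "
from h import *
st();shot('side','s29',(350,210,480,310),6)
to([.5315,-.3036,.0785])
"
```

```text
t31.65 ee [ 0.5295 -0.3023  0.0895] w0.0282 F [ 0.7  0.  -2.4]
toolx [-0.001  0.001 -1.   ] y [-0.999  0.045  0.001] z [0.045 0.999 0.001] q6 [-0.26  0.45  0.02 -0.   -1.15 -1.35]
dp cm [ 1.19 -0.19 -0.11] norm 1.2059380168283997
jaw ang 1.5255
```

View pics/s29.png

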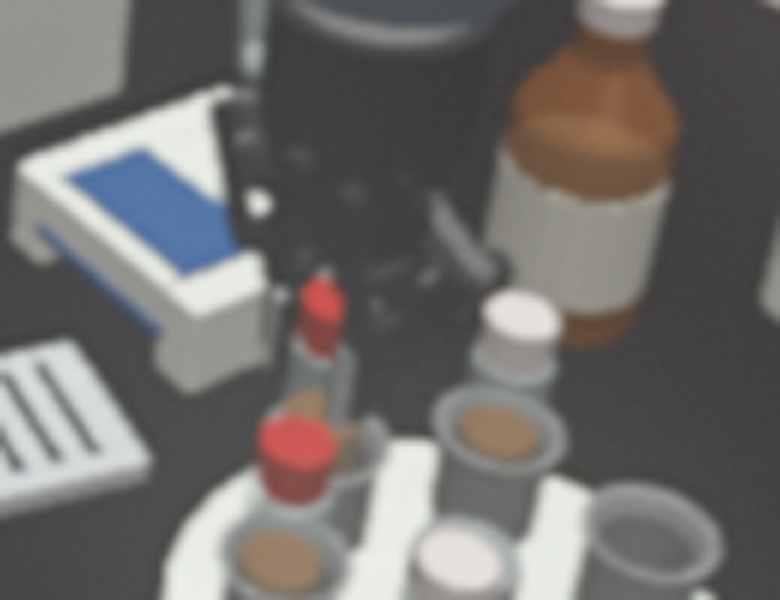

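>>> arm_command:
  commands:
    - {"dp": [0.5,0,0],"yaw": 0}
    - {"dp": [0.5,0,0],"yaw": 0}
    - {"dp": [0,0,0],"yaw": 0}

```text
time_s: 32.0
ee_pos: [0.53, -0.3025, 0.0808]
tool_rot: [-0.489, 0.511, 0.488, 0.511]
ft_force: [1.4, -0.4, -2.3]
width: 0.0281
```

>>> arm_command:
  commands:
    - {"dp": [0,0,0],"yaw": 0}
    - {"dp": [0,0,0],"yaw": 0}
    - {"dp": [0,0,0],"yaw": 0}
    - {"dp": [0,0,0],"yaw": 0}
    - {"dp": [-2,0,0],"yaw": 0}
    - {"dp": [-4,0,0],"yaw": 0}
    - {"dp": [-4,0,0],"yaw": 0}
    - {"dp": [-4,0,0],"yaw": 0}
    - {"dp": [0,0,0],"yaw": 0}
  grip: 0.5

```text
time_s: 32.9
ee_pos: [0.5321, -0.3041, 0.2284]
tool_rot: [-0.493, 0.51, 0.485, 0.512]
ft_force: [0.5, -2.1, 0.4]
width: 0.0426
```

```bash
python3 -c "
from h import *
st();shot('side','s30',(300,210,500,360),4)
"
```

```text
t32.90 ee [ 0.5321 -0.3041  0.2284] w0.0426 F [ 0.5 -2.1  0.4]
toolx [ 0.011 -0.006 -1.   ] y [-0.999  0.045 -0.011] z [ 0.045  0.999 -0.005] q6 [-0.26  0.37  0.27  0.   -1.45 -1.35]
```

View pics/s30.png

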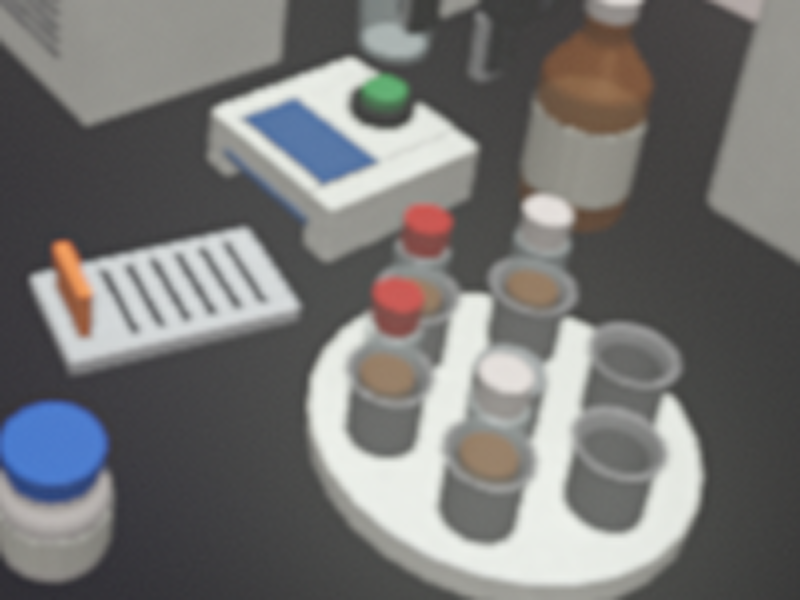

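```bash
python3 -c "
from h import *
shot('top','t31',(320,130,480,250),5)
"
```

```text
(no output)
```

View pics/t31.png

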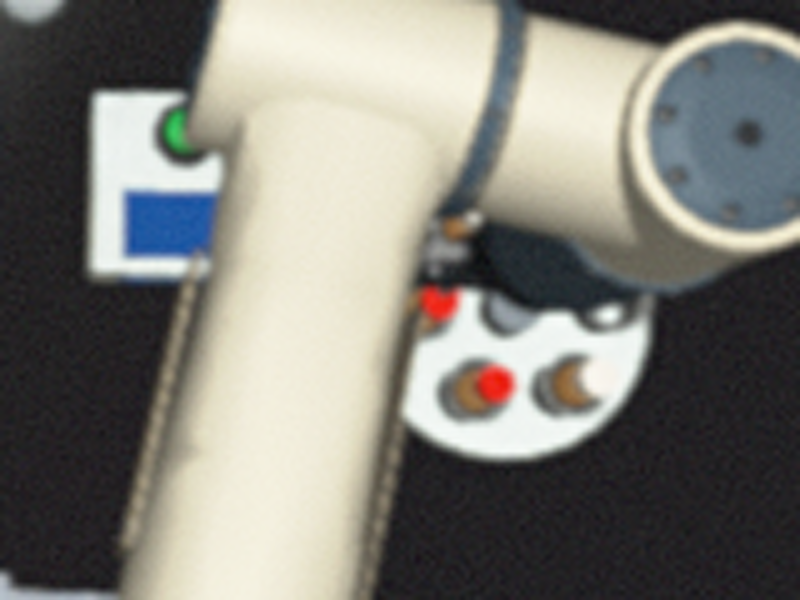

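```bash
python3 - <<'E'
import cv2,numpy as np
a=cv2.imread('pics/t25.png')[140:250,330:400];cv2.imwrite('pics/cs.png',cv2.resize(a,None,fx=5.4,fy=5.4,interpolation=2))
E
```

```text
(no output)
```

View pics/cs.png

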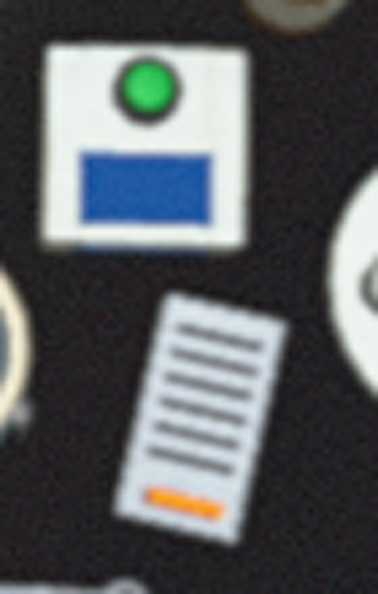

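```bash
cat > cas.py <<'E'
from h import *
from scipy.optimize import least_squares
def fitrect(P,L,z,o,sc,v0):
    W=np.array([onz('top',(o[0]+p[0]/sc,o[1]+p[1]/sc),z)[:2] for p in P]);L=np.array(L)
    def f(v):
        c,s=np.cos(v[2]),np.sin(v[2]);return ((L@np.array([[c,s],[-s,c]])+v[:2])-W).ravel()
    r=least_squares(f,v0);return r.x,(r.fun*1000).round(1)
E
python3 - <<'E'
from cas import *
o=(330,140);sc=5.4
# corners FL,FR,NR,NL
c,e=fitrect([(167,291),(289,321),(237,546),(113,514)],[[.075,.04],[.075,-.04],[-.075,-.04],[-.075,.04]],.012,o,sc,[.45,-.178,-.27]);print('cas',c.round(4),e)
u,e=fitrect([(44,43),(249,46),(246,246),(41,240)],[[.065,.065],[.065,-.065],[-.065,-.065],[-.065,.065]],.045,o,sc,[.63,-.14,0]);print('unit',u.round(4),e)
h=u[:2]+R.from_euler('z',u[2]).as_matrix()[:2,:2]@[-.05,0];print('home',h.round(4))
d=R.from_euler('z',c[2]).as_matrix()[:2,:2]@[-.06,0];print('tab',(c[:2]+d).round(4),'tab img',onz('top',(330+185/5.4,140+501/5.4),.047).round(4))
print('btn',onz('top',(330+147/5.4,140+86/5.4),.055).round(4))
E
```

```text
cas [ 0.4485 -0.1786 -0.2573] [-2.8 -1.6 -2.   2.8  3.2  1.7  1.5 -3. ]
unit [ 0.6289 -0.1411 -0.0346] [-1.5 -3.2 -2.6  3.8  2.4  2.5  1.6 -3. ]
home [ 0.5789 -0.1394]
tab [ 0.3904 -0.1633] tab img [ 0.3917 -0.1615  0.047 ]
btn [ 0.6653 -0.1422  0.055 ]
```

>>> arm_command:
  commands:
    - {"dp": [0,0,0],"yaw": -0.149}
    - {"dp": [0,0,0],"yaw": -0.149}
    - {"dp": [0,0,0],"yaw": -0.149}
    - {"dp": [0,0,0],"yaw": -0.149}
    - {"dp": [0,0,0],"yaw": -0.149}
    - {"dp": [0,0,0],"yaw": -0.149}
    - {"dp": [0,0,0],"yaw": -0.149}
    - {"dp": [0,0,0],"yaw": -0.149}
    - {"dp": [0,0,0],"yaw": -0.149}
    - {"dp": [0,0,0],"yaw": 0}
  grip: 0.7

```text
time_s: 34.0
ee_pos: [0.5292, -0.3021, 0.2197]
tool_rot: [-0.7, 0.096, 0.701, 0.097]
ft_force: [-0.6, 0.4, -0.6]
width: 0.06
```

```bash
python3 -c "
from h import *
st()
to([.391,-.1625,.12],-.2573)
"
```

```text
t34.00 ee [ 0.5292 -0.3021  0.2197] w0.0600 F [-0.6  0.4 -0.6]
toolx [-0.003  0.001 -1.   ] y [-0.27  -0.963 -0.   ] z [-0.963  0.27   0.003] q6 [-0.26  0.38  0.25 -0.   -1.45 -0.01]
dp cm [10.02 -9.7  17.05] norm 22.027432380985303
jaw ang 2.8679
yaw -0.0164
dp after yaw [10.02 -9.98 16.89]
```

>>> arm_command:
  commands:
    - {"dp": [0,0,0],"yaw": -0.016}
    - {"dp": [0,-2.5,4.2],"yaw": 0}
    - {"dp": [0,-2.5,4.2],"yaw": 0}
    - {"dp": [0,-2.5,4.2],"yaw": 0}
    - {"dp": [0,-2.5,4.2],"yaw": 0}
    - {"dp": [4,0,0],"yaw": 0}
    - {"dp": [4,0,0],"yaw": 0}
    - {"dp": [2,0,0],"yaw": 0}
    - {"dp": [0,0,0],"yaw": 0}
    - {"dp": [0,0,0],"yaw": 0}

```text
time_s: 35.0
ee_pos: [0.3933, -0.163, 0.1219]
tool_rot: [0.701, -0.092, -0.701, -0.091]
ft_force: [0.4, -0.7, 1.4]
width: 0.0601
```

```bash
python3 -c "
from h import *
st();shot('side','s32',(250,200,410,320),5);shot('top','t32',(320,130,480,250),5)
to([.391,-.1625,.018],-.2573)
"
```

```text
t35.00 ee [ 0.3933 -0.163   0.1219] w0.0601 F [ 0.4 -0.7  1.4]
toolx [ 0.    -0.001 -1.   ] y [-0.257 -0.966  0.001] z [-0.966  0.257 -0.   ] q6 [-0.02  0.08 -0.4   0.   -1.1  -0.24]
dp cm [10.47  0.03  0.35] norm 10.47854145210851
jaw ang 2.8819
yaw -0.0024
dp after yaw [10.47  0.03  0.35]
```

View pics/s32.png

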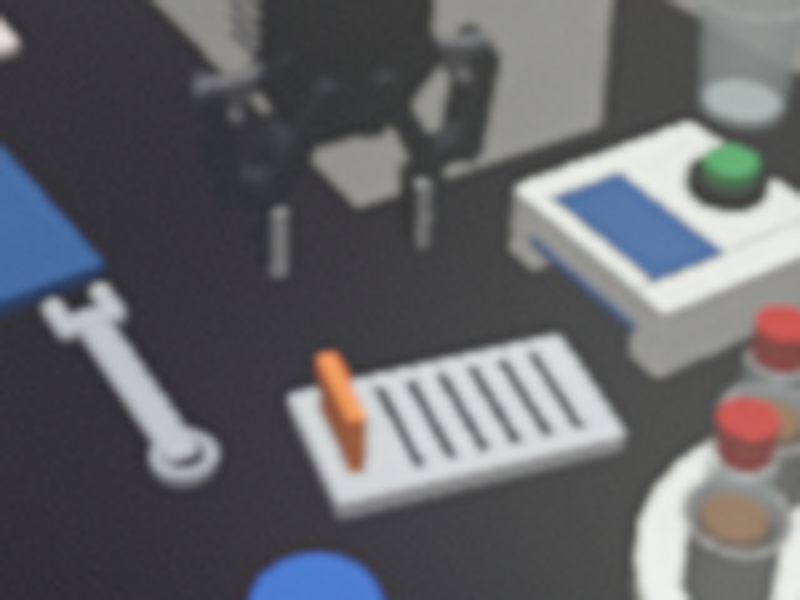

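View pics/t32.png

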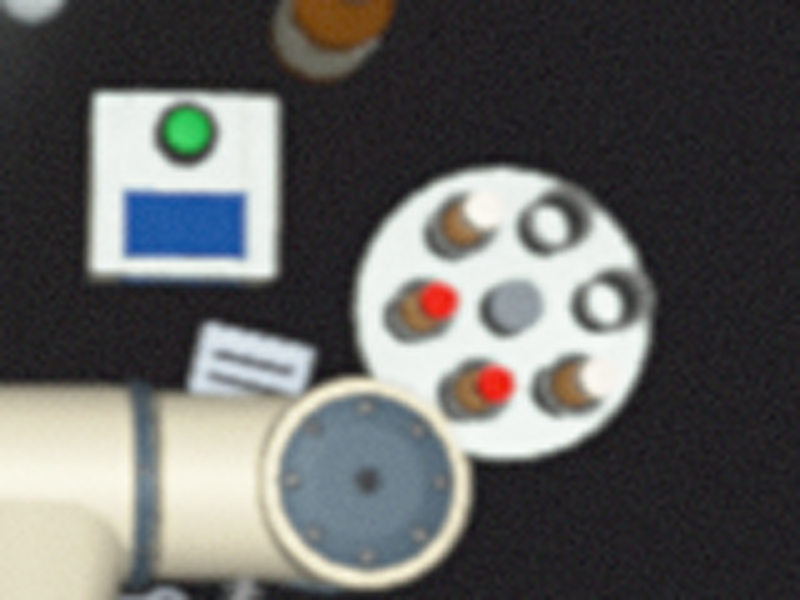

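>>> arm_command:
  commands:
    - {"dp": [4,0,0.3],"yaw": 0}
    - {"dp": [4,0,0],"yaw": 0}
    - {"dp": [2,0,0],"yaw": 0}
    - {"dp": [0.2,0,0],"yaw": 0}
    - {"dp": [0,0,0],"yaw": 0}

```text
time_s: 35.6
ee_pos: [0.3912, -0.1623, 0.0203]
tool_rot: [0.702, -0.091, -0.701, -0.091]
ft_force: [0.9, -0.1, 0.1]
width: 0.0599
```

```bash
python3 -c "
from h import *
st();shot('side','s33',(250,200,410,320),5)
to([.391,-.1625,.018],-.2573)
"
```

```text
t35.60 ee [ 0.3912 -0.1623  0.0203] w0.0599 F [ 0.9 -0.1  0.1]
toolx [ 0.001 -0.001 -1.   ] y [-0.256 -0.967  0.   ] z [-0.967  0.256 -0.001] q6 [-0.02  0.2  -0.56  0.   -0.81 -0.24]
dp cm [0.29 0.04 0.06] norm 0.2960738147513869
jaw ang 2.8828
yaw -0.0015
dp after yaw [0.29 0.04 0.06]
```

View pics/s33.png

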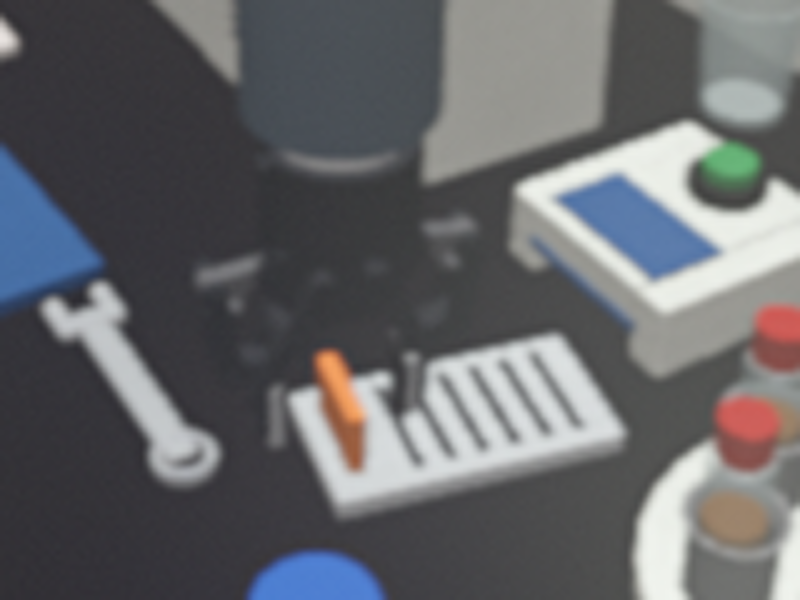

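>>> arm_command:
  commands:
    - {"dp": [0,0,0],"yaw": 0}
    - {"dp": [0,0,0],"yaw": 0}
    - {"dp": [0,0,0],"yaw": 0}
    - {"dp": [0,0,0],"yaw": 0}
    - {"dp": [0,0,0],"yaw": 0}
    - {"dp": [0,0,0],"yaw": 0}
    - {"dp": [0,0,0],"yaw": 0}
  grip: 0

```text
time_s: 36.35
ee_pos: [0.391, -0.1621, 0.0202]
tool_rot: [0.702, -0.091, -0.701, -0.091]
ft_force: [-0.7, 0.6, 5.8]
width: 0.0091
```

```bash
python3 -c "
from h import *
st()
"
```

```text
t36.35 ee [ 0.391  -0.1621  0.0202] w0.0091 F [-0.7  0.6  5.8]
toolx [ 0.002 -0.    -1.   ] y [-0.256 -0.967 -0.   ] z [-0.967  0.256 -0.002] q6 [-0.02  0.2  -0.56  0.   -0.81 -0.24]
```

```bash
python3 - <<'E'
from h import *
from scipy.optimize import least_squares
P=[(348,58),(478,148),(330,210),(213,112)];L=np.array([[.065,.065],[.065,-.065],[-.065,-.065],[-.065,.065]])
W=np.array([onz('side',(300+p[0]/4,210+p[1]/4),.045)[:2] for p in P])
def f(v):
    c,s=np.cos(v[2]),np.sin(v[2]);return ((L@np.array([[c,s],[-s,c]])+v[:2])-W).ravel()
r=least_squares(f,[.63,-.14,0]);print(r.x.round(4),(r.fun*1000).round(1))
# cassette side s33
P=[(560,333),(628,436),(343,505),(287,395)];L=np.array([[.075,.04],[.075,-.04],[-.075,-.04],[-.075,.04]])
W=np.array([onz('side',(250+p[0]/5,200+p[1]/5),.012)[:2] for p in P])
r=least_squares(f,[.45,-.18,-.26]);print(r.x.round(4),(r.fun*1000).round(1))
E
```

```text
[ 0.6294 -0.1444 -0.0235] [ 1.1 -0.7  0.5  0.4 -0.2 -1.9 -1.4  2.3]
[ 0.4524 -0.181  -0.2533] [-1.1 -0.8  0.8  1.1 -0.7  0.8  1.  -1. ]
```

>>> arm_command:
  commands:
    - {"dp": [0,0,0],"yaw": -0.075}
    - {"dp": [0,0,0],"yaw": -0.075}
    - {"dp": [0,0,0],"yaw": -0.076}
    - {"dp": [0,-1.5,-1],"yaw": 0}
    - {"dp": [0,-1.4,-1],"yaw": 0}
    - {"dp": [0,0,0],"yaw": 0}
    - {"dp": [0,0,0],"yaw": 0}

```text
time_s: 37.05
ee_pos: [0.413, -0.1329, 0.0202]
tool_rot: [0.708, -0.011, -0.706, -0.012]
ft_force: [1.9, 4.7, 4.7]
width: 0.0088
```

```bash
python3 -c "
from h import *
st();shot('side','s34',(270,200,430,320),5);shot('top','t34',(320,130,480,250),5)
to([.4126,-.1341,.02],-.03)
"
```

```text
t37.05 ee [ 0.413  -0.1329  0.0202] w0.0088 F [1.9 4.7 4.7]
toolx [ 0.004  0.001 -1.   ] y [-0.032 -0.999 -0.001] z [-0.999  0.032 -0.004] q6 [ 0.05  0.22 -0.54 -0.   -0.81 -0.08]
dp cm [0.02 0.09 0.03] norm 0.0977810350987916
jaw ang 3.1092
yaw -0.0023
dp after yaw [0.02 0.09 0.03]
```

View pics/s34.png

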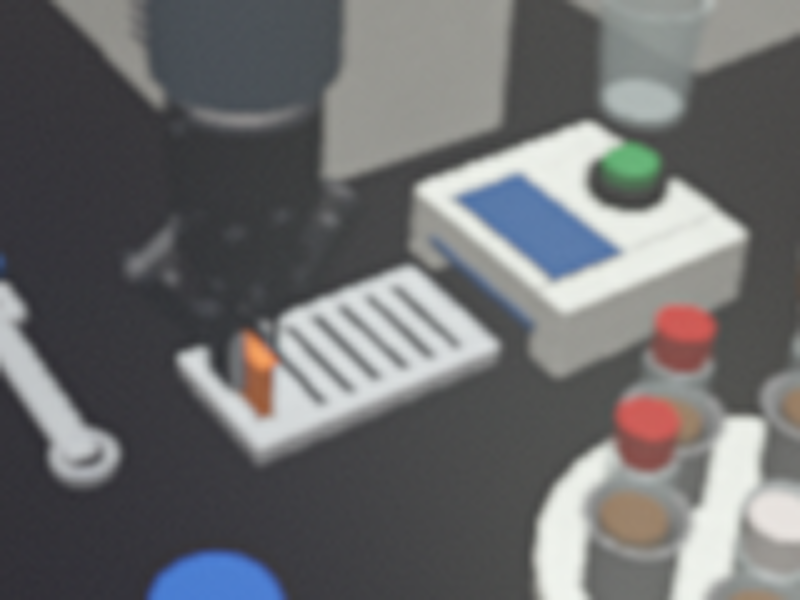

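View pics/t34.png

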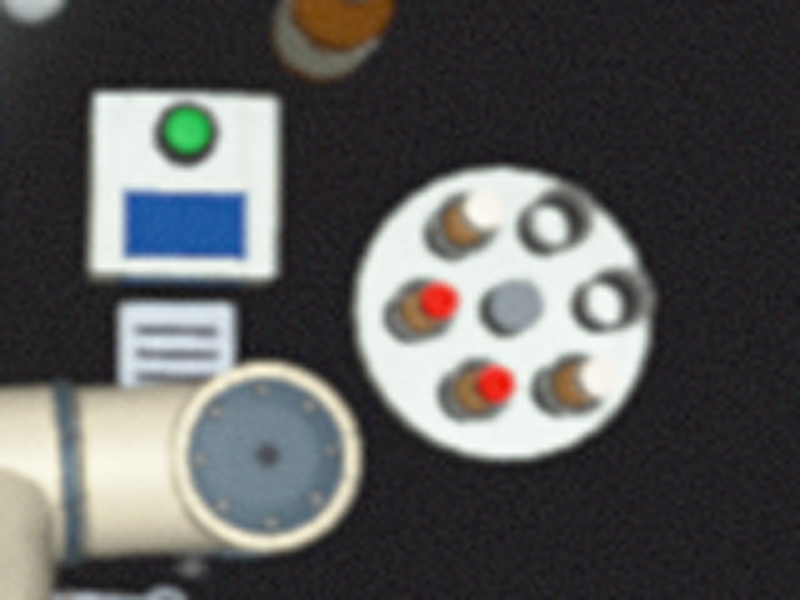

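```bash
python3 - <<'E'
from h import *
g=lambda p,z:onz('top',(320+p[0]/5,130+p[1]/5),z)[:2]
a,b=g((118,302),.012),g((237,302),.012);c,d=g((88,276),.045),g((280,278),.045)
print('cas',a,b,(a+b)/2,np.hypot(*(a-b)));print('unit near',c,d,(c+d)/2,np.hypot(*(c-d)))
e,f=g((93,91),.045),g((281,96),.045);print('unit far',e,f,(e+f)/2)
s=lambda p,z:onz('side',(270+p[0]/5,200+p[1]/5),z)[:2]
a,b=s((408,263),.012),s((500,347),.012);print('side cas',a,b,(a+b)/2)
c,d=s((415,188),.045),s((557,313),.045);print('side unit',c,d,(c+d)/2, np.hypot(*(c-d)))
# slot bottoms: feet inner edges at z0
a,b=s((262,462),.0),s((178,357),.012);print(a,b)
E
```

```text
cas [ 0.54736498 -0.09452993] [ 0.54653282 -0.18133087] [ 0.5469489 -0.1379304] 0.08680492413380893
unit near [ 0.56176808 -0.07088628] [ 0.55901898 -0.20786992] [ 0.56039353 -0.1393781 ] 0.13701122647313116
unit far [ 0.69662412 -0.07677378] [ 0.69169035 -0.21236379] [ 0.69415724 -0.14456878]
side cas [ 0.5502536  -0.09737393] [ 0.54650056 -0.18051864] [ 0.54837708 -0.13894628]
side unit [ 0.56801596 -0.0782563 ] [ 0.56054967 -0.20472624] [ 0.56428282 -0.14149127] 0.126690142684385
[ 0.40110407 -0.17249087] [ 0.40038292 -0.09507755]
```

>>> arm_command:
  commands:
    - {"dp": [0,0.15,-0.5],"yaw": 0}
    - {"dp": [0,0,-0.8],"yaw": 0}
    - {"dp": [0,0,-0.8],"yaw": 0}
    - {"dp": [0,0,-0.6],"yaw": 0}
    - {"dp": [0,0,0],"yaw": 0}

```text
time_s: 37.65
ee_pos: [0.4316, -0.1373, 0.0202]
tool_rot: [-0.703, 0.012, 0.711, 0.011]
ft_force: [-22.1, 1.4, 32.4]
width: 0.009
```

```bash
python3 -c "
from h import *
st();shot('side','s35',(270,200,430,320),5)
"
```

```text
t37.65 ee [ 0.4316 -0.1373  0.0202] w0.0090 F [-22.1   1.4  32.4]
toolx [-0.012 -0.001 -1.   ] y [-0.033 -0.999  0.002] z [-0.999  0.033  0.012] q6 [ 0.04  0.26 -0.48  0.   -0.85 -0.07]
```

View pics/s35.png

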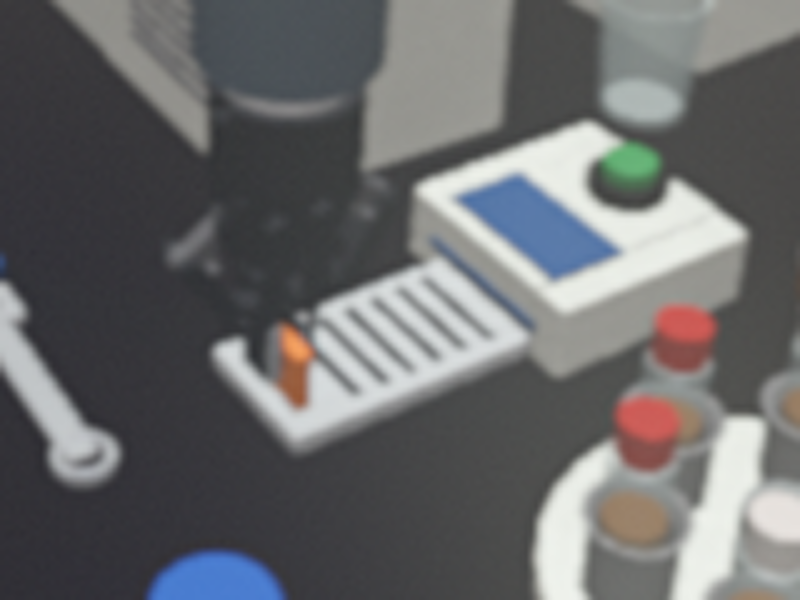

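>>> arm_command:
  commands:
    - {"dp": [0,0,0.8],"yaw": 0}
    - {"dp": [0,0,0.8],"yaw": 0}
    - {"dp": [0,-0.4,0.2],"yaw": 0}
    - {"dp": [0,0,0],"yaw": 0}
    - {"dp": [0,0,0],"yaw": 0}

```text
time_s: 38.2
ee_pos: [0.4206, -0.1319, 0.0202]
tool_rot: [0.707, -0.012, -0.707, -0.011]
ft_force: [-0.9, -2.1, 9.7]
width: 0.0091
```

```bash
python3 -c "
from h import *
st();shot('side','s36',(340,220,420,280),9);shot('top','t36',(330,140,390,215),8)
"
```

```text
t38.20 ee [ 0.4206 -0.1319  0.0202] w0.0091 F [-0.9 -2.1  9.7]
toolx [ 0.001 -0.001 -1.   ] y [-0.032 -0.999  0.001] z [-0.999  0.032 -0.001] q6 [ 0.05  0.23 -0.52  0.   -0.82 -0.09]
```

View pics/s36.png

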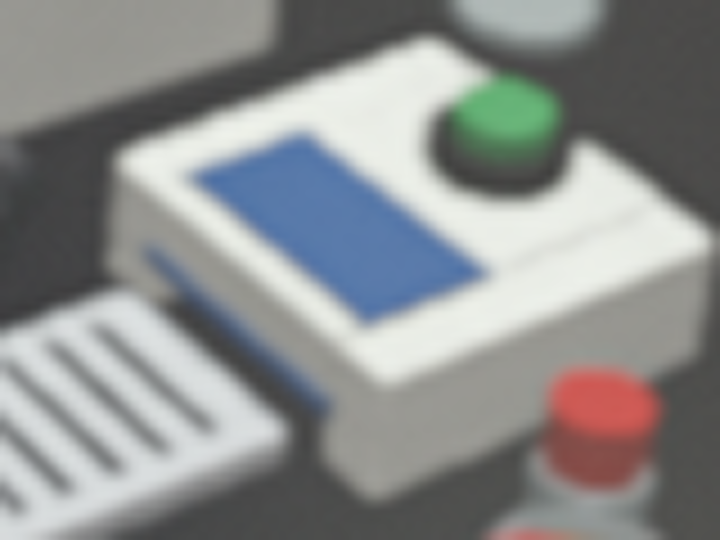

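View pics/t36.png

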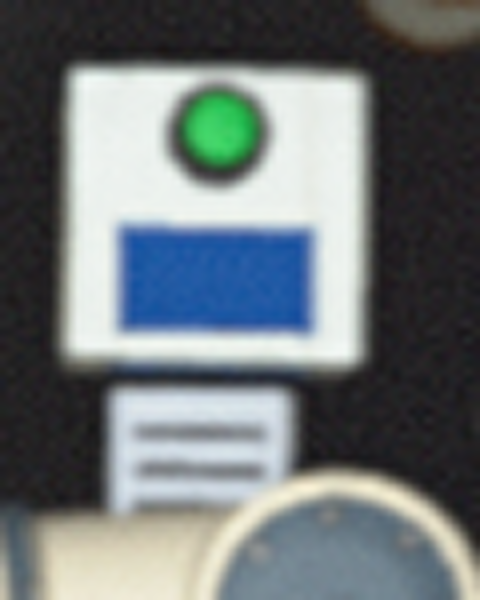

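>>> arm_command:
  commands:
    - {"dp": [-0.1,0.12,0],"yaw": 0}
    - {"dp": [0,0,0],"yaw": 0}
    - {"dp": [0,0,0],"yaw": 0}

```text
time_s: 38.6
ee_pos: [0.4196, -0.1326, 0.0202]
tool_rot: [-0.707, 0.012, 0.707, 0.012]
ft_force: [-0.9, 0.3, 4.9]
width: 0.0091
```

```bash
python3 -c "
from h import *
st()"
```

```text
t38.60 ee [ 0.4196 -0.1326  0.0202] w0.0091 F [-0.9  0.3  4.9]
toolx [-0.001  0.    -1.   ] y [-0.033 -0.999 -0.   ] z [-0.999  0.033  0.001] q6 [ 0.05  0.23 -0.52 -0.   -0.82 -0.09]
```

>>> arm_command:
  commands:
    - {"dp": [-0.1,0.03,-0.5],"yaw": 0}
    - {"dp": [0,0,-0.6],"yaw": 0}
    - {"dp": [0,0,-0.6],"yaw": 0}
    - {"dp": [0,0,0],"yaw": 0}

```text
time_s: 39.0
ee_pos: [0.4378, -0.1335, 0.0208]
tool_rot: [-0.707, 0.012, 0.707, 0.012]
ft_force: [0.4, -0.2, -1.0]
width: 0.0088
```

```bash
python3 -c "
from h import *
st();shot('side','s37',(340,220,420,280),9)"
```

```text
t39.00 ee [ 0.4378 -0.1335  0.0208] w0.0088 F [ 0.4 -0.2 -1. ]
toolx [-0. -0. -1.] y [-0.033 -0.999  0.   ] z [-0.999  0.033  0.   ] q6 [ 0.05  0.26 -0.48  0.   -0.84 -0.08]
```

View pics/s37.png

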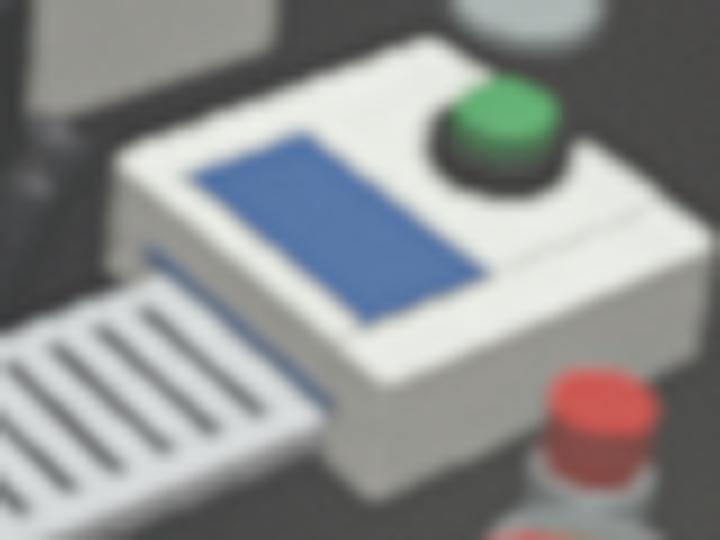

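>>> arm_command:
  commands:
    - {"dp": [0,0,-1],"yaw": 0}
    - {"dp": [0,0,-1],"yaw": 0}
    - {"dp": [0,0,-1],"yaw": 0}
    - {"dp": [0,0,0],"yaw": 0}

```text
time_s: 39.45
ee_pos: [0.4689, -0.1346, 0.0213]
tool_rot: [0.707, -0.012, -0.707, -0.011]
ft_force: [0.1, -1.0, -1.5]
width: 0.0089
```

```bash
python3 -c "
from h import *
st()"
```

```text
t39.45 ee [ 0.4689 -0.1346  0.0213] w0.0089 F [ 0.1 -1.  -1.5]
toolx [ 0.001 -0.    -1.   ] y [-0.033 -0.999  0.   ] z [-0.999  0.033 -0.001] q6 [ 0.04  0.31 -0.4   0.   -0.86 -0.08]
```

>>> arm_command:
  commands:
    - {"dp": [0,0,-1],"yaw": 0}
    - {"dp": [0,0,-1],"yaw": 0}
    - {"dp": [0,0,-1],"yaw": 0}
    - {"dp": [0,0,0],"yaw": 0}

```text
time_s: 39.85
ee_pos: [0.4987, -0.1356, 0.0213]
tool_rot: [0.707, -0.012, -0.707, -0.011]
ft_force: [0.1, 0.8, -2.2]
width: 0.009
```

>>> arm_command:
  commands:
    - {"dp": [0,0,-0.7],"yaw": 0}
    - {"dp": [0,0,-0.7],"yaw": 0}
    - {"dp": [0,0,0],"yaw": 0}

```text
time_s: 40.15
ee_pos: [0.512, -0.1361, 0.0214]
tool_rot: [0.707, -0.012, -0.707, -0.012]
ft_force: [0.3, -0.5, -1.8]
width: 0.0087
```

```bash
python3 -c "
from h import *
st()"
```

```text
t40.15 ee [ 0.512  -0.1361  0.0214] w0.0087 F [ 0.3 -0.5 -1.8]
toolx [ 0.001 -0.    -1.   ] y [-0.033 -0.999  0.   ] z [-0.999  0.033 -0.001] q6 [ 0.04  0.38 -0.29  0.   -0.9  -0.07]
```

Lower it back to the bench and push gently to the stop.

>>> arm_command:
  commands:
    - {"dp": [0.1,0,-0.4],"yaw": 0}
    - {"dp": [0,0,-0.4],"yaw": 0}
    - {"dp": [0,0,-0.3],"yaw": 0}
    - {"dp": [0,0,0],"yaw": 0}

```text
time_s: 40.55
ee_pos: [0.5204, -0.1364, 0.0202]
tool_rot: [-0.706, 0.012, 0.708, 0.012]
ft_force: [-5.9, 0.7, 5.1]
width: 0.0086
```

```bash
python3 -c "
from h import *
st()"
```

```text
t40.55 ee [ 0.5204 -0.1364  0.0202] w0.0086 F [-5.9  0.7  5.1]
toolx [-0.004 -0.    -1.   ] y [-0.033 -0.999  0.   ] z [-0.999  0.033  0.004] q6 [ 0.03  0.4  -0.27 -0.   -0.91 -0.07]
```

>>> arm_command:
  commands:
    - {"dp": [0,0,-0.3],"yaw": 0}
    - {"dp": [0,0,-0.2],"yaw": 0}
    - {"dp": [0,0,0],"yaw": 0}
    - {"dp": [0,0,0],"yaw": 0}

```text
time_s: 40.95
ee_pos: [0.5203, -0.1365, 0.0202]
tool_rot: [-0.703, 0.012, 0.711, 0.012]
ft_force: [-22.2, 4.5, 19.1]
width: 0.009
```

```bash
python3 -c "
from h import *
st()"
```

```text
t40.95 ee [ 0.5203 -0.1365  0.0202] w0.0090 F [-22.2   4.5  19.1]
toolx [-0.012  0.001 -1.   ] y [-0.034 -0.999 -0.   ] z [-0.999  0.034  0.012] q6 [ 0.03  0.4  -0.26 -0.   -0.92 -0.07]
```

>>> arm_command:
  commands:
    - {"dp": [0,0,0.4],"yaw": 0}
    - {"dp": [0,0,0.1],"yaw": 0}
    - {"dp": [0,0,0],"yaw": 0}

```text
time_s: 41.25
ee_pos: [0.5204, -0.1365, 0.0202]
tool_rot: [-0.706, 0.012, 0.708, 0.012]
ft_force: [-6.3, -0.0, 4.5]
width: 0.0091
```

>>> arm_command:
  commands:
    - {"dp": [0,0,0],"yaw": 0}
    - {"dp": [0,0,0],"yaw": 0}
    - {"dp": [0,0,0],"yaw": 0}
    - {"dp": [0,0,0],"yaw": 0}
  grip: 0.5

```text
time_s: 41.65
ee_pos: [0.5226, -0.1363, 0.0204]
tool_rot: [0.707, -0.012, -0.707, -0.012]
ft_force: [0.2, 0.3, 0.4]
width: 0.0424
```

```bash
python3 -c "
from h import *
st();shot('side','s38',(300,190,440,310),5.5)"
```

```text
t41.65 ee [ 0.5226 -0.1363  0.0204] w0.0424 F [0.2 0.3 0.4]
toolx [ 0.001 -0.    -1.   ] y [-0.033 -0.999 -0.   ] z [-0.999  0.033 -0.001] q6 [ 0.03  0.4  -0.27  0.   -0.91 -0.07]
```

View pics/s38.png

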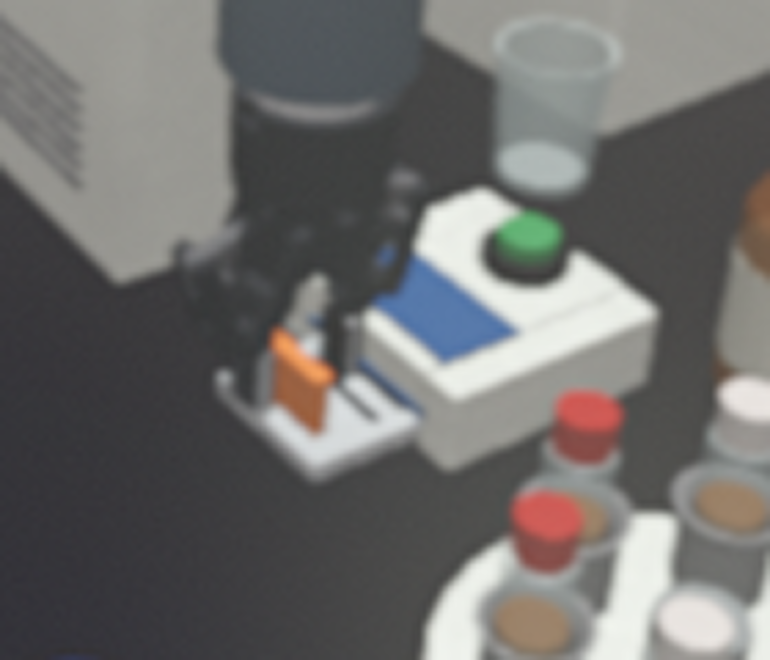

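>>> arm_command:
  commands:
    - {"dp": [-2,0,0],"yaw": 0}
    - {"dp": [-4,0,0],"yaw": 0}
    - {"dp": [-4.5,0,0],"yaw": 0}
    - {"dp": [-4.5,0,0],"yaw": 0}
    - {"dp": [0,-4,2.5],"yaw": 0}
    - {"dp": [0,-4,2.5],"yaw": 0}
    - {"dp": [0,-4,2.5],"yaw": 0}
    - {"dp": [0,-4,2.5],"yaw": 0}
    - {"dp": [0,-4,2.5],"yaw": 0}
    - {"dp": [0,-4,0],"yaw": 0}
    - {"dp": [0,0,0],"yaw": 0}
  grip: 0

```text
time_s: 42.8
ee_pos: [0.4049, 0.1112, 0.1708]
tool_rot: [0.708, -0.009, -0.706, -0.01]
ft_force: [0.2, -0.5, -0.5]
width: 0.0001
```

```bash
python3 -c "
from h import *
st();shot('side','s39');shot('top','t39');shot('top','t39c',(180,110,460,230),2.85)"
```

```text
t42.80 ee [0.4049 0.1112 0.1708] w0.0001 F [ 0.2 -0.5 -0.5]
toolx [ 0.002  0.002 -1.   ] y [-0.028 -1.    -0.002] z [-1.     0.028 -0.002] q6 [ 0.64  0.02 -0.32 -0.   -1.22 -0.67]
```

View pics/t39c.png

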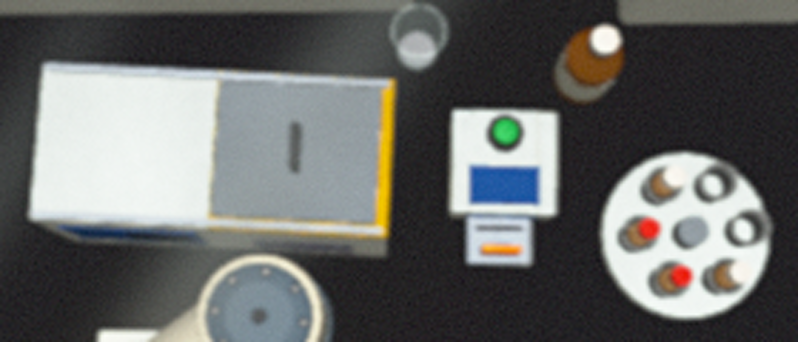

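View pics/s39.png

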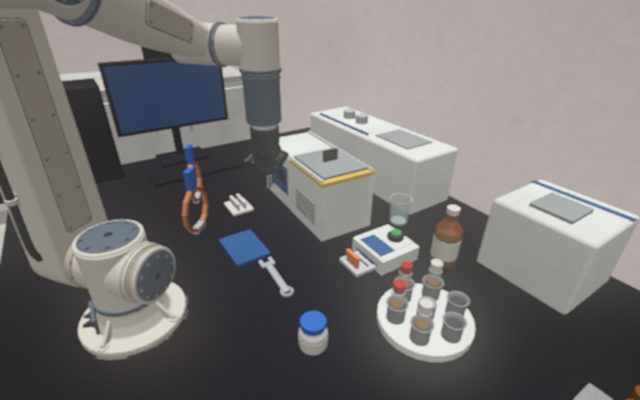

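```bash
python3 - <<'E'
from h import *
g=lambda p,z:onz('top',(180+p[0]/2.85,110+p[1]/2.85),z).round(4)
print('cas near',g((499,264.5),.012),'unit near',g((503,215.5),.045),'expected protrude .060')
print('handle',g((296,145),.238),'oven pred shut',ov(0,-.095,0).round(4))
im=cv2.imread('pics/t39.png').astype(int);b,gg,r=im[...,0],im[...,1],im[...,2]
m=((r>150)&(gg<110)&(b<110)).astype(np.uint8);n,l,s,c=cv2.connectedComponentsWithStats(m)
for i in range(1,n):
    if s[i,4]>25 and c[i][0]<500: print('red',c[i].round(1),onz('top',c[i],.12).round(4),np.hypot(*(onz('top',c[i],.12)[:2]-[.535,-.371])).round(4))
m=((gg>150)&(r<110)&(b<140)).astype(np.uint8);n,l,s,c=cv2.connectedComponentsWithStats(m)
for i in range(1,n):
    if s[i,4]>15: print('green',c[i].round(1),onz('top',c[i],.057).round(4))
im=cv2.imread('pics/s39.png').astype(int);b,gg,r=im[...,0],im[...,1],im[...,2]
m=((gg>r+40)&(gg>b+25)&(gg>90)).astype(np.uint8);n,l,s,c=cv2.connectedComponentsWithStats(m)
for i in range(1,n):
    if s[i,4]>10: print('side green',c[i].round(1),s[i],onz('side',c[i],.057).round(4))
a=cv2.imread('pics/s39.png')[220:350,370:490];cv2.imwrite('pics/v39.png',cv2.resize(a,None,fx=4.6,fy=4.6,interpolation=2))
E
```

```text
cas near [ 0.5015 -0.1354  0.012 ] unit near [ 0.5596 -0.1383  0.045 ] expected protrude .060
handle [0.6104 0.1063 0.238 ] oven pred shut [0.6136 0.1066 0.    ]
red [406.6 190.1] [ 0.5317 -0.2986  0.12  ] 0.0724
red [417.8 206.6] [ 0.4755 -0.3339  0.12  ] 0.0701
green [357.  155.6] [ 0.666  -0.1411  0.057 ]
side green [396.  232.1] [391 229  11   7  63] [ 0.6756 -0.1362  0.057 ]
```

View pics/v39.png

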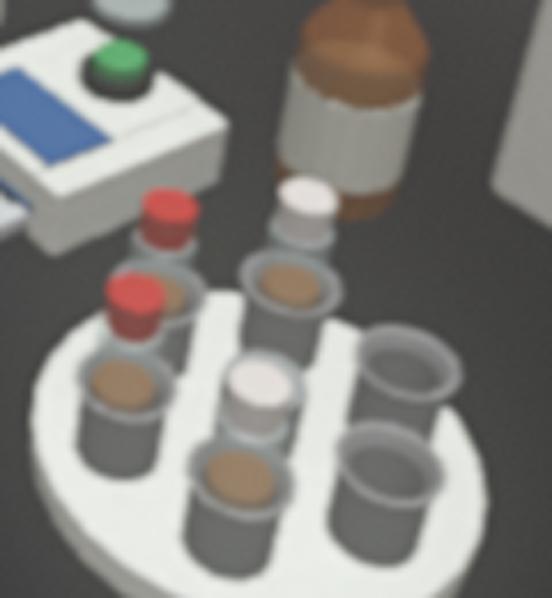

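>>> arm_command:
  commands:
    - {"dp": [-3,0,0],"yaw": 0}
    - {"dp": [0,4.2,0],"yaw": 0}
    - {"dp": [0,4.2,0],"yaw": 0}
    - {"dp": [0,4.2,0],"yaw": 0}
    - {"dp": [0,4.2,0],"yaw": 0}
    - {"dp": [0,4.2,0],"yaw": 0}
    - {"dp": [0,3.5,0],"yaw": 0}
    - {"dp": [0,0,-4.5],"yaw": 0}
    - {"dp": [0,0,-4.5],"yaw": 0}
    - {"dp": [0,0,-4.5],"yaw": 0}
    - {"dp": [0,0,-4.5],"yaw": 0}
    - {"dp": [0,0,-4.5],"yaw": 0}

```text
time_s: 44.15
ee_pos: [0.6229, -0.1467, 0.1998]
tool_rot: [-0.707, 0.013, 0.707, 0.013]
ft_force: [0.2, -0.2, 1.2]
width: -0.0002
```

```bash
python3 -c "
from h import *
st();to([.6655,-.1415,.09])"
```

```text
t44.15 ee [ 0.6229 -0.1467  0.1998] w-0.0002 F [ 0.2 -0.2  1.2]
toolx [-0.001 -0.    -1.   ] y [-0.036 -0.999  0.   ] z [-0.999  0.036  0.001] q6 [ 0.01  0.45  0.31  0.   -1.43 -0.05]
dp cm [10.98 -0.67 -4.24] norm 11.79098317933359
jaw ang 3.1061
```

>>> arm_command:
  commands:
    - {"dp": [0,-0.6,-3.5],"yaw": 0}
    - {"dp": [0,0,0],"yaw": 0}
    - {"dp": [4,0,0],"yaw": 0}
    - {"dp": [4,0,0],"yaw": 0}
    - {"dp": [3,0,0],"yaw": 0}
    - {"dp": [0,0,0],"yaw": 0}
    - {"dp": [0,0,0],"yaw": 0}

```text
time_s: 44.85
ee_pos: [0.6568, -0.1412, 0.0912]
tool_rot: [0.707, -0.012, -0.707, -0.012]
ft_force: [0.3, -0.0, 0.6]
width: 0.0
```

```bash
python3 -c "
from h import *
st();shot('side','s40',(340,180,460,280),6);to([.6655,-.1415,.07])"
```

```text
t44.85 ee [ 0.6568 -0.1412  0.0912] w0.0000 F [ 0.3 -0.   0.6]
toolx [ 0.    -0.001 -1.   ] y [-0.034 -0.999  0.001] z [-0.999  0.034 -0.   ] q6 [ 0.02  0.56  0.21  0.   -1.22 -0.06]
dp cm [ 2.26  0.02 -0.76] norm 2.3880993634054546
jaw ang 3.1079
```

View pics/s40.png

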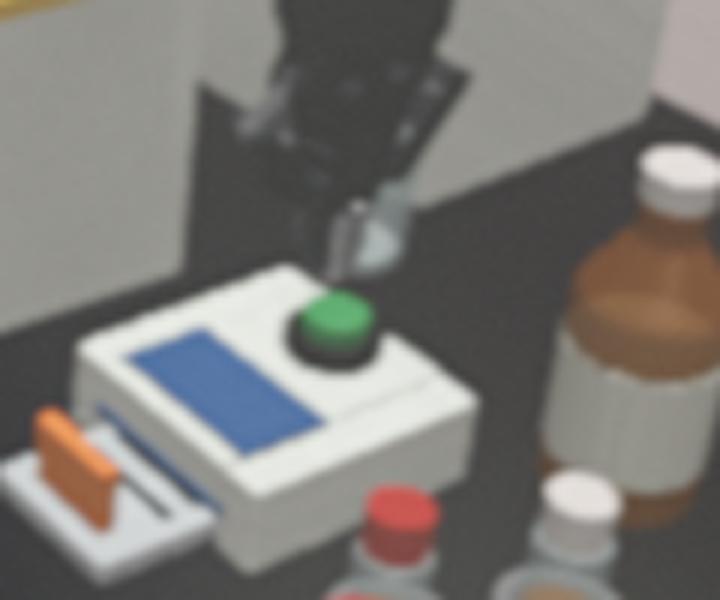

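>>> arm_command:
  commands:
    - {"dp": [1,0,-0.6],"yaw": 0}
    - {"dp": [1,0,0],"yaw": 0}
    - {"dp": [0,0,0],"yaw": 0}

```text
time_s: 45.2
ee_pos: [0.6621, -0.1397, 0.0685]
tool_rot: [-0.706, 0.012, 0.708, 0.012]
ft_force: [-0.3, -0.2, -1.0]
width: 0.0001
```

>>> arm_command:
  commands:
    - {"dp": [0.4,0,0],"yaw": 0}
    - {"dp": [0.3,0,0],"yaw": 0}
    - {"dp": [0,0,0],"yaw": 0}

```text
time_s: 45.5
ee_pos: [0.6631, -0.1401, 0.0637]
tool_rot: [0.707, -0.012, -0.707, -0.011]
ft_force: [0.3, 0.4, 4.4]
width: -0.0001
```

```bash
python3 -c "
from h import *
st()"
```

```text
t45.50 ee [ 0.6631 -0.1401  0.0637] w-0.0001 F [0.3 0.4 4.4]
toolx [ 0.001 -0.    -1.   ] y [-0.033 -0.999  0.   ] z [-0.999  0.033 -0.001] q6 [ 0.02  0.59  0.19  0.   -1.17 -0.05]
```

>>> arm_command:
  commands:
    - {"dp": [0.4,0,0],"yaw": 0}
    - {"dp": [0.4,0,0],"yaw": 0}
    - {"dp": [0.2,0,0],"yaw": 0}
    - {"dp": [0,0,0],"yaw": 0}

```text
time_s: 45.9
ee_pos: [0.6636, -0.1402, 0.0606]
tool_rot: [0.709, -0.012, -0.705, -0.01]
ft_force: [-15.0, 5.7, 33.5]
width: 0.0002
```

```bash
python3 -c "
from h import *
st()"
```

```text
t45.90 ee [ 0.6636 -0.1402  0.0606] w0.0002 F [-15.    5.7  33.5]
toolx [ 0.005 -0.002 -1.   ] y [-0.031 -1.     0.002] z [-1.     0.031 -0.005] q6 [ 0.02  0.59  0.19  0.   -1.16 -0.05]
```

>>> arm_command:
  commands:
    - {"dp": [-1,0,0],"yaw": 0}
    - {"dp": [-3,0,0],"yaw": 0}
    - {"dp": [-4,0,0],"yaw": 0}
    - {"dp": [-4,0,0],"yaw": 0}
    - {"dp": [-2,0,2],"yaw": 0}
    - {"dp": [0,-2,4],"yaw": 0}
    - {"dp": [0,-2,4],"yaw": 0}
    - {"dp": [0,-3,4],"yaw": 0}
    - {"dp": [0,-4,2],"yaw": 0}
    - {"dp": [0,-4,2],"yaw": 0}
    - {"dp": [0,-4,0],"yaw": 0}
    - {"dp": [0,0,0],"yaw": 0}

```text
time_s: 47.1
ee_pos: [0.4889, 0.0595, 0.1933]
tool_rot: [0.707, -0.01, -0.707, -0.011]
ft_force: [-0.3, 0.4, -0.1]
width: -0.0001
```

```bash
python3 -c "
from h import *
st();shot('side','s41');shot('top','t41c',(180,110,460,230),2.85)"
```

```text
t47.10 ee [0.4889 0.0595 0.1933] w-0.0001 F [-0.3  0.4 -0.1]
toolx [ 0.001  0.001 -1.   ] y [-0.029 -1.    -0.001] z [-1.     0.029 -0.001] q6 [ 0.44  0.16 -0.11 -0.   -1.3  -0.47]
```

View pics/t41c.png

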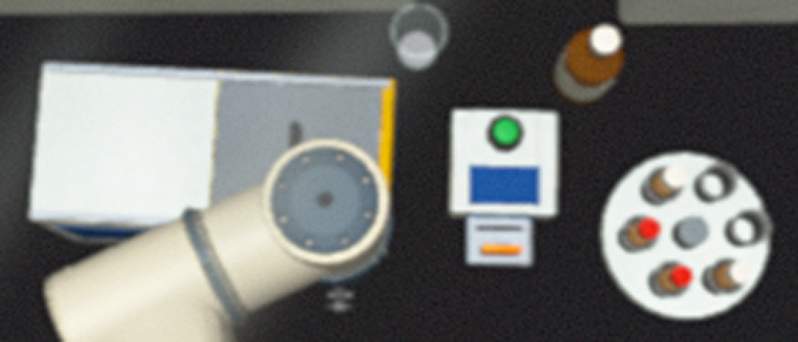

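View pics/s41.png

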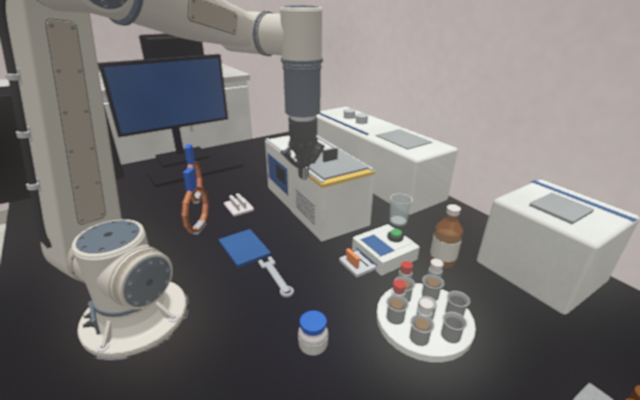

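>>> arm_command:
  commands:
    - {"dp": [0,0,4],"yaw": 0}
    - {"dp": [0,0,4],"yaw": 0}
    - {"dp": [0,0,0],"yaw": 0}
    - {"dp": [0,0,0],"yaw": 0}
    - {"dp": [0,0,0],"yaw": 0}

```text
time_s: 47.7
ee_pos: [0.4101, 0.0581, 0.1934]
tool_rot: [0.707, -0.012, -0.707, -0.012]
ft_force: [0.0, 0.2, -0.3]
width: 0.0004
```

```bash
python3 -c "
from h import *
st();shot('top','t42',(180,110,460,230),2.85);shot('side','s42',(320,200,480,360),3.7)"
```

```text
t47.70 ee [0.4101 0.0581 0.1934] w0.0004 F [ 0.   0.2 -0.3]
toolx [ 0.  0. -1.] y [-0.034 -0.999 -0.   ] z [-0.999  0.034 -0.   ] q6 [ 0.52 -0.   -0.29  0.   -1.28 -0.56]
```

View pics/t42.png

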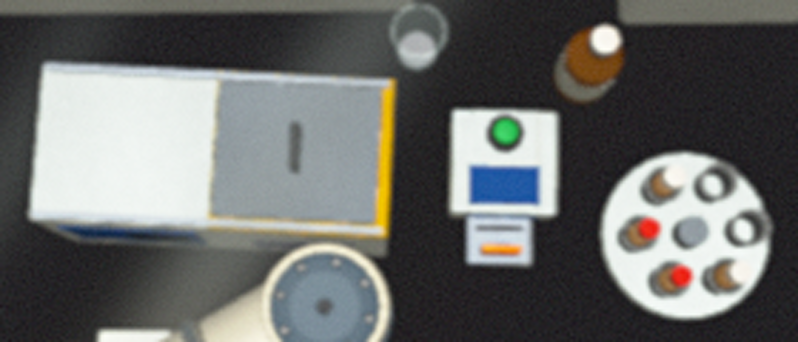

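View pics/s42.png

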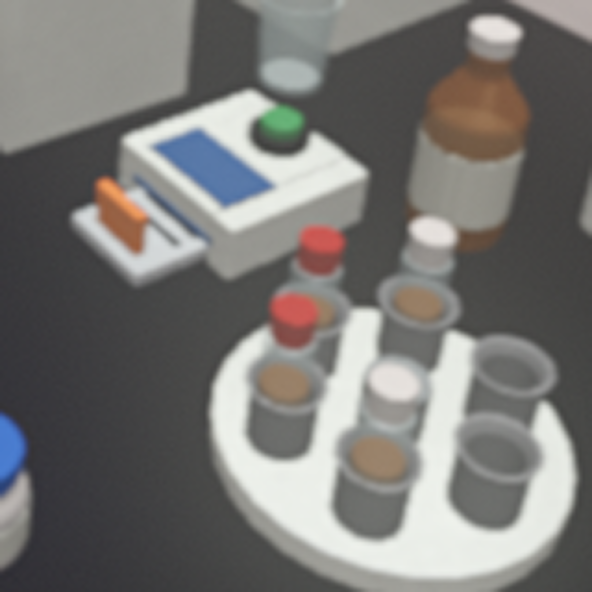

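```bash
python3 -c "
from h import *
print(order.hand_in());st()"
```

```text
the job is handed in; nothing more can be done
None
the job is handed in; nothing more can be done
```

The oven, cassette and vials are all in place, and I pressed the start button last. I handed the job in at about 48 s of the 210 s limit. No verdict is reported, so everything below rests on my own checks.

**What I did**
- **Cover and cage:** I slid the cover open and took the smallest cage, the one in the white stand. It went through the roof opening onto the hook, and I slid the cover shut against its stop. I felt no sign of touching the yellow frame.
- **Vials:** Only two red-capped vials were on the bench. Both now stand in free carousel cups, as deep as the white-capped ones.
- **Cassette:** It went to the slot's stop, which held against a 22 N push. The first try caught the slot's edge, so I backed off, shifted about 4 mm sideways and it slid in freely.
- **Start button:** I pressed it to the bottom at about 33 N, and the tool had moved clear before hand-in.

**Last checks**
- **Final pictures:** The cover is shut, about 60 mm of the cassette is outside the slot (58 mm measured), and both red vials are upright. The white-capped vials and bystanders have not visibly moved. The force on the arm was near zero.
- **Cage not rechecked at the end:** The shut cover hides it. My last look, just before closing, showed it hanging about 9 mm from the seat, against the 22 mm allowed.
- **Cameras disagreed slightly:** The two cameras differed by up to 5 mm on the carousel. I lined the vials up with the cups in the side view instead.

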